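# Clamp the main bearing caps in the honing fixture

### The arm

A 6-joint arm with a two-finger parallel gripper is mounted at the origin on the work surface. World frame = base frame: x ahead of the robot, y to its left, z up, the work surface at z = 0. Lengths are in m, angles in degrees, forces in N, time in s.
With the tool pointing down it reaches from about 0.375 to 0.975 m from the base axis. Payload 3.8 kg.
Tool frame: the origin (TCP) lies midway between the tips of the shut fingers; the grasp point (between the pads) lies 19 mm behind it; z points along the fingers, y is the direction in which the jaws open and shut (so a half turn about z gives the same grasp; the last joint's range is limited). The gripper opens to 88 mm and grips with 3 to 60 N. Pads are 18 mm wide; open, the fingers measure 123 mm over their backs; the gripper's body (75 mm by 187 mm) begins 45 mm behind the grasp point.
Start: joints at [-71.786, 15.12, 91.902, -0, 72.978, -2.114], TCP at [0.234, -0.633, 0.239] pointing down, gripper open.
Joint ranges: [-150.88, 150.88], [-54.13, 125.18], [17.81, 147.31], [-75.09, 255.09], [0, 152.58], [-146.25, 146.25]. Speed limits (degrees/s): [147.25, 147.25, 180, 180, 180, 180].

### API

Orientations are given as a 3x3 rotation matrix whose columns are the frame's x, y, z axes.
In Python, from workcell import bot gives the robot as it stands. The module is installed in compiled form; this text tells all that it offers.
- The arm moves only by the shell command python3 -m jog 'ROWS' [FORCE]. ROWS is JSON, a list that holds one entry, the list of rows, each a list of 7 numbers: the shift along the tool's x, y, z in mm, then the turn, a rotation vector about the tool's x, y, z in degrees, then the opening in per cent of the stroke, from 0 (shut) to 100 (fully open). In form: [[[dx, dy, dz, rx, ry, rz, grip], ...]]. A call has 1 to 5 rows; each row shifts and turns the commanded pose from where the row before left it, along the tool's axes as they then stand; what a row does not reach is not made up. A row lasts 1/10 s, in which the tool goes at most 50 mm and 8.59 degrees, less where a joint would pass 70% of its speed; a pose out of reach is approached as far as the arm can. A call with a gripper value outside its range is refused whole. The fingers move at their own pace and stop on an object; FORCE is the grip in N (left out, the last holds). Time passes only in rows, so rows that do not move let the fingers close. It gives the time, the measured TCP pose, the force and the opening at its end, in the units of the state.
- bot.observe(): the state, without advancing time (a new reading comes with each control period).
- bot.camera(name): name is "scene" or "side" or "wrist"; returns a dict with "frame" (384x512x3 uint8, red, green, blue), "camera_matrix" (3x3 intrinsics, pixels), "position" and "rotation" of the camera in the world. Camera axes: x right, y down, z forward; pixel columns grow to the right and rows downward; lengths in m; the calibration is good to about 2 mm. A picture is of the moment at which its call begins. There is no depth.
- bot.hand_in(): hands the job in, once; it reports no verdict.
Trained networks look in a picture, given as the dict that the camera call returned (one of the last four; its "shot" number tells which), for a name from the list of things; names that differ only in an ending like _2 or _b are one class to them, and where a whole thing is asked for, a point or a joint stands for the part that bears it (a point fixed in the world has none). Each returns a list of dicts, best first, with "confidence" (0 to 1); they miss things now and then, are a little off and sometimes report something else, mostly with a low value. They report only what shows in the picture. A call takes as long as a camera call. They do not tell look-alikes from the thing itself.
- bot.search_frame(picture, query): "bbox" ([left, top, width, height] in pixels, round what is visible of it).
- bot.silhouettes(picture, query): "pixels" (384x512 bool, what is visible of it) and "bbox" ([left, top, width, height] in pixels, round what is visible of it).
- bot.mark_of(picture, query): "pixel" ([row, column] in pixels: a listed point, or the origin of a listed thing).
The state is a dict: "t": time; "qpos": joint angles; "joint_vel": joint speeds; "tau": joint torques, N m; "tcp_pos": TCP position; "eef_rot": TCP orientation; "force": force on the tool from outside, world axes, zero at the start; "wrist_torque": the same for the moment, N m; "grip_width": finger opening in m.
Only numpy, scipy, OpenCV 4.12 (cv2) and the standard library are available. Lean on these libraries where they do the work, as an engineer would, in place of code of your own. Each camera call takes 0.05 s, during which the arm holds its last target.

### The job

Take the T-handle hex key from its stand, push it fully home in the socket of the clamp screw, turn it anticlockwise until the strap has swung fully open, and hang the key upright in its stand again by its collar. Stand every bearing cap from the compartmented bin upright on its feet in the channel of the fixture, side by side, each across the channel. Then push the key fully home again, turn it clockwise until the strap lies over the caps against its stop, and hang the key back; move the strap only by the key and leave the piston, the oil can and the mug alone.

Things in the scene. Friction and masses are not known exactly. Their poses are not given: they have to be found in the camera images.
- cap1_mid (a point): dark steel bearing cap 84 mm long (x), 30 thick (y), 52 tall (z, up), 0.25-0.5 kg: two feet 20 mm tall with an arch between, and above them a central crown 48 mm long, from 20 to 52 mm up: grip this, fingers closing along x. Point: its centre, 26 mm above the underside. Starts in a compartment of the bin, its length across the row. None if absent
- cap2_mid (a point): dark steel bearing cap 84 mm long (x), 30 thick (y), 52 tall (z, up), 0.25-0.5 kg: two feet 20 mm tall with an arch between, and above them a central crown 48 mm long, from 20 to 52 mm up: grip this, fingers closing along x. Point: its centre, 26 mm above the underside. Starts in a compartment of the bin, its length across the row. None if absent
- cap3_mid (a point): dark steel bearing cap 84 mm long (x), 30 thick (y), 52 tall (z, up), 0.25-0.5 kg: two feet 20 mm tall with an arch between, and above them a central crown 48 mm long, from 20 to 52 mm up: grip this, fingers closing along x. Point: its centre, 26 mm above the underside. Starts in a compartment of the bin, its length across the row. None if absent
- cap4_mid (a point): dark steel bearing cap 84 mm long (x), 30 thick (y), 52 tall (z, up), 0.25-0.5 kg: two feet 20 mm tall with an arch between, and above them a central crown 48 mm long, from 20 to 52 mm up: grip this, fingers closing along x. Point: its centre, 26 mm above the underside. Starts in a compartment of the bin, its length across the row. None if absent
- channel (a point): fixed fixture, grey base 130 x 262 mm. Point: centre of the floor of its channel for the caps, 12 mm above the bench; x across the channel, y along it, z up. Inside 92 mm wide (x), 166 mm long (y); its rails rise 16 mm, its end walls 26 mm above the floor. Takes 4 caps at 40 mm pitch, each standing across it (length along x). The clamp screw's axis is 128 mm from this point, along +y
- latch (a joint): turn of the clamp screw and its strap, rad: 0 fully open, grows clockwise seen from above, 1.3 at the stop, where the strap lies along the channel's middle over the caps. Starts shut, at 1.1 to 1.3; stays where left; resists with about 0.1 Nm
- socket (a point): the clamp screw's recessed hexagon socket, opening up: 25.2 mm across flats, 25 mm deep, its topmost 6 mm widening to 31 mm at the mouth, in a dark head 39 mm across. Point: centre of the mouth, 88 mm above the bench; z up; x points along the strap, and two opposite corners of the hexagon lie on this x line. Turns with the screw
- socket_floor (a point): centre of the socket's floor, 25 mm under its mouth, same axes; the key's tip comes to rest here when fully home
- strap_end (a point): free end of the steel strap that turns with the screw, 195 mm from its axis; 24 mm wide, underside 66.5 mm and top 74.5 mm above the bench, 2.5 mm over the tops of caps standing in the channel. Open, it points off to the fixture's +x side and swings over the caps from there
- key_grip (a point): the T-handle hex key, 132 mm tall, 0.45 kg. Point: centre of its black T-bar (92 mm along the key's x, 18 mm thick along y, 24 mm tall), 120 mm above the tip: grip here, fingers closing along y. Under the bar a thin neck, then a collar 56 mm across and 6 mm thick, its underside 90 mm above the tip, then the hexagonal shaft
- key_tip (a point): lower tip of the key, same axes, z up the shaft. The shaft is a hexagon 24 mm across flats with two opposite corners on the x line of the T-bar, so it enters the socket with the bar along the strap or any multiple of 60 degrees from it, with about 5 degrees of play either way. The last 6 mm are a cone, 18 mm wide at the tip
- stand_seat (a point): the key's fixed stand: a level fork, top 105 mm above the bench, on a post. Point: middle of the fork's seat, on its top face. The slot is 40 mm wide (y), open towards -x, closed 25 mm behind the point. The key hangs upright, shaft through the slot, collar on the fork, tip 90 mm below this point; lift it out and lower it in from above, or by the open side
- bin: fixed plywood bin, 212 mm long (x), 120 mm wide (y), with a 4 mm floor and 4 mm walls: the two long sides are 24 mm tall, the ends and the three partitions across it 44 mm; four compartments in a row along x, each 48 mm (x) by 112 mm (y) inside, at 52 mm pitch. Origin: centre of its underside, on the bench
- piston: bystander: aluminium piston, 82 mm across, 70 mm tall, standing on the bench; origin at its underside
- oil_can: bystander: grey can, 80 mm across, 130 mm tall; origin at its underside
- mug: bystander: white mug, 82 mm across, 90 mm tall; origin at its underside
Not all that is in view belongs to the job. What is shaped like the part that bears cap1_mid but blue is not meant.

How it is judged (in metres and radians):
On the way, in this order (a step that is already met when the one before it is completed fails the run):
1. the key is fully home in the socket, with the strap still shut (z of key_tip in the frame of socket_floor below 0.005 m and horizontal distance between key_tip and socket_floor below 0.004 m and angle between key_tip's own z axis and vertical below 0.12 rad and value of joint latch above 0.9 rad), for 0.2 s.
2. the screw has been turned back until the strap is fully open, with the key fully home (z of key_tip in the frame of socket_floor below 0.005 m and horizontal distance between key_tip and socket_floor below 0.004 m and angle between key_tip's own z axis and vertical below 0.12 rad and value of joint latch below 0.2 rad), for 0.1 s.
3. every cap stands in the channel and the key hangs in its stand, with the strap still open (x of cap1_mid in the frame of channel between -0.008 and 0.008 m and y of cap1_mid in the frame of channel between -0.074 and 0.074 m and z of cap1_mid in the frame of channel between 0.021 and 0.031 m and angle between each of cap1_mid, cap2_mid, cap3_mid, cap4_mid's own z axis and vertical below 0.12 rad and angle between the x axis of each of cap1_mid, cap2_mid, cap3_mid, cap4_mid and the x axis of channel, either way round below 0.35 rad and x of cap2_mid in the frame of channel between -0.008 and 0.008 m and y of cap2_mid in the frame of channel between -0.074 and 0.074 m and z of cap2_mid in the frame of channel between 0.021 and 0.031 m and x of cap3_mid in the frame of channel between -0.008 and 0.008 m and y of cap3_mid in the frame of channel between -0.074 and 0.074 m and z of cap3_mid in the frame of channel between 0.021 and 0.031 m and x of cap4_mid in the frame of channel between -0.008 and 0.008 m and y of cap4_mid in the frame of channel between -0.074 and 0.074 m and z of cap4_mid in the frame of channel between 0.021 and 0.031 m and x of key_tip in the frame of stand_seat between -0.014 and 0.014 m and y of key_tip in the frame of stand_seat between -0.01 and 0.01 m and z of key_tip in the frame of stand_seat between -0.095 and -0.085 m and angle between key_tip's own z axis and vertical below 0.1 rad and value of joint latch below 0.5 rad), for 0.2 s.
4. the key is fully home in the socket again, with the strap still open (z of key_tip in the frame of socket_floor below 0.005 m and horizontal distance between key_tip and socket_floor below 0.004 m and angle between key_tip's own z axis and vertical below 0.12 rad and value of joint latch below 0.6 rad), for 0.2 s.
5. the screw has been turned to its stop with the key fully home (z of key_tip in the frame of socket_floor below 0.005 m and horizontal distance between key_tip and socket_floor below 0.004 m and angle between key_tip's own z axis and vertical below 0.12 rad and value of joint latch above 1.15 rad), for 0.1 s.
At the end, for the whole second after the job is handed in: every cap stands upright (0.12 rad) in the channel (5 mm in height, 8 mm off its middle line, across it within 0.35 rad), the screw is past 1.15 rad of its 1.3, and the key hangs at rest in its stand by its collar (within 14 mm along the slot, 10 mm across, 5 mm in height, upright within 0.1 rad) (x of cap1_mid in the frame of channel between -0.008 and 0.008 m and y of cap1_mid in the frame of channel between -0.074 and 0.074 m and z of cap1_mid in the frame of channel between 0.021 and 0.031 m and angle between each of cap1_mid, cap2_mid, cap3_mid, cap4_mid's own z axis and vertical below 0.12 rad and angle between the x axis of each of cap1_mid, cap2_mid, cap3_mid, cap4_mid and the x axis of channel, either way round below 0.35 rad and x of cap2_mid in the frame of channel between -0.008 and 0.008 m and y of cap2_mid in the frame of channel between -0.074 and 0.074 m and z of cap2_mid in the frame of channel between 0.021 and 0.031 m and x of cap3_mid in the frame of channel between -0.008 and 0.008 m and y of cap3_mid in the frame of channel between -0.074 and 0.074 m and z of cap3_mid in the frame of channel between 0.021 and 0.031 m and x of cap4_mid in the frame of channel between -0.008 and 0.008 m and y of cap4_mid in the frame of channel between -0.074 and 0.074 m and z of cap4_mid in the frame of channel between 0.021 and 0.031 m and value of joint latch above 1.15 rad and x of key_tip in the frame of stand_seat between -0.014 and 0.014 m and y of key_tip in the frame of stand_seat between -0.01 and 0.01 m and z of key_tip in the frame of stand_seat between -0.095 and -0.085 m and angle between key_tip's own z axis and vertical below 0.1 rad and linear speed of key below 0.02 m/s); the robot touches nothing.
It fails at once if the robot pushes the strap or the screw directly instead of by the key (contact force between the arm and latch above 4 N).
It fails at once if the fingers push the strap or the screw directly instead of by the key (contact force between the fingers and latch above 4 N).
It fails at once if the piston is shoved or knocked over (distance of piston from where it was at the start of the episode above 0.03 m or angle between piston's own z axis and vertical above 0.4 rad).
It fails at once if the oil can is shoved or knocked over (distance of oil_can from where it was at the start of the episode above 0.03 m or angle between oil_can's own z axis and vertical above 0.4 rad).
It fails at once if the mug is shoved or knocked over (distance of mug from where it was at the start of the episode above 0.03 m or angle between mug's own z axis and vertical above 0.4 rad).
Of cap1, cap2, cap3, cap4 only 2 to 4 are there at a start; the rules pass over those that are not, and their reading is None.
At some moment in a run one of cap1, cap2, cap3, cap4 may be knocked a few centimetres aside while the robot is not near it.
It also fails if it takes over 210 s, if anything falls off the work surface, if the arm or the gripper's body presses on something with over 40 N, if the wrist force passes 120 N, or if a joint passes its speed limit or range.

## Working session

There is one attempt and no reset: what is moved stays moved. The work goes in short steps, Python scripts to look and compute and a shell command to move; the robot and the scene stay as the last step left them, time stands still between calls to the robot, and variables do not carry over. Pictures are saved under pics/ and viewed, and the job is handed in when it is done.

```bash
mkdir -p pics; python3 - <<'E'
from workcell import bot
import cv2,numpy as np
print(bot.observe())
for n in ["scene","side","wrist"]:
    p=bot.camera(n); cv2.imwrite(f"pics/{n}0.png",cv2.resize(p["frame"][:,:,::-1],(768,576)))
    print(n,p["camera_matrix"].tolist(),p["position"],p["rotation"])
E
```

```text
{'t': 0.0, 'qpos': array([-7.17864938e+01,  1.51681997e+01,  9.19795261e+01, -1.07855268e-03,
        7.29767972e+01, -2.11572908e+00]), 'joint_vel': array([-0.06218655,  0.00700264,  0.04384966,  0.02911887, -0.03720424,
       -0.00881105]), 'tau': array([-6.29956776e-04, -5.02119076e+01, -3.56877673e+01,  7.25442055e-02,
        2.93444109e-02, -1.41811024e-04]), 'tcp_pos': array([ 0.23426301, -0.63230391,  0.23741556]), 'eef_rot': array([[ 9.37709888e-01,  3.47418595e-01, -6.96392887e-04],
       [ 3.47419288e-01, -9.37707630e-01,  2.05882178e-03],
       [ 6.22600465e-05, -2.17251786e-03, -9.99997638e-01]]), 'force': array([ 0.49424461,  0.56544038, -0.21063098]), 'wrist_torque': array([-0.03390505,  0.0217841 , -0.05997322]), 'grip_width': 0.08859005583740712}
scene [[370.663058968624, 0.0, 248.41761037579238], [0.0, 370.663058968624, 195.25008542280753], [0.0, 0.0, 1.0]] [1.2089165  0.49901991 0.80521163] [[-0.5540848   0.54860612 -0.62611609]
 [ 0.83241601  0.3728841  -0.40992807]
 [ 0.00857969 -0.74832397 -0.66327794]]
side [[368.1305507038546, 0.0, 250.86952414268976], [0.0, 368.1305507038546, 185.82965007939592], [0.0, 0.0, 1.0]] [0.28826434 0.73234619 0.79805649] [[-0.94491231 -0.2275317   0.23530844]
 [-0.32731556  0.66185438 -0.67439847]
 [-0.00229289 -0.71426753 -0.69986902]]
wrist [[344.2593660745038, 0.0, 262.0157533098359], [0.0, 344.2593660745038, 190.69556249740978], [0.0, 0.0, 1.0]] [ 0.30623398 -0.60510752  0.38432343] [[ 0.34688901 -0.89536885 -0.27925371]
 [-0.93790376 -0.33183235 -0.10111294]
 [-0.00213204  0.29698808 -0.95487881]]
```

View pics/scene0.png

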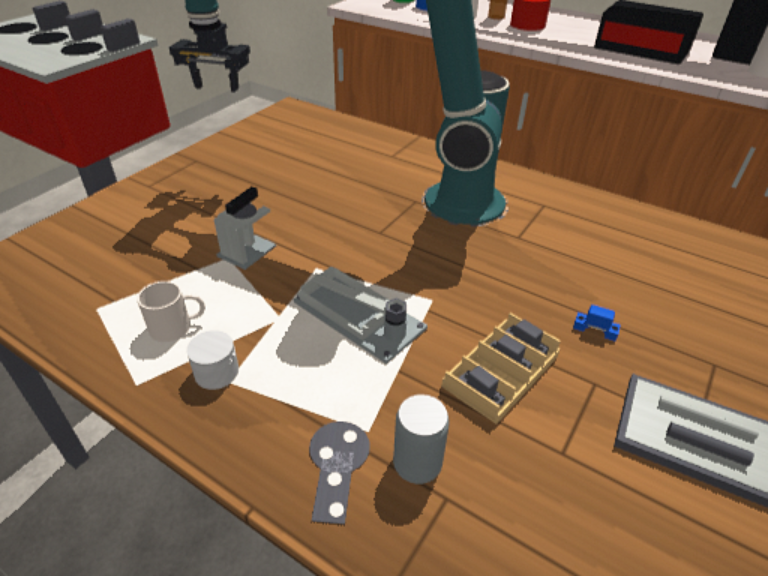

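View pics/side0.png

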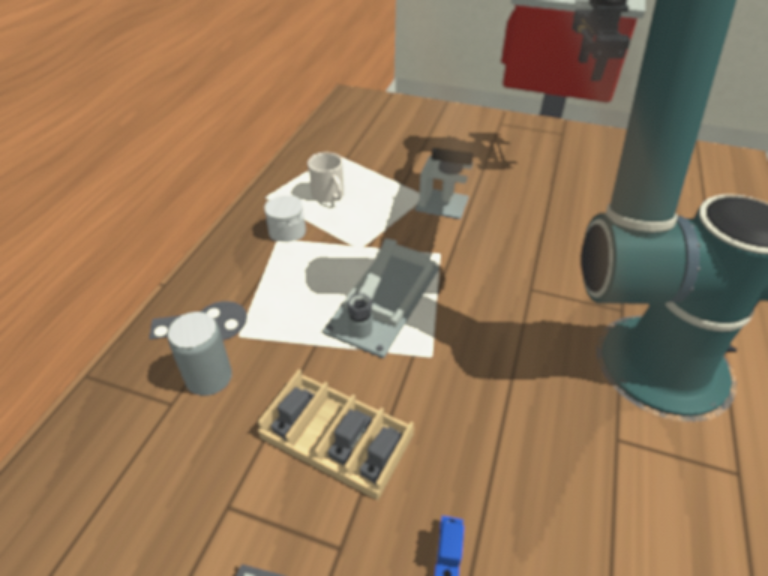

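View pics/wrist0.png

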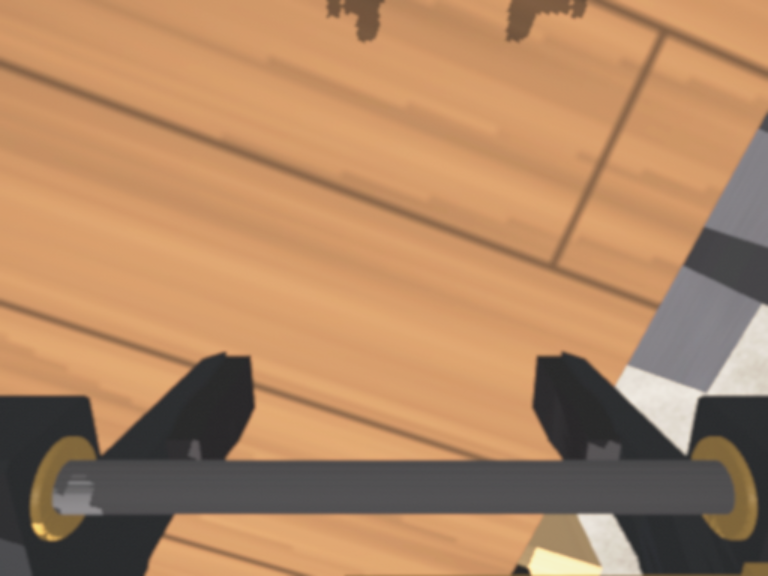

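The scene view shows the key in its stand at about (240,215), the fixture at (360,310) with its screw head at (396,310), and the bin at (500,365) holding three dark caps. The blue look-alike is at (598,322), outside the bin. Next I measure.

```bash
cat > h.py <<'E'
from workcell import bot
import cv2,numpy as np
def cam(n): return bot.camera(n)
def proj(p,X):
    Xc=p["rotation"].T@(np.asarray(X,float)-p["position"]); u=p["camera_matrix"]@Xc; return u[:2]/u[2]
def ray(p,uv):
    d=p["rotation"]@np.linalg.inv(p["camera_matrix"])@np.array([uv[0],uv[1],1.]); return p["position"],d/np.linalg.norm(d)
def at_z(p,uv,z):
    o,d=ray(p,uv); return o+d*(z-o[2])/d[2]
def tri(rays):
    A=np.zeros((3,3));b=np.zeros(3)
    for o,d in rays:
        P=np.eye(3)-np.outer(d,d);A+=P;b+=P@o
    X=np.linalg.solve(A,b); return X,[float(np.linalg.norm((np.eye(3)-np.outer(d,d))@(X-o))) for o,d in rays]
def save(p,name,crop=None,scale=1.5,pts=()):
    im=p["frame"][:,:,::-1].copy()
    if crop: x,y,w,h=crop; im=im[y:y+h,x:x+w]
    else: x=y=0
    im=cv2.resize(im,None,fx=scale,fy=scale,interpolation=cv2.INTER_CUBIC)
    for q in pts: cv2.circle(im,(int((q[0]-x+.5)*scale),int((q[1]-y+.5)*scale)),3,(0,0,255),1)
    cv2.imwrite(f"pics/{name}.png",im)
E
python3 - <<'E'
from h import *
a=cam("scene");b=cam("side")
Z={"channel":.012,"socket":.088,"socket_floor":.063,"strap_end":.0705,"stand_seat":.105,"key_grip":.135,"key_tip":.015,"bin":0,"piston":0,"oil_can":0,"mug":0,"cap1_mid":.030}
for n,z in Z.items():
    for nm,p in (("scene",a),("side",b)):
        for r in bot.mark_of(p,n)[:5]:
            rc=r["pixel"]; print(n,nm,np.round(rc,1),round(r["confidence"],2),np.round(at_z(p,(rc[1],rc[0]),z),4))
E
```

```text
channel scene [203.3 231.7] 0.74 [ 0.5215 -0.0136  0.012 ]
channel side [192.3 259.8] 0.66 [ 0.5182 -0.0076  0.012 ]
channel side [134. 298.] 0.48 [ 0.4801 -0.3289  0.012 ]
socket scene [204.3 265.5] 0.76 [0.5369 0.1174 0.088 ]
socket scene [247.  143.5] 0.74 [ 0.8432 -0.0536  0.088 ]
socket side [201.7 239.9] 0.9 [0.5348 0.1141 0.088 ]
socket_floor scene [207.1 262.7] 0.79 [0.5282 0.1036 0.063 ]
strap_end side [158.2 257.6] 0.82 [ 0.5529 -0.0895  0.0705]
stand_seat scene [139.6 163.2] 0.84 [ 0.473  -0.3334  0.105 ]
stand_seat scene [207.2 263.8] 0.53 [0.5654 0.1287 0.105 ]
stand_seat side [116.2 301.7] 0.77 [ 0.4696 -0.3037  0.105 ]
key_grip scene [134.1 161.2] 0.7 [ 0.4838 -0.3264  0.135 ]
key_grip side [105.7 301. ] 0.58 [ 0.4784 -0.3182  0.135 ]
key_grip side [251.4 136.9] 0.38 [0.6793 0.3671 0.135 ]
key_grip side [191.7 259. ] 0.28 [0.4848 0.1068 0.135 ]
key_tip scene [162.9 168.7] 0.8 [ 0.478  -0.3198  0.015 ]
key_tip side [133.4 297.1] 0.77 [ 0.4833 -0.3272  0.015 ]
key_tip side [292.3 225.3] 0.42 [0.4914 0.3347 0.015 ]
bin scene [247.4 335.1] 0.76 [0.4962 0.328  0.    ]
bin side [292.5 225.2] 0.72 [0.4953 0.3276 0.    ]
piston scene [245.5 142. ] 0.91 [ 0.7968 -0.129   0.    ]
piston scene [310.4 275.8] 0.3 [0.7622 0.2898 0.    ]
piston side [154.8 191.2] 0.63 [ 0.7971 -0.1129 -0.    ]
piston side [288.1 235.7] 0.57 [0.4758 0.3085 0.    ]
oil_can scene [247.2 143.2] 0.31 [ 0.7994 -0.1216  0.    ]
oil_can side [250.9 136.5] 0.62 [0.7607 0.2917 0.    ]
mug scene [218.3 116.5] 0.87 [ 0.763  -0.2724  0.    ]
mug side [129.4 216.9] 0.64 [ 0.7715 -0.276   0.    ]
cap1_mid scene [211.4 400.6] 0.9 [0.2799 0.4409 0.03  ]
cap1_mid side [297.1 253.1] 0.79 [0.4231 0.3328 0.03  ]
cap1_mid side [365.9 298.1] 0.71 [0.2903 0.445  0.03  ]
cap1_mid side [254.1 137. ] 0.66 [0.7366 0.3164 0.03  ]
cap1_mid side [133.4 299.7] 0.58 [ 0.471  -0.3099  0.03  ]
```

```bash
python3 -m jog '[[[40,-25,-15,0,0,0,100],[40,-25,-15,0,0,0,100],[40,-25,-15,0,0,0,100],[40,-25,-15,0,0,0,100],[40,-25,0,0,0,0,100]]]'; python3 -m jog '[[[40,-25,0,0,0,0,100],[40,-25,0,0,0,0,100],[40,-25,0,0,0,0,100],[0,0,0,0,0,0,100],[0,0,0,0,0,0,100]]]'
python3 - <<'E'
from h import *
p=cam("wrist"); save(p,"w1")
for n,z in {"stand_seat":.105,"key_grip":.135,"key_tip":.015}.items():
    for r in bot.mark_of(p,n)[:3]:
        rc=r["pixel"]; print(n,np.round(rc,1),round(r["confidence"],2),np.round(at_z(p,(rc[1],rc[0]),z),4))
E
```

```text
t: 1.95
tcp_pos: [0.3803, -0.4458, 0.3019]
eef_rot: [[0.938, 0.347, 0.003], [0.347, -0.938, -0.004], [0.002, 0.005, -1.0]]
force: [-0.0, 0.4, 0.4]
grip_width: 0.0881
t: 2.45
tcp_pos: [0.4656, -0.3334, 0.2988]
eef_rot: [[0.937, 0.35, -0.0], [0.35, -0.937, -0.001], [-0.0, 0.0, -1.0]]
force: [0.4, -0.4, -0.0]
grip_width: 0.0883
key_grip [153.3 264.2] 0.72 [ 0.4811 -0.3288  0.135 ]
```

View pics/w1.png

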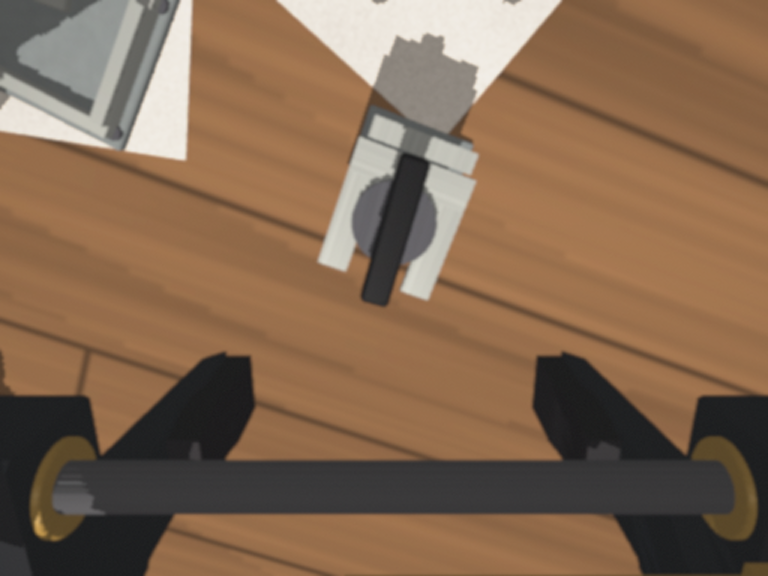

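The wrist view shows the key hanging in its fork, the collar at (395,220) and the bar from (412,158) to (376,300). The bar lies nearly along the fork.

```bash
python3 - <<'E'
from h import *
p=cam("wrist"); save(p,"w1c",(200,60,130,155),4.5)
g=cv2.cvtColor(p["frame"],cv2.COLOR_RGB2GRAY)
m=(g<50).astype(np.uint8); m[215:]=0; 
n,l,s,c=cv2.connectedComponentsWithStats(m)
for i in range(1,n):
    if s[i][4]>300: print(s[i],c[i]); k=i
ys,xs=np.where(l==k); r=cv2.minAreaRect(np.c_[xs,ys].astype(np.float32)); print(r)
box=cv2.boxPoints(r); W=np.array([at_z(p,q,.147)[:2] for q in box]); print(W, W.mean(0))
def ang(a,b,z):
    A=at_z(p,a,z);B=at_z(p,b,z); d=A-B; print(np.round(A[:2],4),np.round(B[:2],4),np.degrees(np.arctan2(d[1],d[0])))
ang(np.array((362,140))/1.5,np.array((320,263))/1.5,.105)
ang(np.array((475,182))/1.5,np.array((429,299))/1.5,.105)
e=sorted(box.tolist(),key=lambda q:q[1]); ang(np.mean(e[:2],0),np.mean(e[2:],0),.147)
E
```

```text
[ 240  100   44  101 1445] [264.01245675 139.39584775]
((260.5443420410156, 149.699462890625), (20.1014404296875, 100.08424377441406), 16.821407318115234)
[[ 0.43736666 -0.31949867]
 [ 0.52562644 -0.31489683]
 [ 0.52677841 -0.33175863]
 [ 0.43815072 -0.33785955]] [ 0.48198056 -0.32600342]
[ 0.521  -0.2926] [ 0.435  -0.2922] -0.24317548331402547
[ 0.5215 -0.3701] [ 0.4365 -0.3713] 0.8142425220201356
[ 0.5262 -0.3233] [ 0.4378 -0.3287] 3.46009710736967
```

View pics/w1c.png

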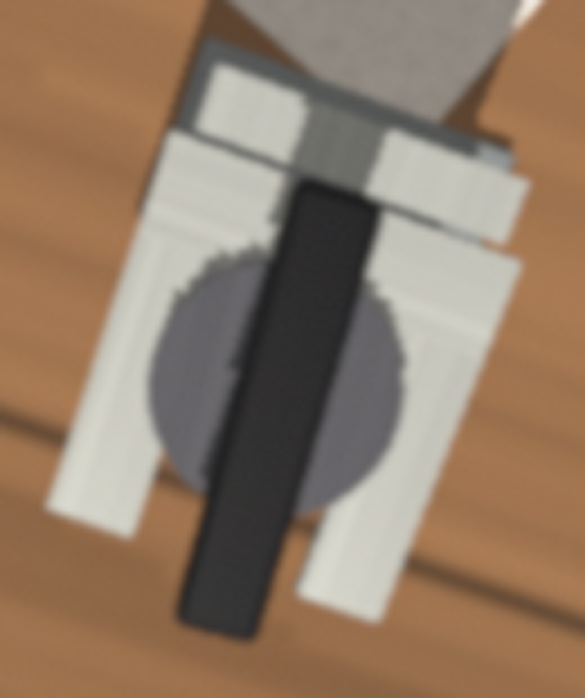

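```bash
python3 -m jog '[[[0,0,30,0,0,8.5,100],[0,0,40,0,0,8.5,100],[0,0,40,0,0,0,100],[0,0,0,0,0,0,100],[0,0,0,0,0,0,100]]]'
cat >> h.py <<'E'
def delta(T):
    s=bot.observe();R=s["eef_rot"];d=R.T@(np.array(T)-s["tcp_pos"]);print("tcp",np.round(s["tcp_pos"],4),"yaw",round(float(np.degrees(np.arctan2(R[1,0],R[0,0]))),2),"tilt",np.round(np.degrees(R[:2,2]),2),"delta mm",np.round(d*1000,1),"q6",round(float(s["qpos"][5]),1),"t",s["t"])
E
python3 - <<'E'
from h import *
p=cam("wrist"); save(p,"w2"); delta([.482,-.326,.118])
E
```

```text
t: 3.2
tcp_pos: [0.4642, -0.3348, 0.1885]
eef_rot: [[0.998, 0.057, -0.001], [0.057, -0.998, 0.001], [-0.001, -0.001, -1.0]]
force: [0.3, -0.4, 0.5]
grip_width: 0.0879
tcp [ 0.4655 -0.3355  0.1904] yaw 3.28 tilt [ 0.08 -0.07] delta mm [16.9 -8.6 72.4] q6 48.5 t 3.25
```

View pics/w2.png

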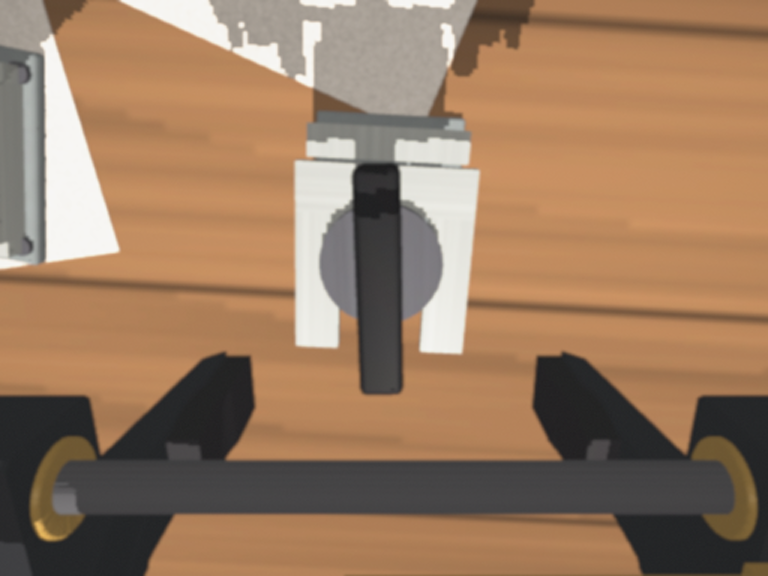

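```bash
python3 - <<'E'
from h import *
p=cam("wrist")
A=at_z(p,np.array((376,164.))/1.5,.147);B=at_z(p,np.array((381.5,391.))/1.5,.147);print(A,B,(A+B)/2,np.linalg.norm(A-B),np.degrees(np.arctan2(*(A-B)[1::-1])))
print(at_z(p,np.array((381,262))/1.5,.111))
for q in [(295,163),(296,347),(479,170),(462,353),(380,258)]: print(at_z(p,np.array(q)/1.5,.105))
delta((A+B)/2+[0,0,-.029])
E
```

```text
[ 0.52846313 -0.324908    0.147     ] [ 0.43755426 -0.33143891  0.147     ] [ 0.48300869 -0.32817346  0.147     ] 0.09114315887577329 4.1090798152821
[ 0.48289953 -0.32822641  0.111     ]
[ 0.52394933 -0.28831412  0.105     ]
[ 0.43620355 -0.28885129  0.105     ]
[ 0.52551619 -0.36918103  0.105     ]
[ 0.43755577 -0.37014642  0.105     ]
[ 0.4832216  -0.32762197  0.105     ]
tcp [ 0.4662 -0.3358  0.1914] yaw 3.29 tilt [ 0.18 -0.14] delta mm [17.  -6.8 73.4] q6 48.5 t 3.3
```

```bash
python3 -m jog '[[[17,-7,0,0,0,-0.8,100],[0,0,35,0,0,0,100],[0,0,35,0,0,0,100],[0,0,3,0,0,0,100],[0,0,0,0,0,0,100]]]' 40;python3 -m jog '[[[0,0,0,0,0,0,5],[0,0,0,0,0,0,5],[0,0,0,0,0,0,5],[0,0,0,0,0,0,5],[0,0,0,0,0,0,5]]]' 40;python3 -m jog '[[[0,0,0,0,0,0,5],[0,0,0,0,0,0,5],[0,0,0,0,0,0,5],[0,0,0,0,0,0,5]]]' 40
python3 - <<'E'
from h import *
p=cam("wrist"); save(p,"w3"); delta([.483,-.328,.118])
E
```

```text
t: 3.8
tcp_pos: [0.4825, -0.3259, 0.1162]
eef_rot: [[0.997, 0.073, -0.0], [0.073, -0.997, 0.0], [-0.0, -0.0, -1.0]]
force: [-0.4, -0.1, -0.1]
grip_width: 0.0885
t: 4.3
tcp_pos: [0.4818, -0.3265, 0.1163]
eef_rot: [[0.997, 0.072, 0.001], [0.072, -0.997, -0.001], [0.001, 0.001, -1.0]]
force: [0.2, 0.1, -0.1]
grip_width: 0.0502
t: 4.7
tcp_pos: [0.4817, -0.3266, 0.1157]
eef_rot: [[0.997, 0.072, 0.0], [0.072, -0.997, -0.001], [0.0, 0.001, -1.0]]
force: [0.2, -2.4, -1.6]
grip_width: 0.0184
tcp [ 0.4817 -0.3266  0.1157] yaw 4.13 tilt [ 0.   -0.04] delta mm [ 1.2  1.5 -2.3] q6 49.3 t 4.75
```

View pics/w3.png

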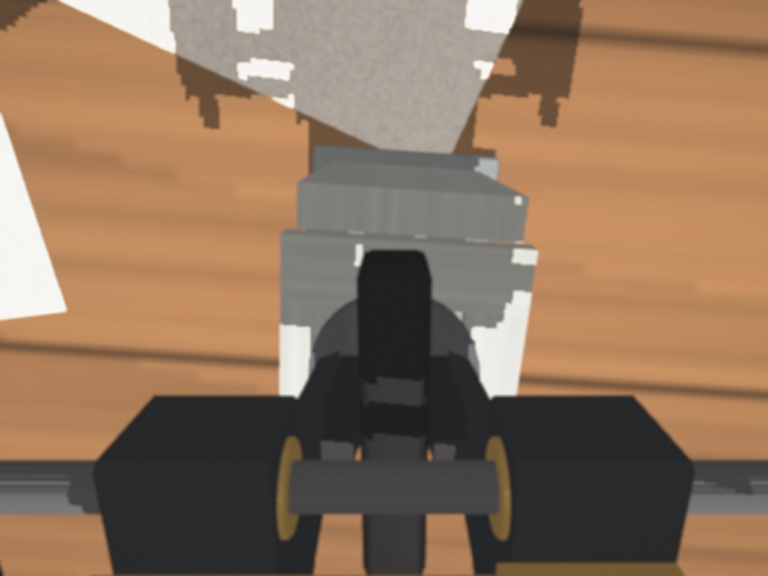

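```bash
python3 -m jog '[[[0,0,-30,0,0,0,5],[0,0,-40,0,0,0,5],[0,0,-40,0,0,0,5],[0,0,-35,0,0,0,5],[-3,-40,0,0,0,0,5]]]' 55;python3 -m jog '[[[-3,-45,0,0,0,0,5],[-3,-45,0,0,0,0,5],[-3,-45,0,0,0,0,5],[-3,-45,0,0,0,0,5],[-3,-45,0,0,0,0,5]]]';python3 -m jog '[[[-3,-45,0,0,0,0,5],[0,-45,0,0,0,0,5],[0,-45,0,0,0,0,5],[0,-20,0,0,0,0,5],[0,0,0,0,0,0,5]]]'
python3 - <<'E'
from h import *
p=cam("wrist"); save(p,"w4"); delta([.536,.115,.25])
a=cam("scene"); save(a,"s4",(120,60,260,195),3)
for n,z in {"channel":.012,"socket":.088,"strap_end":.0745}.items():
    for r in bot.mark_of(p,n)[:3]:
        rc=r["pixel"]; print(n,np.round(rc,1),round(r["confidence"],2),np.round(at_z(p,(rc[1],rc[0]),z),4))
E
```

```text
t: 5.25
tcp_pos: [0.479, -0.2912, 0.2667]
eef_rot: [[0.998, 0.069, 0.009], [0.069, -0.998, -0.008], [0.009, 0.009, -1.0]]
force: [1.6, 1.1, -3.7]
grip_width: 0.0174
t: 5.75
tcp_pos: [0.4431, -0.0614, 0.2594]
eef_rot: [[0.997, 0.071, -0.002], [0.071, -0.997, 0.001], [-0.002, -0.001, -1.0]]
force: [0.8, 0.2, -4.2]
grip_width: 0.0176
t: 6.25
tcp_pos: [0.429, 0.0936, 0.2595]
eef_rot: [[0.997, 0.076, -0.003], [0.076, -0.997, 0.001], [-0.002, -0.001, -1.0]]
force: [0.5, -0.4, -3.7]
grip_width: 0.0173
tcp [0.4294 0.092  0.2595] yaw 4.32 tilt [-0.13 -0.04] delta mm [108.1 -14.9   9.3] q6 94.5 t 6.3
channel [ 79.4 368.8] 0.87 [ 0.518  -0.0152  0.012 ]
socket [ 41.1 251.2] 0.56 [0.5388 0.1122 0.088 ]
strap_end [ 57.3 465.2] 0.88 [ 0.5413 -0.0802  0.0745]
```

View pics/w4.png

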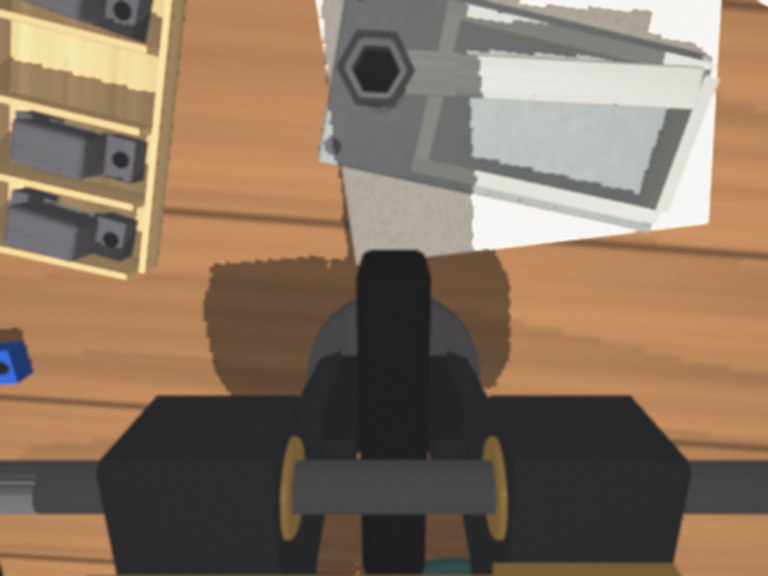

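View pics/s4.png

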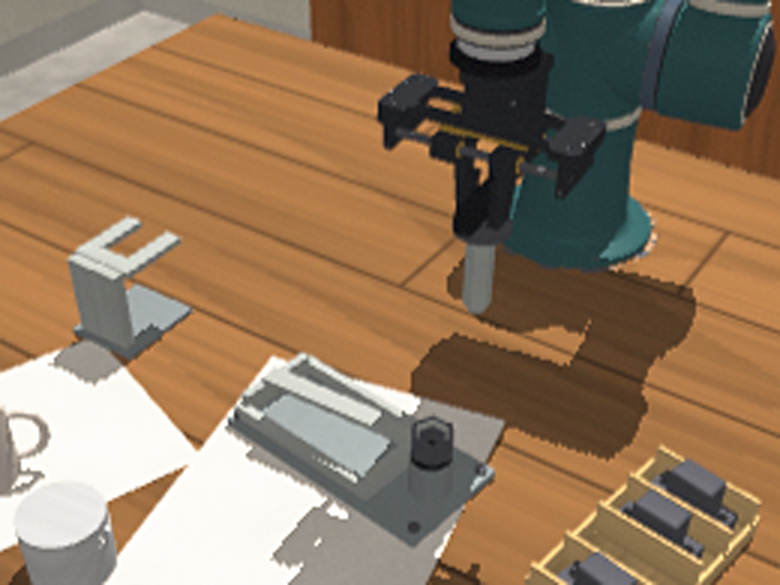

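```bash
python3 - <<'E'
from h import *
p=cam("wrist"); save(p,"w4c",(200,0,290,170),2.7)
def P(x,y,z): return at_z(p,np.array((x,y))/1.5,z)
def ang(A,B): d=B-A; return round(float(np.degrees(np.arctan2(d[1],d[0]))),2)
for nm,q in dict(c=(377,68),l=(338,67),r=(414,69)).items(): print(nm,P(*q,.088))
A=P(480,55,.0745);B=P(700,67,.0745);C=P(472,96,.0745);D=P(696,108,.0745);print("strap",ang(A,B),ang(C,D),np.linalg.norm(A-C),B,D)
E
```

```text
c [0.53718482 0.10758595 0.088     ]
l [0.53614976 0.12984488 0.088     ]
r [0.53814084 0.08644216 0.088     ]
strap -88.84 -88.85 0.023098564946800293 [ 0.55251746 -0.0838781   0.0745    ] [ 0.52958651 -0.08714946  0.0745    ]
```

View pics/w4c.png

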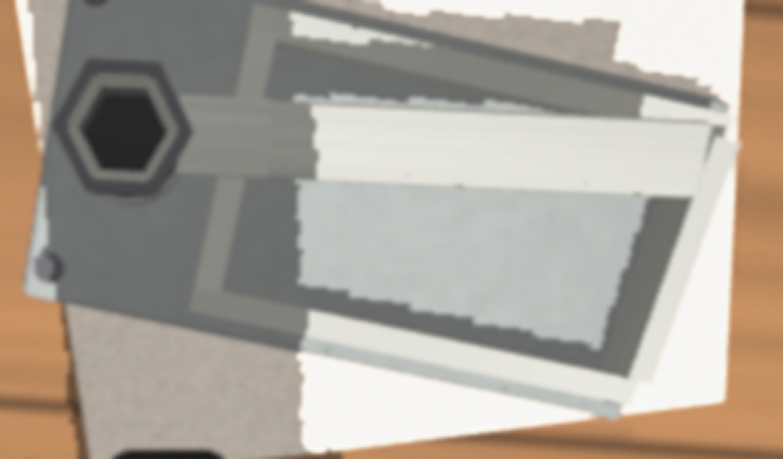

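The arm was still settling between those two pictures, since the hex moved from column 251 to 245. I redo the measurement from one fresh, settled picture.

```bash
python3 - <<'E'
from h import *
p=cam("wrist"); save(p,"w5c",(200,0,290,170),2.7); np.save("p5.npy",p,allow_pickle=True)
def P(x,y,z): return at_z(p,np.array((x/2.7+200-.5,y/2.7-.5)),z)
def ang(A,B): d=B-A; return round(float(np.degrees(np.arctan2(d[1],d[0]))),2)
for nm,q in dict(c=(122,128),l=(53,128),r=(191,131)).items(): print(nm,P(*q,.088))
A=P(320,101,.0745);B=P(712,122,.0745);C=P(320,182,.0745);D=P(690,196,.0745);print("strap",ang(A,B),ang(C,D),np.linalg.norm(A-C),B,D)
# channel outer
A=P(303,345,.012+.0);B=P(615,416,.012);print("base side",ang(A,B))
r=bot.mark_of(p,"socket");print([(x["pixel"],x["confidence"],at_z(p,x["pixel"][::-1],.088)) for x in r])
delta([.537,.113,.2])
E
```

```text
c [0.53573601 0.11316423 0.088     ]
l [0.53420437 0.13506324 0.088     ]
r [0.5363849  0.09119543 0.088     ]
strap -88.81 -88.04 0.025132312904031916 [ 0.55242459 -0.08092917  0.0745    ] [ 0.52906322 -0.079136    0.0745    ]
base side -98.59
[([49.6, 245.4], 0.83, array([0.53363351, 0.11243268, 0.088     ]))]
tcp [0.4306 0.0902 0.2606] yaw 4.03 tilt [-0.01 -0.01] delta mm [107.8 -15.3  60.6] q6 94.6 t 6.65
```

View pics/w5c.png

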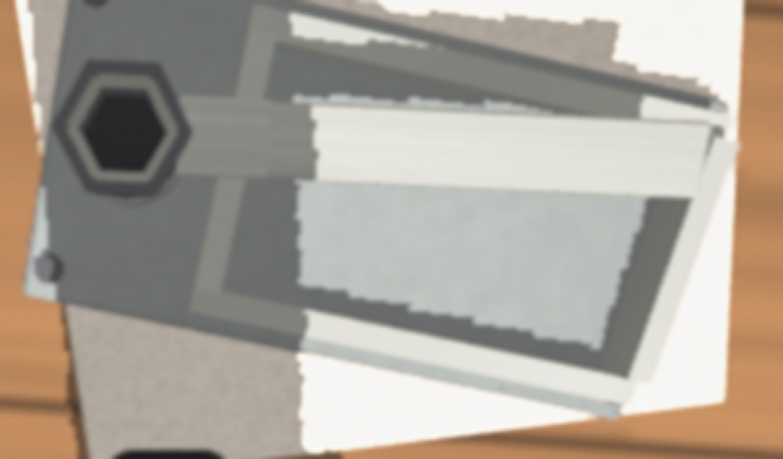

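```bash
python3 -m jog '[[[35,-5,0,0,0,0,5],[35,-5,0,0,0,0,5],[35,-5.5,0,0,0,0,5],[0,0,0,0,0,-8,5],[0,0,0,0,0,-8,5]]]';python3 -m jog '[[[0,0,0,0,0,-8,5],[0,0,0,0,0,-3.5,5],[0,0,30,0,0,0,5],[0,0,0,0,0,0,5],[0,0,0,0,0,0,5]]]'
python3 - <<'E'
from h import *
a=cam("scene");b=cam("side");a=cam("scene"); delta([.5357,.1132,.23])
save(a,"s6",(200,100,130,110),5); save(b,"d6",(190,120,130,110),5)
for p in (a,b):
  for n in ("key_tip","socket"):
    print(n,[(np.round(x["pixel"],1),round(x["confidence"],2)) for x in bot.mark_of(p,n)[:2]])
s=bot.observe();T=s["tcp_pos"]
for p in(a,b):
    print("pred tip",proj(p,T-[0,0,.101]),"socket",proj(p,[.5357,.1132,.088]))
E
```

```text
t: 7.15
tcp_pos: [0.5352, 0.1135, 0.26]
eef_rot: [[0.937, 0.348, -0.001], [0.348, -0.937, -0.0], [-0.001, -0.0, -1.0]]
force: [-0.6, 0.3, -4.8]
grip_width: 0.0172
t: 7.65
tcp_pos: [0.5333, 0.1135, 0.2299]
eef_rot: [[0.852, 0.524, -0.003], [0.524, -0.852, -0.001], [-0.003, -0.001, -1.0]]
force: [0.1, 0.4, -4.0]
grip_width: 0.0171
tcp [0.5349 0.114  0.232 ] yaw 31.6 tilt [0.11 0.02] delta mm [0.2 1.1 2. ] q6 67.8 t 7.8
key_tip [(array([189.8, 265. ]), 0.82)]
socket [(array([202.8, 264.1]), 0.62)]
key_tip [(array([189.6, 237.6]), 0.59)]
socket [(array([203.9, 240.2]), 0.7), (array([300. , 256.4]), 0.15)]
pred tip [265.57729165 192.12789908] socket [264.4690497  203.50704234]
pred tip [239.57772345 190.3453464 ] socket [239.69727529 201.37890292]
```

View pics/s6.png

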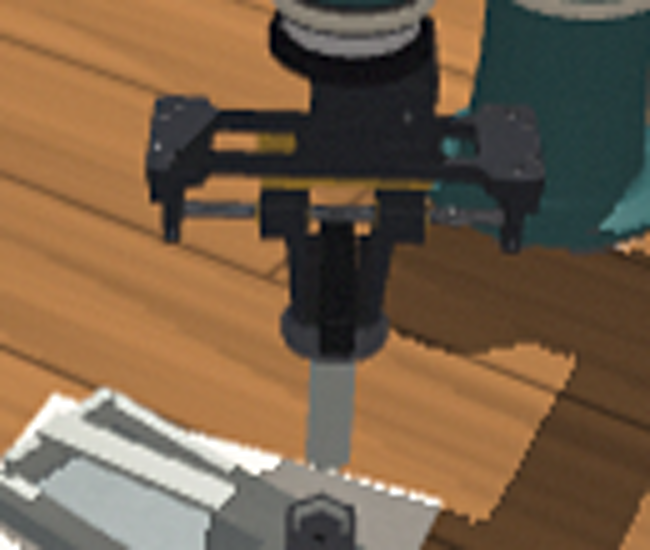

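View pics/d6.png

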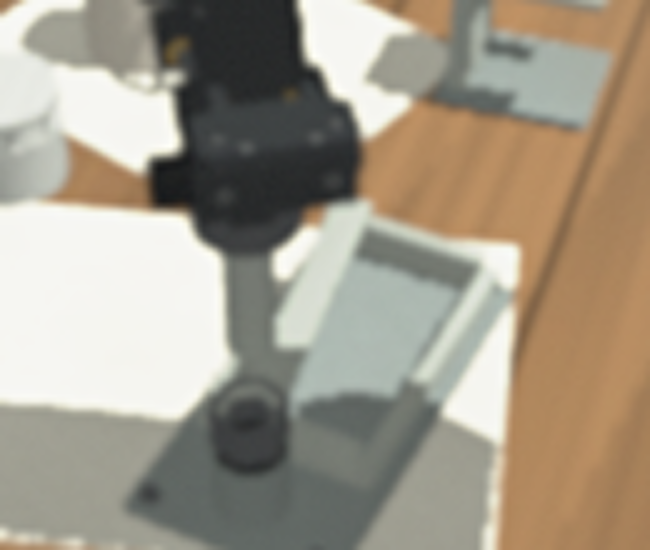

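```bash
python3 -m jog '[[[0,1,20,0,0,0,5],[0,0,20,0,0,0,5],[0,0,5,0,0,0,5],[0,0,3,0,0,0,5],[0,0,2,0,0,0,5]]]';python3 -m jog '[[[0,0,2,0,0,0,5],[0,0,2,0,0,0,5],[0,0,2,0,0,0,5],[0,0,0,0,0,0,5]]]'
```

```text
t: 8.5
tcp_pos: [0.5351, 0.1134, 0.1814]
eef_rot: [[0.851, 0.524, 0.001], [0.524, -0.851, 0.0], [0.001, 0.0, -1.0]]
force: [0.2, 0.9, -4.4]
grip_width: 0.0175
t: 8.9
tcp_pos: [0.5352, 0.1131, 0.175]
eef_rot: [[0.851, 0.524, 0.001], [0.524, -0.851, -0.0], [0.001, 0.001, -1.0]]
force: [0.6, -1.1, -4.1]
grip_width: 0.0171
```

```bash
python3 -m jog '[[[0,0,3,0,0,0,5],[0,0,3,0,0,0,5],[0,0,3,0,0,0,5],[0,0,2,0,0,0,5],[0,0,0,0,0,0,5]]]';python3 -m jog '[[[0,0,1,0,0,0,5],[0,0,1,0,0,0,5],[0,0,0,0,0,0,5]]]'
```

```text
t: 9.4
tcp_pos: [0.5349, 0.1132, 0.1637]
eef_rot: [[0.851, 0.524, 0.001], [0.524, -0.851, -0.0], [0.0, 0.0, -1.0]]
force: [1.4, -0.9, -3.9]
grip_width: 0.0171
t: 9.7
tcp_pos: [0.5358, 0.1135, 0.1636]
eef_rot: [[0.851, 0.524, 0.003], [0.524, -0.851, 0.0], [0.003, 0.001, -1.0]]
force: [0.6, -1.5, 5.0]
grip_width: 0.0177
```

```bash
python3 -m jog '[[[0,0,0,0,0,0,5],[0,0,0,0,0,-6,5],[0,0,0,0,0,-6,5],[0,0,0,0,0,-6,5],[0,0,0,0,0,-6,5]]]';python3 -m jog '[[[0,0,0,0,0,-6,5],[0,0,0,0,0,-6,5],[0,0,0,0,0,-6,5],[0,0,0,0,0,-6,5],[0,0,0,0,0,-6,5]]]';python3 -m jog '[[[0,0,0,0,0,-6,5],[0,0,0,0,0,0,5],[0,0,0,0,0,0,5]]]'
python3 - <<'E'
from h import *
delta([.5357,.1132,.164]); print(bot.observe()["wrist_torque"])
a=cam("scene"); save(a,"s7",(140,90,200,150),4)
E
```

```text
t: 10.2
tcp_pos: [0.5358, 0.1134, 0.1636]
eef_rot: [[0.561, 0.828, 0.003], [0.828, -0.561, 0.0], [0.002, 0.002, -1.0]]
force: [0.4, -2.5, 5.1]
grip_width: 0.0173
t: 10.7
tcp_pos: [0.5356, 0.1135, 0.1636]
eef_rot: [[0.072, 0.997, 0.002], [0.997, -0.072, 0.001], [0.001, 0.002, -1.0]]
force: [-0.7, -1.5, 5.7]
grip_width: 0.0172
t: 11.0
tcp_pos: [0.5355, 0.1136, 0.1636]
eef_rot: [[-0.029, 1.0, 0.002], [1.0, 0.029, 0.001], [0.001, 0.002, -1.0]]
force: [0.5, -1.6, 5.7]
grip_width: 0.0172
tcp [0.5355 0.1136 0.1636] yaw 91.63 tilt [0.14 0.04] delta mm [-0.4  0.2 -0.4] q6 7.7 t 11.0
[-0.24342578 -0.13828601  0.04615396]
```

View pics/s7.png

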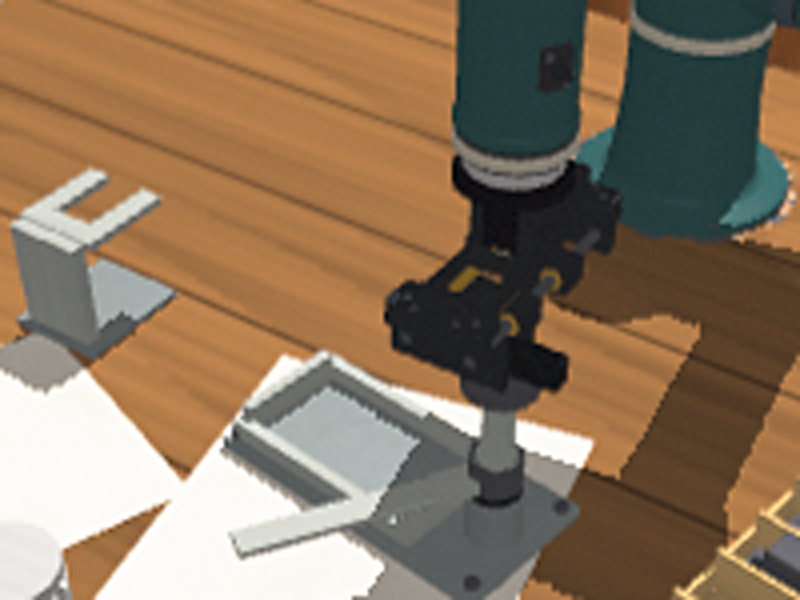

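```bash
python3 -m jog '[[[0,0,0,0,0,-3,5],[0,0,0,0,0,-2,5],[0,0,0,0,0,0,5],[0,0,0,0,0,0,5]]]';python3 -c "
from h import *
delta([.5357,.1132,.164]); print(bot.observe()['wrist_torque'])";python3 -m jog '[[[0,0,0,0,0,-2,5],[0,0,0,0,0,-2,5],[0,0,0,0,0,0,5],[0,0,0,0,0,0,5]]]'
python3 - <<'E'
from h import *
delta([.5357,.1132,.164]); print(bot.observe()["wrist_torque"])
E
```

```text
t: 11.45
tcp_pos: [0.5355, 0.1136, 0.1636]
eef_rot: [[-0.115, 0.993, 0.002], [0.993, 0.115, 0.001], [0.0, 0.002, -1.0]]
force: [0.2, -0.3, 5.9]
grip_width: 0.0174
tcp [0.5355 0.1136 0.1636] yaw 96.63 tilt [0.13 0.04] delta mm [-0.4  0.1 -0.4] q6 2.7 t 11.45
[-0.25916836 -0.11459844  0.00584267]
t: 11.85
tcp_pos: [0.5355, 0.1136, 0.1636]
eef_rot: [[-0.184, 0.983, 0.002], [0.983, 0.184, 0.001], [0.0, 0.002, -1.0]]
force: [0.1, -1.6, 6.6]
grip_width: 0.0172
tcp [0.5355 0.1136 0.1636] yaw 100.62 tilt [0.12 0.04] delta mm [-0.4  0.2 -0.4] q6 -1.3 t 11.85
[-0.26592117 -0.12402804 -0.06035592]
```

```bash
python3 -m jog '[[[0,0,0,0,0,-2,5],[0,0,0,0,0,-2,5],[0,0,0,0,0,0,5],[0,0,0,0,0,0,5]]]'
python3 - <<'E'
from h import *
delta([.5357,.1132,.164]); print(bot.observe()["wrist_torque"])
a=cam("scene");b=cam("side"); save(a,"s8",(140,130,200,150),4);save(b,"d8",(160,130,200,150),4)
for p in(a,b):
  for t in (-24,-20,-16): print(t,proj(p,np.array([.5357,.1132,.0705])+.195*np.array([np.cos(np.radians(t)),np.sin(np.radians(t)),0])))
  print([(np.round(x["pixel"],1),round(x["confidence"],2),at_z(p,x["pixel"][::-1],.0705)) for x in bot.mark_of(p,"strap_end")[:2]])
E
```

```text
t: 12.25
tcp_pos: [0.5354, 0.1136, 0.1636]
eef_rot: [[-0.252, 0.968, 0.002], [0.968, 0.252, 0.001], [0.0, 0.002, -1.0]]
force: [-0.8, -2.2, 6.0]
grip_width: 0.0172
tcp [0.5354 0.1136 0.1636] yaw 104.59 tilt [0.12 0.05] delta mm [-0.5  0.2 -0.4] q6 -5.2 t 12.25
[-0.26587117 -0.09256783 -0.25509693]
-24 [203.70582717 234.55387623]
-20 [206.22988103 237.72847763]
-16 [209.1066504  240.79712902]
[(array([232.3, 201.1]), 0.67, array([0.71139016, 0.02299056, 0.0705    ])), (array([228.8, 352.4]), 0.16, array([0.47088376, 0.35516528, 0.0705    ]))]
-24 [192.31354458 172.39041324]
-20 [188.84469896 174.76627197]
-16 [185.55659949 177.3157442 ]
[(array([170.2, 191. ]), 0.86, array([0.72168717, 0.02642994, 0.0705    ]))]
```

View pics/s8.png

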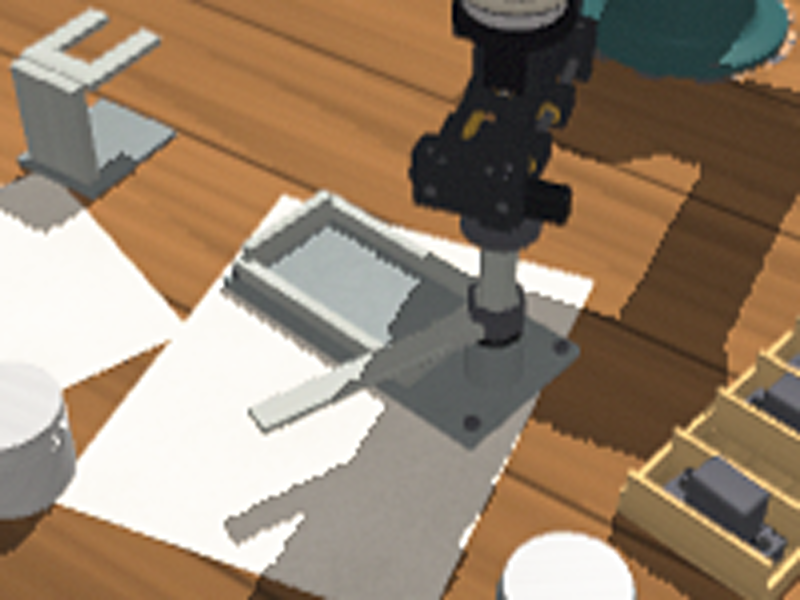

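View pics/d8.png

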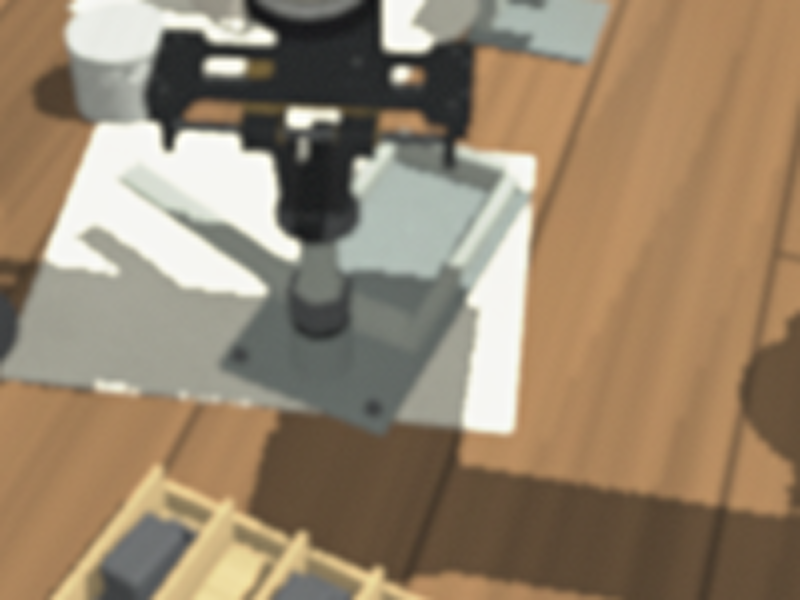

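```bash
python3 -m jog '[[[0,0,-3,0,0,1.5,5],[0,0,-10,0,0,0,5],[0,0,-20,0,0,0,5],[0,0,-30,0,0,0,5],[0,0,-40,0,0,0,5]]]'
python3 - <<'E'
from h import *
a=cam("scene"); save(a,"s9",(130,115,70,70),9); np.save("a9.npy",a,allow_pickle=True)
delta([.482,-.328,.26])
b=cam("side");save(b,"d9",(160,130,200,150),4)
E
```

```text
t: 12.95
tcp_pos: [0.5316, 0.1132, 0.263]
eef_rot: [[-0.227, 0.974, -0.008], [0.974, 0.227, -0.001], [0.001, -0.008, -1.0]]
force: [0.4, 0.5, -4.5]
grip_width: 0.0172
tcp [0.5361 0.114  0.2727] yaw 103.14 tilt [0.33 0.1 ] delta mm [-418.2 -153.3   11.6] q6 -3.8 t 13.0
```

View pics/s9.png

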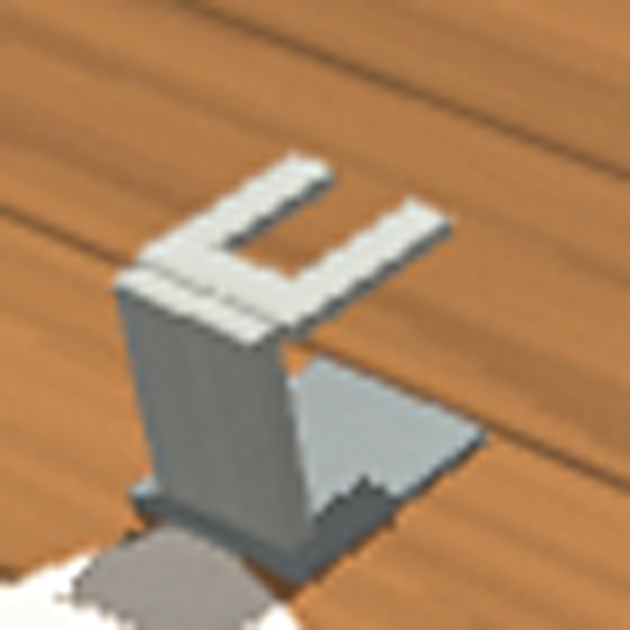

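View pics/d9.png

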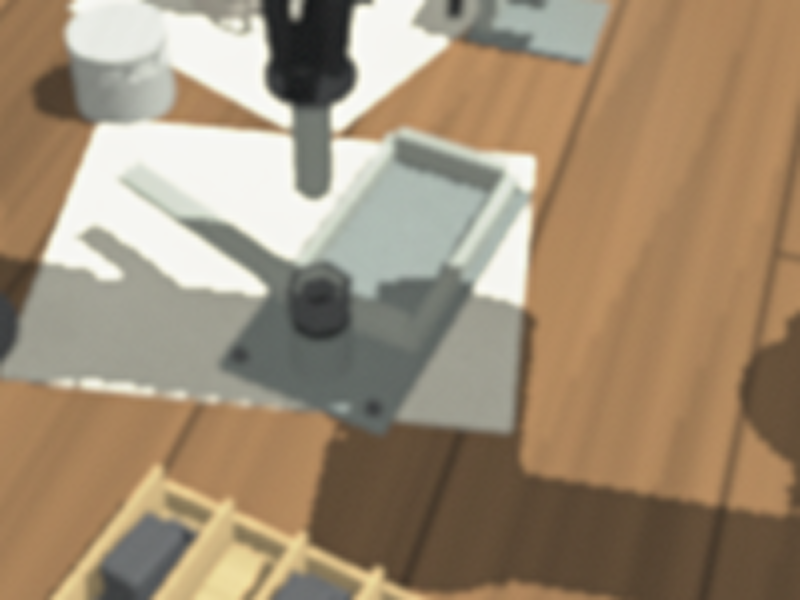

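```bash
python3 - <<'E'
from h import *
a=np.load("a9.npy",allow_pickle=True).item()
for q in [(225,245),(292,275),(292,152),(332,170),(412,200),(452,220),(140,255),(290,325)]:
    print(q,at_z(a,(q[0]/9+130-.5,q[1]/9+115-.5),.105))
E
```

```text
(225, 245) [ 0.4992041  -0.34855715  0.105     ]
(292, 275) [ 0.4997647 -0.3137802  0.105    ]
(292, 152) [ 0.43687675 -0.37354167  0.105     ]
(332, 170) [ 0.43772549 -0.35164378  0.105     ]
(412, 200) [ 0.43622877 -0.31163832  0.105     ]
(452, 220) [ 0.43811209 -0.28967186  0.105     ]
(140, 255) [ 0.52203939 -0.36995965  0.105     ]
(290, 325) [ 0.52401456 -0.29172653  0.105     ]
```

```bash
python3 -m jog '[[[-42,-16,0,0,0,0,5],[-42,-16,0,0,0,0,5],[-42,-16,0,0,0,0,5],[-42,-16,0,0,0,0,5],[-42,-16,0,0,0,0,5]]]';python3 -m jog '[[[-42,-16,0,0,0,0,5],[-42,-16,0,0,0,0,5],[-42,-16,0,0,0,0,5],[-42,-16,0,0,0,0,5],[-41,-15,0,0,0,0,5]]]';python3 -m jog '[[[0,0,0,0,0,8.2,5],[0,0,0,0,0,8.2,5],[0,0,0,0,0,8.2,5],[0,0,0,0,0,8.2,5],[0,0,0,0,0,8.2,5]]]';python3 -m jog '[[[0,0,0,0,0,8.2,5],[0,0,0,0,0,8.2,5],[0,0,0,0,0,8.2,5],[0,0,0,0,0,8.2,5],[0,0,0,0,0,8.2,5]]]';python3 -m jog '[[[0,0,0,0,0,8.2,5],[0,0,0,0,0,8.2,5],[0,0,0,0,0,0,5],[0,0,0,0,0,0,5],[0,0,0,0,0,0,5]]]'
python3 - <<'E'
from h import *
delta([.476,-.330,.116])
a=cam("scene"); save(a,"s10",(110,90,120,100),6)
E
```

```text
t: 13.55
tcp_pos: [0.5024, -0.1102, 0.2629]
eef_rot: [[-0.228, 0.974, -0.004], [0.974, 0.228, 0.002], [0.002, -0.003, -1.0]]
force: [0.4, -0.3, -5.0]
grip_width: 0.0174
t: 14.05
tcp_pos: [0.4732, -0.3315, 0.2627]
eef_rot: [[-0.227, 0.974, -0.003], [0.974, 0.227, 0.003], [0.004, -0.002, -1.0]]
force: [1.5, 0.1, -4.9]
grip_width: 0.0173
t: 14.55
tcp_pos: [0.4737, -0.3297, 0.2624]
eef_rot: [[0.473, 0.881, -0.003], [0.881, -0.473, 0.003], [0.001, -0.005, -1.0]]
force: [-0.3, -0.0, -4.6]
grip_width: 0.0172
t: 15.05
tcp_pos: [0.4738, -0.3296, 0.2625]
eef_rot: [[0.935, 0.355, -0.003], [0.355, -0.935, 0.003], [-0.002, -0.004, -1.0]]
force: [-1.2, -0.5, -4.3]
grip_width: 0.0172
t: 15.55
tcp_pos: [0.4745, -0.3304, 0.2639]
eef_rot: [[0.996, 0.085, -0.001], [0.085, -0.996, 0.001], [-0.001, -0.001, -1.0]]
force: [0.3, -0.1, -4.1]
grip_width: 0.0176
tcp [ 0.4745 -0.3304  0.2639] yaw 4.87 tilt [-0.07  0.06] delta mm [ 1.600e+00 -1.000e-01  1.479e+02] q6 47.8 t 15.55
```

View pics/s10.png

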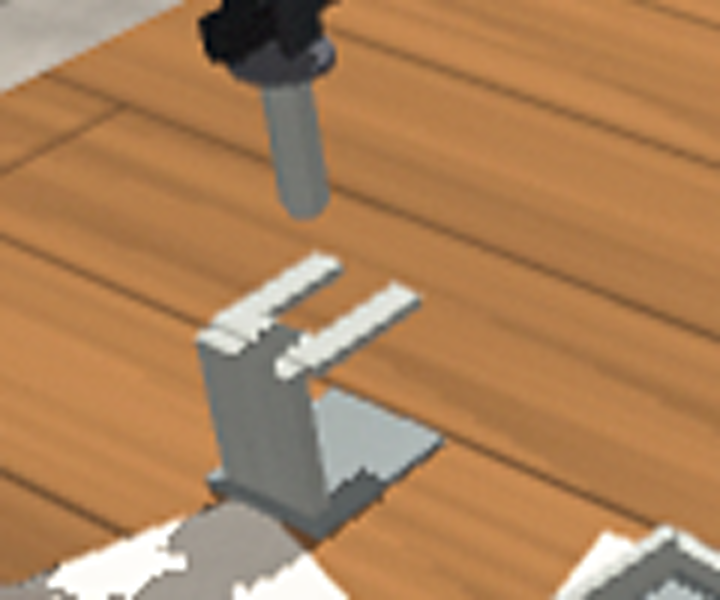

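```bash
python3 -m jog '[[[1,0,45,0,0,0,5],[0,0,45,0,0,0,5],[0,0,40,0,0,0,5],[0,0,12,0,0,0,5],[0,0,0,0,0,0,5]]]';python3 -m jog '[[[0,0,2,0,0,0,5],[0,0,2,0,0,0,5],[0,0,1,0,0,0,5],[0,0,0,0,0,0,5]]]'
python3 - <<'E'
from h import *
delta([.476,-.330,.116])
a=cam("scene"); save(a,"s11",(110,90,120,100),6)
E
```

```text
t: 16.1
tcp_pos: [0.4743, -0.3295, 0.1203]
eef_rot: [[0.997, 0.083, -0.004], [0.083, -0.997, 0.003], [-0.004, -0.004, -1.0]]
force: [-0.3, 0.5, -3.5]
grip_width: 0.0172
t: 16.5
tcp_pos: [0.4767, -0.3313, 0.1191]
eef_rot: [[0.997, 0.082, 0.002], [0.083, -0.997, -0.001], [0.002, 0.002, -1.0]]
force: [-0.1, 0.6, -4.2]
grip_width: 0.0174
tcp [ 0.4767 -0.3313  0.1191] yaw 4.73 tilt [ 0.11 -0.08] delta mm [-0.6 -1.4  3.1] q6 48.0 t 16.5
```

View pics/s11.png

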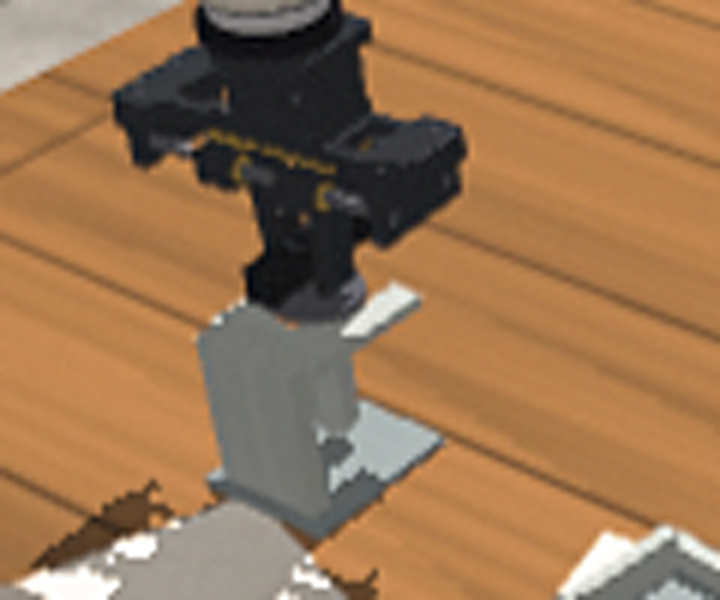

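```bash
python3 -m jog '[[[0,0,1,0,0,0,5],[0,0,1,0,0,0,5],[0,0,1,0,0,0,5],[0,0,0,0,0,0,5]]]';python3 -m jog '[[[0,0,1,0,0,0,5],[0,0,0.5,0,0,0,5],[0,0,0,0,0,0,5]]]'
```

```text
t: 16.95
tcp_pos: [0.4761, -0.3309, 0.1157]
eef_rot: [[0.997, 0.082, 0.0], [0.082, -0.997, -0.0], [0.0, 0.0, -1.0]]
force: [-1.3, 1.3, 3.3]
grip_width: 0.0175
t: 17.25
tcp_pos: [0.4762, -0.3309, 0.1156]
eef_rot: [[0.997, 0.083, 0.0], [0.083, -0.997, -0.0], [0.0, 0.0, -1.0]]
force: [-5.1, 4.3, 11.5]
grip_width: 0.0175
```

Seated on the fork, so I release, back off and look.

```bash
python3 -m jog '[[[0,0,-1,0,0,0,5],[0,0,0,0,0,0,40],[0,0,0,0,0,0,60],[0,0,0,0,0,0,60],[0,0,0,0,0,0,60]]]';python3 -m jog '[[[0,0,0,0,0,0,60],[0,0,-20,0,0,0,60],[0,0,-40,0,0,0,60],[0,0,-40,0,0,0,60],[0,0,-40,0,0,0,90]]]'
python3 -m jog '[[[-15,0,0,0,0,0,90],[0,0,0,0,0,0,90],[0,0,0,0,0,0,90],[0,0,0,0,0,0,90]]]'
python3 - <<'E'
from h import *
p=cam("wrist"); save(p,"w12"); np.save("p12.npy",p,allow_pickle=True); delta([.476,-.331,.116])
a=cam("scene"); save(a,"s12",(110,90,120,100),6)
E
```

```text
t: 17.75
tcp_pos: [0.476, -0.3309, 0.1139]
eef_rot: [[0.997, 0.082, 0.0], [0.082, -0.997, -0.0], [0.0, 0.0, -1.0]]
force: [-0.4, 0.2, 0.0]
grip_width: 0.0474
t: 18.25
tcp_pos: [0.4757, -0.3306, 0.2552]
eef_rot: [[0.997, 0.082, -0.001], [0.082, -0.997, 0.0], [-0.001, -0.0, -1.0]]
force: [0.4, -0.1, 0.5]
grip_width: 0.0592
t: 18.65
tcp_pos: [0.4602, -0.3313, 0.252]
eef_rot: [[0.997, 0.082, -0.003], [0.082, -0.997, 0.002], [-0.002, -0.003, -1.0]]
force: [-0.1, -0.4, 1.1]
grip_width: 0.0793
tcp [ 0.4603 -0.3313  0.2521] yaw 4.72 tilt [-0.15  0.13] delta mm [ 16.    1.3 136. ] q6 47.0 t 18.7
```

View pics/w12.png

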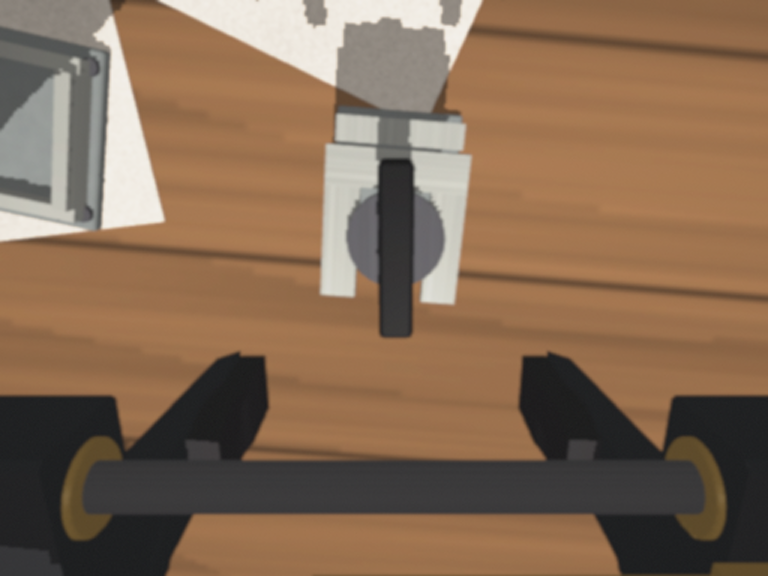

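View pics/s12.png

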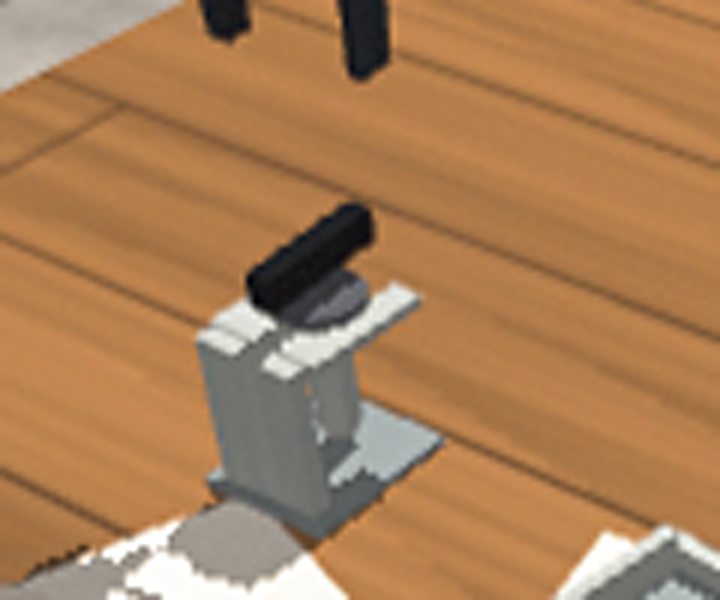

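```bash
python3 -m jog '[[[2,-45,-15,0,0,0,80],[2,-45,-15,0,0,0,80],[2,-45,-10,0,0,0,80],[2,-45,0,0,0,0,80],[2,-45,0,0,0,0,80]]]';python3 -m jog '[[[2,-45,0,0,0,0,80],[2,-45,0,0,0,0,80],[2,-45,0,0,0,0,80],[2,-45,0,0,0,0,80],[2,-45,0,0,0,0,80]]]';python3 -m jog '[[[2,-45,0,0,0,0,80],[2,-45,0,0,0,0,80],[2,-45,0,0,0,0,80],[2,-45,0,0,0,0,80],[0,0,0,0,0,0,80]]]';python3 -m jog '[[[0,0,0,0,0,0,80],[0,0,0,0,0,0,80],[0,0,0,0,0,0,80]]]'
python3 - <<'E'
from h import *
p=cam("wrist"); save(p,"w13"); np.save("p13.npy",p,allow_pickle=True); delta([.496,.328,.3])
for n,z in {"bin":0,"cap1_mid":.03}.items():
    print(n,[(np.round(x["pixel"],1),round(x["confidence"],2),np.round(at_z(p,x["pixel"][::-1],z),4)) for x in bot.mark_of(p,n)[:5]])
E
```

```text
t: 19.25
tcp_pos: [0.4522, -0.1053, 0.2939]
eef_rot: [[0.997, 0.082, -0.0], [0.082, -0.997, 0.0], [0.0, -0.0, -1.0]]
force: [1.3, 0.8, -0.3]
grip_width: 0.0705
t: 19.75
tcp_pos: [0.4432, 0.12, 0.2935]
eef_rot: [[0.997, 0.083, -0.001], [0.083, -0.997, -0.0], [-0.001, 0.0, -1.0]]
force: [0.0, 0.3, 0.3]
grip_width: 0.0706
t: 20.25
tcp_pos: [0.4359, 0.3027, 0.2929]
eef_rot: [[0.996, 0.088, -0.002], [0.088, -0.996, 0.001], [-0.002, -0.001, -1.0]]
force: [0.4, -0.8, -1.1]
grip_width: 0.0705
t: 20.55
tcp_pos: [0.4371, 0.2968, 0.2939]
eef_rot: [[0.997, 0.081, -0.0], [0.081, -0.997, -0.001], [-0.0, 0.001, -1.0]]
force: [-0.4, 0.0, 0.1]
grip_width: 0.0703
tcp [0.4372 0.2968 0.2942] yaw 4.62 tilt [ 0.   -0.01] delta mm [ 61.1 -26.3  -5.9] q6 116.9 t 20.6
bin [(array([ 94.6, 243.7]), 0.7, array([0.4987, 0.3252, 0.    ])), (array([ 76.4, 460.1]), 0.67, array([0.541 , 0.0643, 0.    ]))]
cap1_mid [(array([254.2, 142. ]), 0.96, array([0.2854, 0.4449, 0.03  ])), (array([167.6, 229.1]), 0.56, array([0.4123, 0.336 , 0.03  ])), (array([ 95.7, 242.5]), 0.4, array([0.4984, 0.325 , 0.03  ]))]
```

View pics/w13.png

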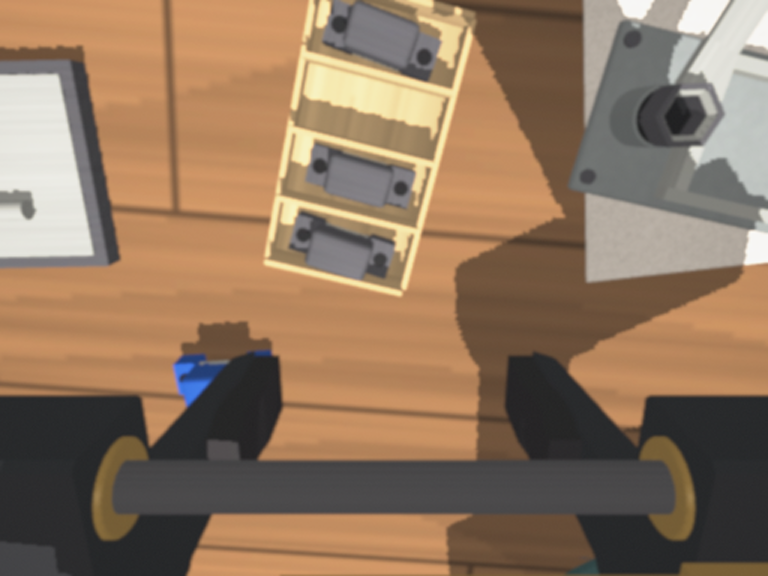

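Candidates: dark caps in the bin at (341,250), (360,178) and (381,38), with one compartment empty, and a blue look-alike at (205,375) outside the bin. The three dark ones fit the description. I confirm them in a crop.

```bash
python3 - <<'E'
from h import *
p=cam("wrist"); save(p,"w13c",(165,0,160,200),3); np.save("p13.npy",p,allow_pickle=True)
E
```

```text
(no output)
```

View pics/w13c.png

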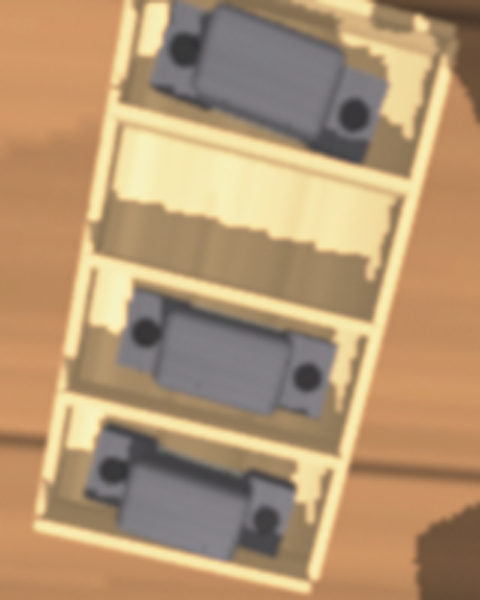

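```bash
python3 - <<'E'
from h import *
p=np.load("p13.npy",allow_pickle=True).item()
def P(q,z): return at_z(p,(q[0]/3+165-.5,q[1]/3-.5),z)
for nm,h1,h2,crown in [("A",(114,471),(265,519),[(137,457),(252,484),(232,558),(119,528)]),("B",(146,331),(307,378),[(172,310),(292,344),(275,413),(156,378)]),("D",(186,48),(354,115),[(218,8),(342,48),(316,142),(197,86)])]:
    a=P(h1,.024);b=P(h2,.024);d=b-a
    c=np.mean([P(q,.056) for q in crown],0); w=P(crown[1],.056)-P(crown[0],.056); w2=P(crown[2],.056)-P(crown[3],.056)
    print(nm,"holes mid",np.round((a+b)/2,4),"len",np.linalg.norm(d),"ang",np.degrees(np.arctan2(d[1],d[0])),"crown",np.round(c,4),np.linalg.norm(w),np.degrees(np.arctan2(w[1],w[0])),np.degrees(np.arctan2(w2[1],w2[0])))
q=[P(x,.044) for x in [(40,524),(310,587),(405,186),(118,110)]]; print(np.round(q,4))
d=q[1]-q[0];print(np.degrees(np.arctan2(d[1],d[0])));d=q[2]-q[3];print(np.degrees(np.arctan2(d[1],d[0])))
E
```

```text
A holes mid [0.4148 0.3386 0.024 ] len 0.06504448707596593 ang -103.58752081599874 crown [0.4175 0.3376 0.056 ] 0.04449886688086657 -98.90955670212233 -100.94918702660104
B holes mid [0.473  0.3269 0.024 ] len 0.06613431038972883 ang -101.49414076580996 crown [0.4735 0.3261 0.056 ] 0.045061184050327156 -100.91986037075425 -101.80462960545485
D holes mid [0.5729 0.3169 0.024 ] len 0.06573397819325996 ang -105.43941357787006 crown [0.5714 0.3169 0.056 ] 0.04327417825865628 -101.60286840421335 -108.90959981031598
[[0.4031 0.3957 0.044 ]
 [0.3855 0.2867 0.044 ]
 [0.5397 0.2655 0.044 ]
 [0.5566 0.3694 0.044 ]]
-99.17853139909646
-99.24677987542648
```

```bash
python3 -m jog '[[[33,-12,0,0,0,0,80],[33,-11,0,0,0,0,80],[0,0,0,0,0,-8.2,80],[0,0,0,0,0,-8.2,80],[0,0,0,0,0,-8.2,80]]]';for i in 1 2; do :; done; python3 -m jog '[[[0,0,0,0,0,-8.2,80],[0,0,0,0,0,-8.2,80],[0,0,0,0,0,-8.2,80],[0,0,0,0,0,-8.2,80],[0,0,0,0,0,-8.2,80]]]'; python3 -m jog '[[[0,0,0,0,0,-8.2,80],[0,0,0,0,0,-8.2,80],[0,0,0,0,0,-8.2,80],[0,0,0,0,0,-8.2,80],[0,0,0,0,0,-8.2,80]]]'; python3 -m jog '[[[0,0,0,0,0,-8.2,80],[0,0,0,0,0,-8.2,80],[0,0,0,0,0,-8.2,80],[0,0,0,0,0,-8.2,80],[0,0,0,0,0,-8.2,80]]]';  python3 -m jog '[[[0,0,0,0,0,-8.2,80],[0,0,0,0,0,-8.2,80],[0,0,0,0,0,0,80],[0,0,0,0,0,0,80],[0,0,0,0,0,0,80]]]'
python3 - <<'E'
from h import *
p=cam("wrist"); save(p,"w14"); np.save("p14.npy",p,allow_pickle=True); delta([.4155,.338,.3])
E
```

```text
t: 21.25
tcp_pos: [0.5013, 0.326, 0.294]
eef_rot: [[0.869, 0.494, -0.0], [0.494, -0.869, -0.0], [-0.0, 0.0, -1.0]]
force: [0.4, 0.5, 0.4]
grip_width: 0.0709
t: 21.75
tcp_pos: [0.5011, 0.3259, 0.2944]
eef_rot: [[0.332, 0.943, 0.0], [0.943, -0.332, 0.0], [0.0, 0.0, -1.0]]
force: [0.0, -0.6, 0.1]
grip_width: 0.0708
t: 22.25
tcp_pos: [0.501, 0.3259, 0.2944]
eef_rot: [[-0.368, 0.93, 0.0], [0.93, 0.368, 0.0], [0.0, 0.0, -1.0]]
force: [0.3, -0.1, -0.5]
grip_width: 0.0705
t: 22.75
tcp_pos: [0.501, 0.3259, 0.2943]
eef_rot: [[-0.888, 0.46, 0.0], [0.46, 0.888, 0.0], [-0.0, 0.0, -1.0]]
force: [0.1, 0.3, 0.1]
grip_width: 0.0707
t: 23.25
tcp_pos: [0.5009, 0.3263, 0.2943]
eef_rot: [[-0.98, 0.198, 0.0], [0.198, 0.98, 0.0], [-0.0, 0.0, -1.0]]
force: [-0.2, -0.1, 0.2]
grip_width: 0.0707
tcp [0.5009 0.3263 0.2943] yaw 168.61 tilt [0. 0.] delta mm [86.  -5.4 -5.7] q6 -47.9 t 23.3
```

View pics/w14.png

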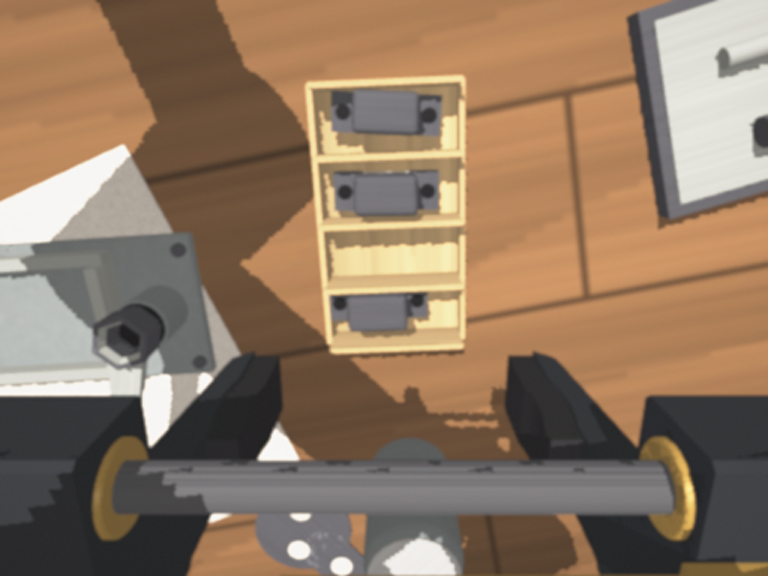

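Three caps are clear in the settled view, with foot holes at A (343,112)/(429,116), B (344,191)/(428,191) and D (339,302)/(417,300).

```bash
cat >> h.py <<'E'
def holes(p,h1,h2,z,sc=1.5):
    a=at_z(p,np.array(h1)/sc-.5,z);b=at_z(p,np.array(h2)/sc-.5,z);d=b-a;m=(a+b)/2
    print("mid",np.round(m,4),"len",round(float(np.linalg.norm(d)),4),"ang",round(float(np.degrees(np.arctan2(d[1],d[0]))),1)); return m
E
python3 - <<'E'
from h import *
p=np.load("p14.npy",allow_pickle=True).item()
for h in [((343,112),(429,116)),((344,191),(428,191)),((339,302),(417,300))]:
    m=holes(p,*h,.024); delta([m[0],m[1],.028])
E
```

```text
mid [0.415  0.3383 0.024 ] len 0.0659 ang 76.0
tcp [0.5009 0.3263 0.2943] yaw 168.61 tilt [0. 0.] delta mm [ 86.6  -5.2 266.3] q6 -47.9 t 23.3
mid [0.4722 0.3265 0.024 ] len 0.0672 ang 78.5
tcp [0.5009 0.3263 0.2943] yaw 168.61 tilt [0. 0.] delta mm [ 28.2  -5.6 266.3] q6 -47.9 t 23.3
mid [0.5617 0.3009 0.024 ] len 0.0665 ang 80.1
tcp [0.5009 0.3263 0.2943] yaw 168.61 tilt [0. 0.] delta mm [-64.7 -12.9 266.3] q6 -47.9 t 23.3
```

```bash
python3 -m jog '[[[43,-3,40,0,0,0,75],[43,-2,40,0,0,2.6,75],[0,0,45,0,0,0,75],[0,0,45,0,0,0,75],[0,0,45,0,0,0,75]]]'; python3 -m jog '[[[0,0,0,0,0,0,75],[0,0,0,0,0,0,75],[0,0,0,0,0,0,75]]]'
python3 - <<'E'
from h import *
delta([.415,.3383,.028]); p=cam("wrist"); save(p,"w15")
E
```

```text
t: 23.8
tcp_pos: [0.4281, 0.3369, 0.0903]
eef_rot: [[-0.971, 0.24, 0.002], [0.24, 0.971, 0.001], [-0.001, 0.001, -1.0]]
force: [1.0, -0.5, -0.7]
grip_width: 0.0664
t: 24.1
tcp_pos: [0.4302, 0.338, 0.094]
eef_rot: [[-0.971, 0.24, 0.004], [0.24, 0.971, 0.003], [-0.003, 0.003, -1.0]]
force: [-0.7, -0.2, 0.0]
grip_width: 0.066
tcp [0.4302 0.338  0.094 ] yaw 166.1 tilt [0.21 0.15] delta mm [15.  -3.5 65.9] q6 -40.6 t 24.1
```

View pics/w15.png

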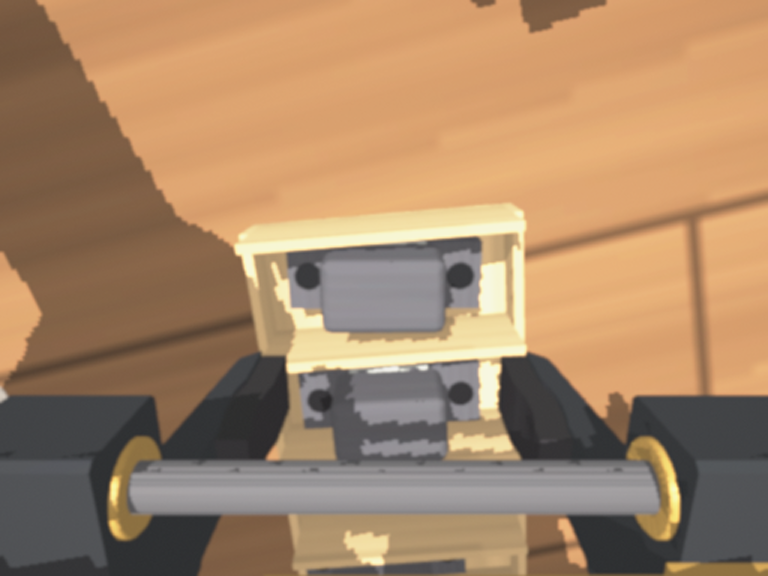

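```bash
python3 - <<'E'
from h import *
p=cam("wrist"); m=holes(p,(307,276),(459,275),.024); delta([m[0],m[1],.03])
print(at_z(p,np.array((384,330))/1.5-.5,.056),at_z(p,np.array((384,252))/1.5-.5,.056))
E
```

```text
mid [0.4154 0.3381 0.024 ] len 0.0664 ang 76.4
tcp [0.4304 0.3381 0.0944] yaw 166.1 tilt [0.26 0.19] delta mm [14.9 -3.9 64.3] q6 -40.6 t 24.2
[0.42779764 0.33589132 0.056     ] [0.39791366 0.34348189 0.056     ]
```

```bash
python3 -m jog '[[[16,-4,0,0,0,0,75],[0,0,25,0,0,0,75],[0,0,25,0,0,0,75],[0,0,10,0,0,0,75],[0,0,5,0,0,0,75]]]' 50; python3 -m jog '[[[0,0,0,0,0,0,75],[0,0,0,0,0,0,75],[0,0,0,0,0,0,30],[0,0,0,0,0,0,30],[0,0,0,0,0,0,30]]]' 50;python3 -m jog '[[[0,0,0,0,0,0,30],[0,0,0,0,0,0,30],[0,0,0,0,0,0,30]]]' 50
python3 - <<'E'
from h import *
delta([.415,.3383,.028]); p=cam("wrist"); save(p,"w16")
E
```

```text
t: 24.7
tcp_pos: [0.4108, 0.3364, 0.0259]
eef_rot: [[-0.971, 0.24, -0.001], [0.24, 0.971, -0.0], [0.001, -0.001, -1.0]]
force: [-0.3, -0.2, -0.4]
grip_width: 0.066
t: 25.2
tcp_pos: [0.4125, 0.3373, 0.027]
eef_rot: [[-0.971, 0.24, 0.001], [0.24, 0.971, 0.001], [-0.001, 0.002, -1.0]]
force: [0.4, 2.1, 2.1]
grip_width: 0.0477
t: 25.5
tcp_pos: [0.4125, 0.3373, 0.027]
eef_rot: [[-0.971, 0.24, 0.001], [0.24, 0.971, 0.001], [-0.001, 0.002, -1.0]]
force: [0.2, 1.3, 5.7]
grip_width: 0.0476
tcp [0.4125 0.3373 0.027 ] yaw 166.12 tilt [0.08 0.08] delta mm [-2.2  1.6 -1. ] q6 -39.5 t 25.5
```

View pics/w16.png

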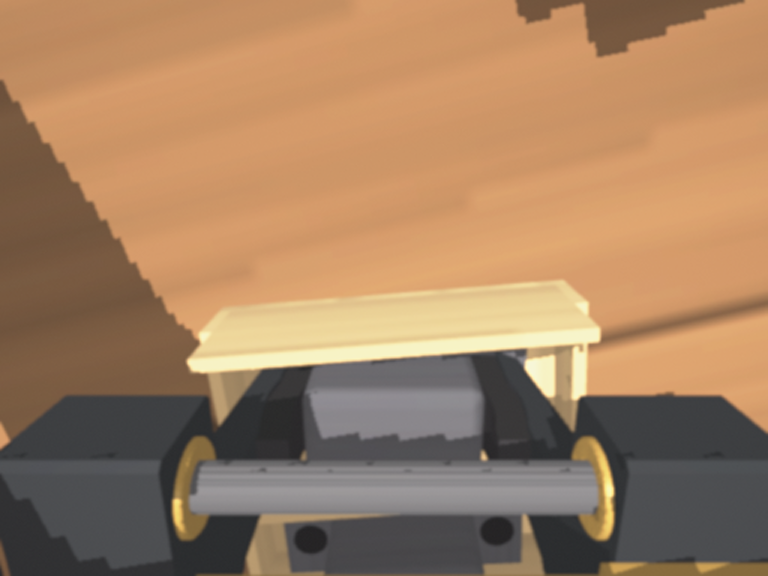

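```bash
python3 -m jog '[[[0,0,-15,0,0,0,30],[0,0,-45,0,0,0,30],[0,0,-45,0,0,0,30],[0,0,-45,0,0,0,30],[0,0,-15,0,0,0,30]]]' 60; python3 -m jog '[[[-19,-37.5,0,0,0,0,30],[-19,-37.5,0,0,0,0,30],[-19,-37.5,0,0,0,0,30],[-19,-37.5,0,0,0,0,30],[-19,-37.5,0,0,0,0,30]]]';python3 -m jog '[[[-19,-37.5,0,0,0,0,30],[-19,-37.5,0,0,0,0,30],[-19,-37.5,0,0,0,0,30],[-19,-37.5,0,0,0,0,30],[-19,-37.5,0,0,0,0,30]]]';python3 -m jog '[[[0,0,0,0,0,8.4,30],[0,0,0,0,0,8.4,30],[0,0,0,0,0,8.4,30],[0,0,0,0,0,8.4,30],[0,0,0,0,0,8.4,30]]]';python3 -m jog '[[[0,0,0,0,0,8.4,30],[0,0,0,0,0,8.4,30],[0,0,0,0,0,8.4,30],[0,0,0,0,0,8.4,30],[0,0,0,0,0,8.4,30]]]';python3 -m jog '[[[0,0,0,0,0,0.6,30],[0,0,0,0,0,0,30],[0,0,0,0,0,0,30],[0,0,0,0,0,0,30]]]'
python3 - <<'E'
from h import *
delta([.5078,-.0727,.05]); p=cam("wrist"); save(p,"w17"); np.save("p17.npy",p,allow_pickle=True)
a=cam("scene"); save(a,"s17",(140,90,200,150),4);b=cam("side"); save(b,"d17",(180,90,200,150),4)
E
```

```text
t: 26.05
tcp_pos: [0.4132, 0.3374, 0.1955]
eef_rot: [[-0.971, 0.24, 0.005], [0.24, 0.971, 0.003], [-0.004, 0.004, -1.0]]
force: [0.7, 0.8, -4.0]
grip_width: 0.0474
t: 26.55
tcp_pos: [0.457, 0.1296, 0.1885]
eef_rot: [[-0.971, 0.239, -0.005], [0.239, 0.971, -0.001], [0.004, -0.002, -1.0]]
force: [0.6, -0.1, -4.3]
grip_width: 0.0478
t: 27.05
tcp_pos: [0.5043, -0.0745, 0.1884]
eef_rot: [[-0.971, 0.24, -0.005], [0.24, 0.971, 0.001], [0.005, -0.0, -1.0]]
force: [0.5, 0.3, -4.3]
grip_width: 0.0476
t: 27.55
tcp_pos: [0.504, -0.0729, 0.1881]
eef_rot: [[-0.556, 0.831, -0.006], [0.831, 0.556, 0.001], [0.004, -0.004, -1.0]]
force: [0.4, -0.2, -3.5]
grip_width: 0.0471
t: 28.05
tcp_pos: [0.504, -0.0727, 0.1882]
eef_rot: [[0.143, 0.99, -0.006], [0.99, -0.143, 0.001], [0.0, -0.006, -1.0]]
force: [-0.0, -0.2, -5.1]
grip_width: 0.0476
t: 28.45
tcp_pos: [0.506, -0.073, 0.1907]
eef_rot: [[0.146, 0.989, -0.001], [0.989, -0.146, 0.0], [-0.0, -0.001, -1.0]]
force: [-0.4, -0.3, -4.5]
grip_width: 0.0474
tcp [ 0.506  -0.073   0.1907] yaw 81.61 tilt [-0.05  0.01] delta mm [  0.6   1.9 140.7] q6 -2.6 t 28.45
```

View pics/w17.png

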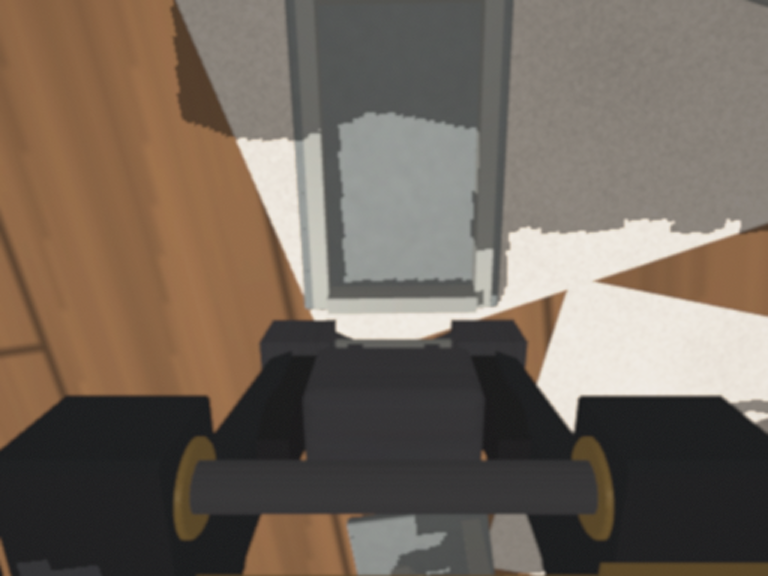

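View pics/s17.png

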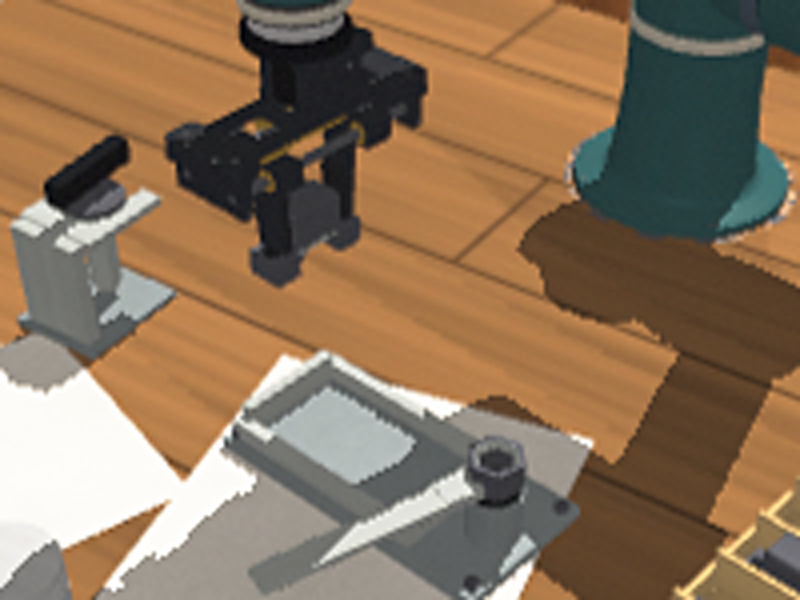

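View pics/d17.png

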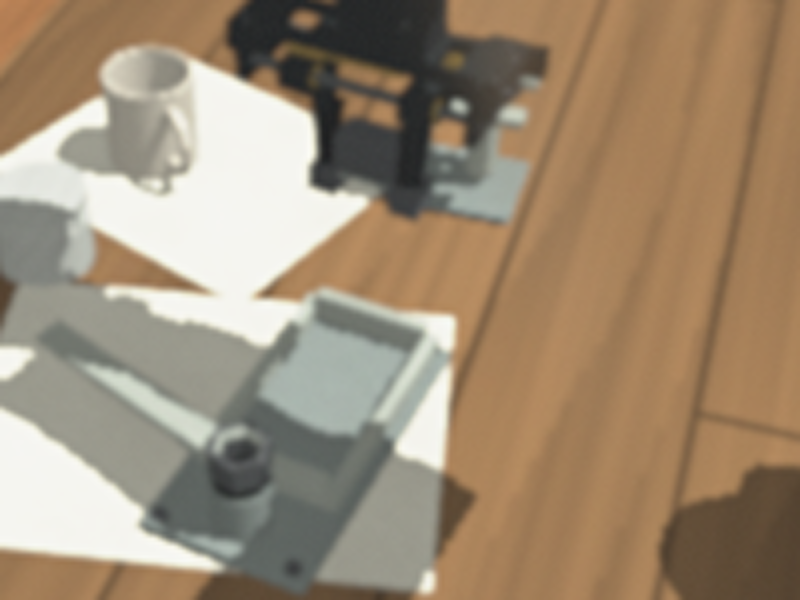

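```bash
python3 - <<'E'
from h import *
p=cam("wrist"); save(p,"w17c",(185,0,170,215),3.5); np.save("p17.npy",p,allow_pickle=True)
E
```

```text
(no output)
```

View pics/w17c.png

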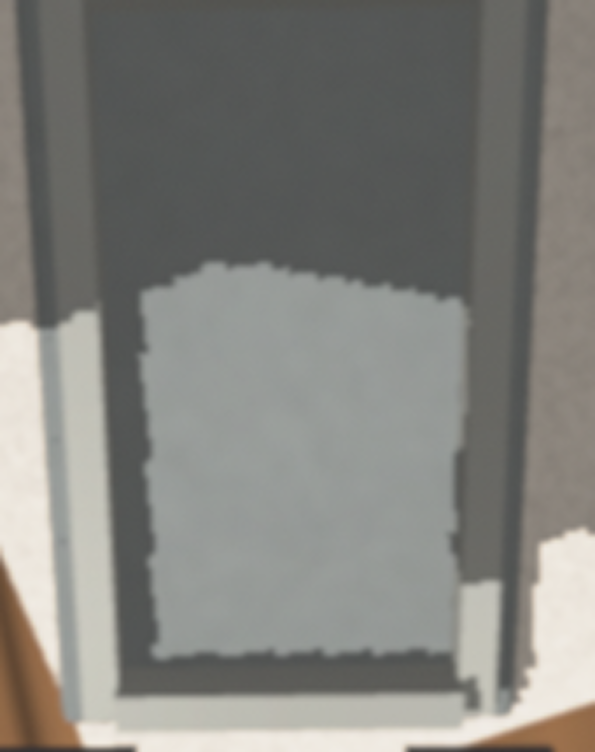

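```bash
python3 - <<'E'
from h import *
p=np.load("p17.npy",allow_pickle=True).item()
def P(q,z): return at_z(p,(q[0]/3.5+185-.5,q[1]/3.5-.5),z)[:2]
L0,L1=P((88,50),.028),P((117,685),.028);R0,R1=P((478,50),.028),P((458,640),.028)
an=lambda a,b:np.degrees(np.arctan2(*(a-b)[::-1]))
print(L0,L1,R0,R1,an(L0,L1),an(R0,R1))
y=np.array([np.cos(np.radians(81.4)),np.sin(np.radians(81.4))]);x=np.array([y[1],-y[0]])
print("x coords",[round(float(q@x),4) for q in(L0,L1,R0,R1)],"end inner top (z .038)",P((117,695),.038)@y,P((460,695),.038)@y)
C=np.array([.5167,-.0134]);print("C",C@x,C@y)
E
```

```text
[0.48310911 0.06381661] [ 0.46112187 -0.08972552] [0.5727164 0.0504633] [ 0.55362789 -0.09067202] 81.85064499967643 82.29749830632615
x coords [0.4681, 0.4694, 0.5587, 0.561] end inner top (z .038) -0.019271161980947596 -0.019022425902070372
C 0.5128941956891336 0.06401557645133475
```

```bash
python3 -m jog '[[[1,3.7,40,0,0,0,30],[0,0,40,0,0,0,30],[0,0,40,0,0,0,30],[0,0,15,0,0,0,30],[0,0,0,0,0,0,30]]]'; python3 -m jog '[[[0,0,0,0,0,0,30],[0,0,0,0,0,0,30],[0,0,0,0,0,0,30]]]'
python3 - <<'E'
from h import *
delta([.5097,-.0730,.035]); p=cam("wrist"); save(p,"w18"); b=cam("side"); save(b,"d18",(210,120,110,85),7)
a=cam("scene"); save(a,"s18",(180,130,110,85),7)
E
```

```text
t: 29.15
tcp_pos: [0.5073, -0.0721, 0.0531]
eef_rot: [[0.147, 0.989, -0.006], [0.989, -0.147, 0.001], [0.0, -0.006, -1.0]]
force: [0.0, -0.3, -3.8]
grip_width: 0.0474
t: 29.45
tcp_pos: [0.5118, -0.0729, 0.0581]
eef_rot: [[0.147, 0.989, 0.004], [0.989, -0.147, -0.001], [-0.0, 0.004, -1.0]]
force: [0.0, 0.6, -4.2]
grip_width: 0.0476
tcp [ 0.5118 -0.0729  0.0581] yaw 81.53 tilt [ 0.21 -0.04] delta mm [-0.4 -2.2 23.1] q6 -2.4 t 29.45
```

View pics/w18.png

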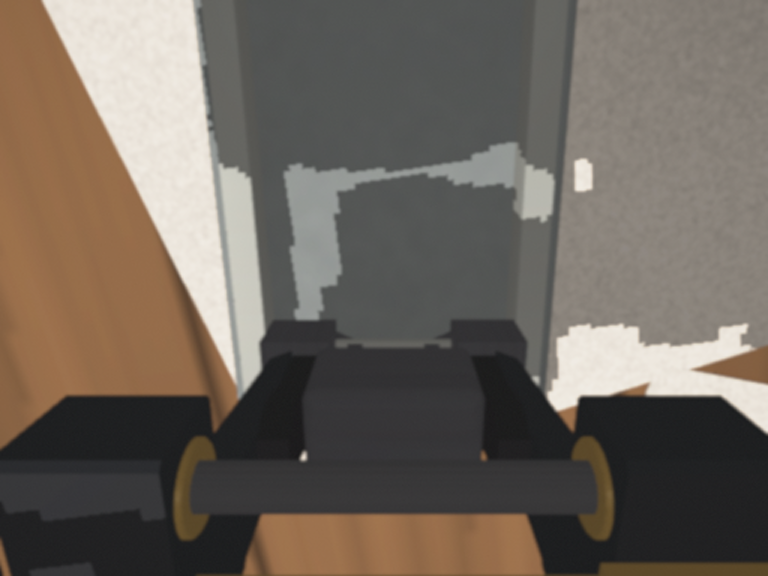

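View pics/d18.png

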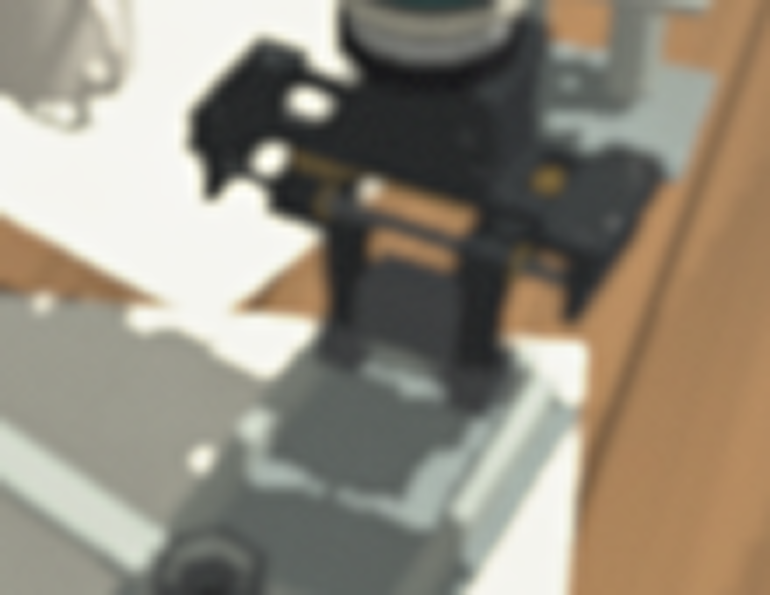

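View pics/s18.png

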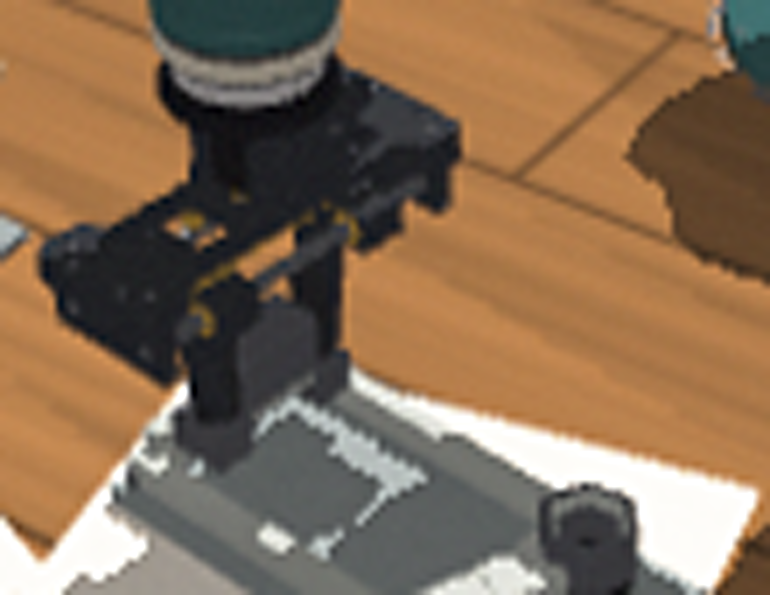

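```bash
python3 -m jog '[[[0,-1.7,8,0,0,0,30],[0,0,8,0,0,0,30],[0,0,2,0,0,0,30],[0,0,2,0,0,0,30],[0,0,0,0,0,0,30]]]'; python3 -m jog '[[[0,0,1,0,0,0,30],[0,0,1,0,0,0,30],[0,0,0,0,0,0,30]]]'; python3 -c "
from h import *
delta([.5097,-.0730,.035])"
```

```text
t: 30.1
tcp_pos: [0.508, -0.0722, 0.0355]
eef_rot: [[0.147, 0.989, -0.001], [0.989, -0.147, 0.0], [0.0, -0.001, -1.0]]
force: [-0.5, -0.4, -4.3]
grip_width: 0.0473
t: 30.4
tcp_pos: [0.5087, -0.0723, 0.035]
eef_rot: [[0.147, 0.989, 0.0], [0.989, -0.147, -0.0], [0.0, 0.0, -1.0]]
force: [-2.6, -0.0, 2.9]
grip_width: 0.0474
tcp [ 0.5087 -0.0723  0.035 ] yaw 81.53 tilt [ 0.01 -0.  ] delta mm [-0.5  1.1 -0. ] q6 -2.4 t 30.4
```

```bash
python3 -m jog '[[[0,0,0.5,0,0,0,45],[0,0,0,0,0,0,75],[0,0,0,0,0,0,75],[0,0,0,0,0,0,75],[0,0,0,0,0,0,75]]]'; python3 -m jog '[[[0,0,-20,0,0,0,75],[0,0,-40,0,0,0,75],[0,0,-45,0,0,0,75],[0,0,-45,0,0,0,75],[0,0,0,0,0,0,75]]]'; python3 -m jog '[[[-20,0,0,0,0,0,75],[-20,0,0,0,0,0,75],[0,0,0,0,0,0,75],[0,0,0,0,0,0,75],[0,0,0,0,0,0,75]]]'
python3 - <<'E'
from h import *
delta([.5097,-.0730,.035]); p=cam("wrist"); save(p,"w19"); np.save("p19.npy",p,allow_pickle=True)
E
```

```text
t: 30.9
tcp_pos: [0.5087, -0.0724, 0.0338]
eef_rot: [[0.147, 0.989, 0.001], [0.989, -0.147, -0.0], [-0.0, 0.001, -1.0]]
force: [0.8, -0.1, -0.4]
grip_width: 0.0661
t: 31.4
tcp_pos: [0.5135, -0.0733, 0.1913]
eef_rot: [[0.147, 0.989, 0.014], [0.989, -0.147, -0.003], [-0.001, 0.014, -1.0]]
force: [0.3, 0.6, 0.4]
grip_width: 0.0662
t: 31.9
tcp_pos: [0.5024, -0.1113, 0.1831]
eef_rot: [[0.147, 0.989, -0.001], [0.989, -0.147, 0.001], [0.0, -0.001, -1.0]]
force: [0.7, 0.2, -0.6]
grip_width: 0.066
tcp [ 0.5024 -0.1113  0.1831] yaw 81.53 tilt [-0.04  0.03] delta mm [ 38.9   1.7 148.1] q6 -6.8 t 31.9
```

View pics/w19.png

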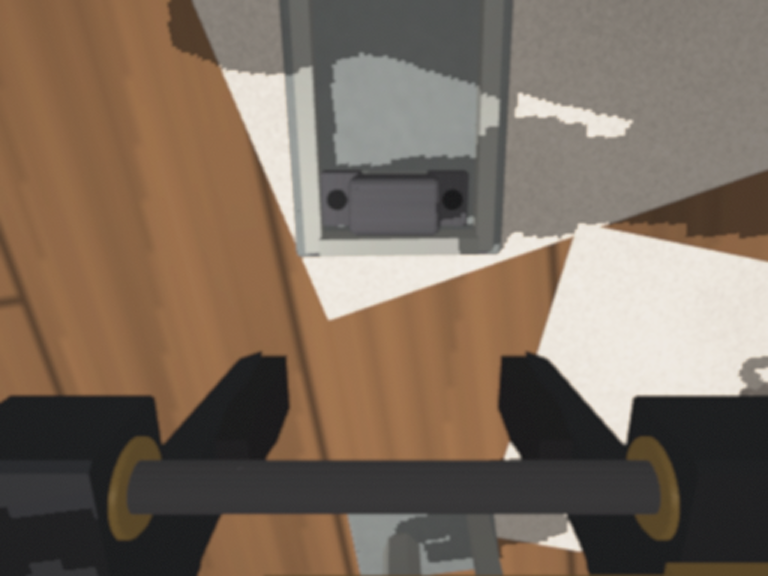

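```bash
python3 - <<'E'
from h import *
p=np.load("p19.npy",allow_pickle=True).item()
m=holes(p,(337,200),(452,200),.032)
y=np.array([.1383,.9904]);x=np.array([.9904,-.1383]);C=np.array([.518,-.0136]);print((m[:2]-C)@x,(m[:2]-C)@y)
delta([.47,.32,.25])
E
```

```text
mid [ 0.5077 -0.0744  0.032 ] len 0.066 ang -8.5
-0.001821109151581457 -0.0616463879888195
tcp [ 0.5024 -0.1113  0.1832] yaw 81.55 tilt [-0.04  0.03] delta mm [421.9 -95.5 -66.6] q6 -6.8 t 31.95
```

```bash
python3 -m jog '[[[43,-6.6,-10,0,0,0,75],[43,-6.6,-10,0,0,0,75],[43,-6.6,-10,0,0,0,75],[43,-6.6,-10,0,0,0,75],[43,-6.6,-10,0,0,0,75]]]'; python3 -m jog '[[[43,-6.6,-10,0,0,0,75],[43,-6.6,-10,0,0,0,75],[43,-6.6,-10,0,0,0,75],[43,-6.6,-10,0,0,0,75],[43,-6.6,-10,0,0,0,75]]]'; python3 -m jog '[[[0,0,0,0,0,-8.5,75],[0,0,0,0,0,-8.5,75],[0,0,0,0,0,-8.5,75],[0,0,0,0,0,-8.5,75],[0,0,0,0,0,-8.5,75]]]'; python3 -m jog '[[[0,0,0,0,0,-8.5,75],[0,0,0,0,0,-8.5,75],[0,0,0,0,0,-8.5,75],[0,0,0,0,0,-8.5,75],[0,0,0,0,0,-8.5,75]]]'; python3 -m jog '[[[0,0,0,0,0,0,75],[0,0,0,0,0,0,75],[0,0,0,0,0,0,75]]]'
python3 - <<'E'
from h import *
p=cam("wrist"); save(p,"w20"); np.save("p20.npy",p,allow_pickle=True); delta([.4722,.3265,.028])
E
```

```text
t: 32.45
tcp_pos: [0.5011, 0.1079, 0.234]
eef_rot: [[0.147, 0.989, 0.0], [0.989, -0.147, 0.0], [0.0, 0.0, -1.0]]
force: [-0.0, -0.4, 0.8]
grip_width: 0.066
t: 32.95
tcp_pos: [0.4998, 0.3257, 0.2839]
eef_rot: [[0.146, 0.989, -0.0], [0.989, -0.146, 0.0], [0.0, -0.0, -1.0]]
force: [0.6, -0.8, -0.0]
grip_width: 0.0659
t: 33.45
tcp_pos: [0.5, 0.324, 0.2833]
eef_rot: [[-0.566, 0.825, -0.001], [0.825, 0.566, -0.0], [0.0, -0.001, -1.0]]
force: [-0.3, 0.5, 0.4]
grip_width: 0.0661
t: 33.95
tcp_pos: [0.5001, 0.3238, 0.2833]
eef_rot: [[-0.974, 0.226, -0.001], [0.226, 0.974, -0.0], [0.0, -0.0, -1.0]]
force: [-0.3, -0.0, 0.3]
grip_width: 0.066
t: 34.25
tcp_pos: [0.5004, 0.3234, 0.2835]
eef_rot: [[-0.972, 0.235, -0.0], [0.235, 0.972, -0.0], [0.0, -0.0, -1.0]]
force: [1.0, 0.4, 0.3]
grip_width: 0.0659
tcp [0.5005 0.3233 0.2836] yaw 166.43 tilt [-0.01 -0.  ] delta mm [ 28.2  -3.5 255.6] q6 -46.0 t 34.3
```

View pics/w20.png

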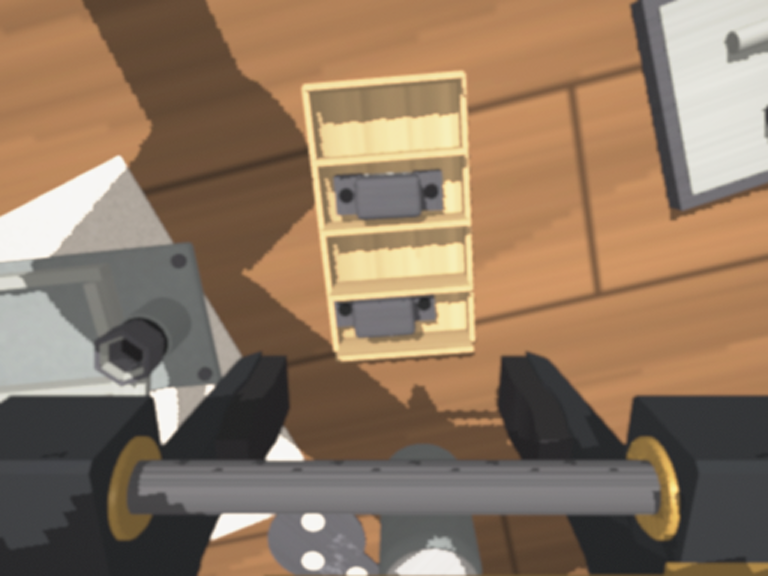

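```bash
python3 - <<'E'
from h import *
p=np.load("p20.npy",allow_pickle=True).item()
m=holes(p,(346,195.5),(430,191),.024);delta([m[0],m[1],.028])
m=holes(p,(346,309),(424,304),.024);delta([m[0],m[1],.028])
E
```

```text
mid [0.4725 0.3261 0.024 ] len 0.0656 ang 79.4
tcp [0.5005 0.3233 0.2836] yaw 166.43 tilt [-0.01 -0.  ] delta mm [ 27.9  -3.9 255.6] q6 -46.0 t 34.3
mid [0.5627 0.3014 0.024 ] len 0.0652 ang 80.3
tcp [0.5005 0.3233 0.2836] yaw 166.43 tilt [-0.01 -0.  ] delta mm [-65.6  -6.8 255.6] q6 -46.0 t 34.3
```

```bash
python3 -m jog '[[[14,-2,0,0,0,0,75],[14,-2,0,0,0,-2.5,75],[0,0,30,0,0,0,75],[0,0,30,0,0,0,75],[0,0,30,0,0,0,75]]]'; python3 -m jog '[[[0,0,30,0,0,0,75],[0,0,30,0,0,0,75],[0,0,25,0,0,0,75],[0,0,0,0,0,0,75],[0,0,0,0,0,0,75]]]';python3 -m jog '[[[0,0,0,0,0,0,75],[0,0,0,0,0,0,75]]]'
python3 - <<'E'
from h import *
p=cam("wrist"); save(p,"w21"); np.save("p21.npy",p,allow_pickle=True); delta([.4725,.3261,.028])
E
```

```text
t: 34.8
tcp_pos: [0.4712, 0.3261, 0.1934]
eef_rot: [[-0.982, 0.188, 0.001], [0.188, 0.982, 0.001], [-0.001, 0.001, -1.0]]
force: [-0.8, -0.0, -0.5]
grip_width: 0.0663
t: 35.3
tcp_pos: [0.4716, 0.3258, 0.1089]
eef_rot: [[-0.982, 0.189, -0.001], [0.189, 0.982, -0.0], [0.001, -0.001, -1.0]]
force: [-0.2, 1.1, 0.1]
grip_width: 0.0663
t: 35.5
tcp_pos: [0.4736, 0.3267, 0.1108]
eef_rot: [[-0.982, 0.19, 0.003], [0.19, 0.982, 0.002], [-0.003, 0.002, -1.0]]
force: [0.7, 1.1, 0.8]
grip_width: 0.0663
tcp [0.4735 0.3265 0.1107] yaw 169.04 tilt [0.16 0.1 ] delta mm [ 1.1 -0.8 82.6] q6 -46.9 t 35.55
```

View pics/w21.png

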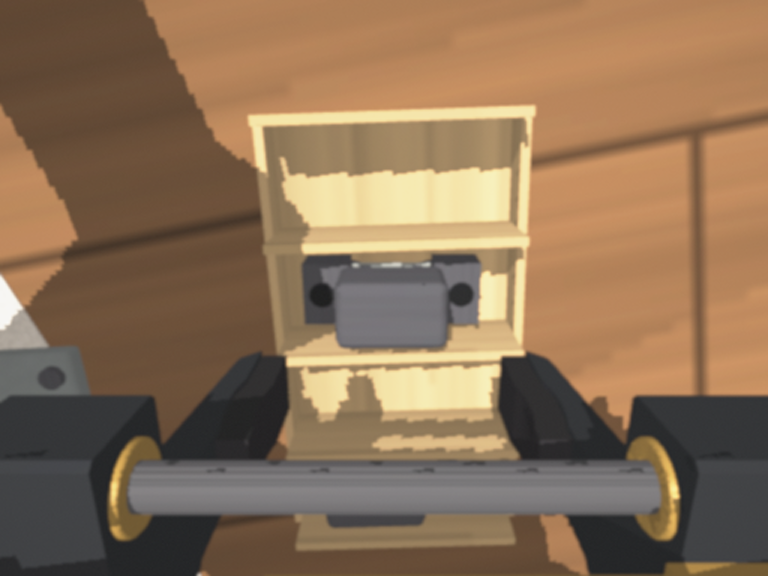

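```bash
python3 -m jog '[[[1,-0.5,30,0,0,0,75],[0,0,30,0,0,0,75],[0,0,18,0,0,0,75],[0,0,5,0,0,0,75],[0,0,0,0,0,0,75]]]'; python3 -m jog '[[[0,0,0,0,0,0,75],[0,0,0,0,0,0,75],[0,0,0,0,0,0,30],[0,0,0,0,0,0,30],[0,0,0,0,0,0,30]]]' 50;python3 -m jog '[[[0,0,0,0,0,0,30],[0,0,0,0,0,0,30],[0,0,0,0,0,0,30]]]' 60;python3 -c "
from h import *
delta([.4725,.3261,.027])"
```

```text
t: 36.05
tcp_pos: [0.4715, 0.3255, 0.026]
eef_rot: [[-0.982, 0.19, -0.0], [0.19, 0.982, -0.0], [0.0, -0.0, -1.0]]
force: [0.2, 1.2, -0.2]
grip_width: 0.066
t: 36.55
tcp_pos: [0.4717, 0.3258, 0.0261]
eef_rot: [[-0.982, 0.19, 0.001], [0.19, 0.982, 0.001], [-0.001, 0.001, -1.0]]
force: [-0.1, 1.0, 0.8]
grip_width: 0.0477
t: 36.85
tcp_pos: [0.4717, 0.3258, 0.0261]
eef_rot: [[-0.982, 0.19, 0.001], [0.19, 0.982, 0.001], [-0.001, 0.001, -1.0]]
force: [-0.9, -0.0, 4.1]
grip_width: 0.0477
tcp [0.4717 0.3258 0.0261] yaw 169.02 tilt [0.04 0.03] delta mm [-0.7  0.5 -0.9] q6 -46.9 t 36.85
```

```bash
python3 -m jog '[[[0,0,-15,0,0,0,30],[0,0,-40,0,0,0,30],[0,0,-40,0,0,0,30],[0,0,-40,0,0,0,30],[0,0,-30,0,0,0,30]]]'; python3 -m jog '[[[-12.4,-38.3,0,0,0,0,30],[-12.4,-38.3,0,0,0,0,30],[-12.4,-38.3,0,0,0,0,30],[-12.4,-38.3,0,0,0,0,30],[-12.4,-38.3,0,0,0,0,30]]]';python3 -m jog '[[[-12.4,-38.3,0,0,0,0,30],[-12.4,-38.3,0,0,0,0,30],[-12.4,-38.3,0,0,0,0,30],[-12.4,-38.3,0,0,0,0,30],[0,0,0,0,0,4.2,30]]]';python3 -m jog '[[[0,0,0,0,0,8.3,30],[0,0,0,0,0,8.3,30],[0,0,0,0,0,8.3,30],[0,0,0,0,0,8.3,30],[0,0,0,0,0,8.3,30]]]';python3 -m jog '[[[0,0,0,0,0,8.3,30],[0,0,0,0,0,8.3,30],[0,0,0,0,0,8.3,30],[0,0,0,0,0,8.3,30],[0,0,0,0,0,8.3,30]]]';python3 -m jog '[[[0,0,20,0,0,0,30],[0,0,20,0,0,0,30],[0,0,20,0,0,0,30],[0,0,0,0,0,0,30],[0,0,0,0,0,0,30]]]';python3 -m jog '[[[0,0,0,0,0,0,30],[0,0,0,0,0,0,30]]]'
python3 - <<'E'
from h import *
delta([.516,-.0335,.035]); p=cam("wrist"); save(p,"w22"); np.save("p22.npy",p,allow_pickle=True)
E
```

```text
t: 37.35
tcp_pos: [0.4713, 0.3253, 0.1933]
eef_rot: [[-0.982, 0.19, 0.001], [0.19, 0.982, 0.0], [-0.001, 0.001, -1.0]]
force: [0.9, 0.4, -3.3]
grip_width: 0.0477
t: 37.85
tcp_pos: [0.4947, 0.1239, 0.1904]
eef_rot: [[-0.982, 0.19, -0.001], [0.19, 0.982, -0.001], [0.001, -0.001, -1.0]]
force: [0.8, 0.2, -3.0]
grip_width: 0.0476
t: 38.35
tcp_pos: [0.5148, -0.0387, 0.1906]
eef_rot: [[-0.964, 0.267, -0.001], [0.267, 0.964, -0.002], [0.0, -0.002, -1.0]]
force: [0.1, 0.8, -4.1]
grip_width: 0.0478
t: 38.85
tcp_pos: [0.5141, -0.0342, 0.1902]
eef_rot: [[-0.544, 0.839, -0.002], [0.839, 0.544, 0.0], [0.001, -0.002, -1.0]]
force: [-0.4, 0.1, -2.9]
grip_width: 0.0474
t: 39.35
tcp_pos: [0.5141, -0.0342, 0.1902]
eef_rot: [[0.148, 0.989, -0.002], [0.989, -0.148, 0.0], [-0.0, -0.002, -1.0]]
force: [-1.3, -0.1, -3.1]
grip_width: 0.0479
t: 39.85
tcp_pos: [0.5144, -0.0341, 0.1304]
eef_rot: [[0.142, 0.99, -0.002], [0.99, -0.142, 0.0], [-0.0, -0.002, -1.0]]
force: [0.2, 0.3, -3.7]
grip_width: 0.0476
t: 40.05
tcp_pos: [0.5163, -0.0343, 0.1321]
eef_rot: [[0.142, 0.99, 0.002], [0.99, -0.142, -0.0], [0.0, 0.002, -1.0]]
force: [-0.3, -0.5, -3.9]
grip_width: 0.0473
tcp [ 0.5163 -0.0343  0.1321] yaw 81.83 tilt [ 0.13 -0.02] delta mm [ 0.8 -0.6 97.1] q6 1.6 t 40.05
```

View pics/w22.png

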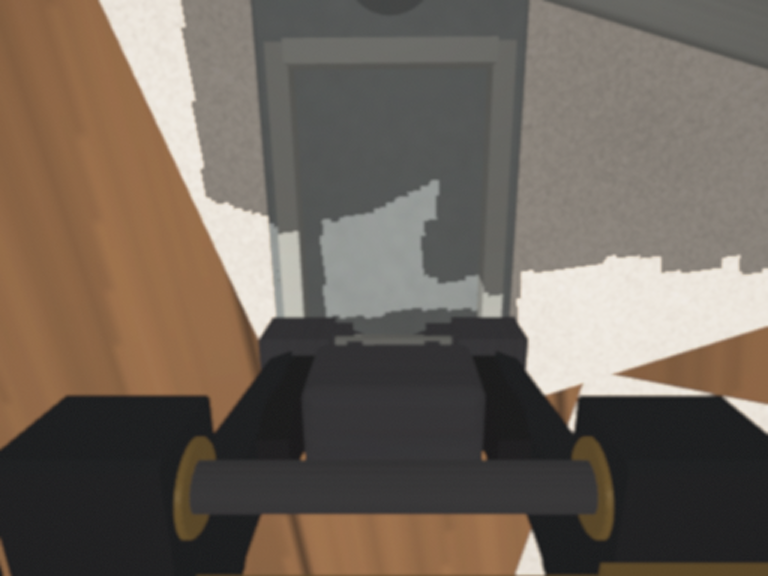

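```bash
python3 -m jog '[[[0.5,-0.8,25,0,0,0,30],[0,0,25,0,0,0,30],[0,0,25,0,0,0,30],[0,0,10,0,0,0,30],[0,0,5,0,0,0,30]]]'; python3 -m jog '[[[0,0,2,0,0,0,30],[0,0,2,0,0,0,30],[0,0,2,0,0,0,30],[0,0,1,0,0,0,30],[0,0,0,0,0,0,30]]]'; python3 -m jog '[[[0,0,1,0,0,0,30],[0,0,1,0,0,0,30],[0,0,0,0,0,0,30]]]';python3 -c "
from h import *
delta([.516,-.0335,.034])"
```

```text
t: 40.6
tcp_pos: [0.5142, -0.0335, 0.0401]
eef_rot: [[0.142, 0.99, -0.001], [0.99, -0.142, 0.0], [-0.0, -0.001, -1.0]]
force: [-0.1, 0.1, -2.8]
grip_width: 0.0476
t: 41.1
tcp_pos: [0.5151, -0.0336, 0.0342]
eef_rot: [[0.142, 0.99, 0.001], [0.99, -0.142, -0.0], [0.0, 0.001, -1.0]]
force: [1.1, 0.5, -2.7]
grip_width: 0.0477
t: 41.4
tcp_pos: [0.5151, -0.0336, 0.0341]
eef_rot: [[0.142, 0.99, 0.0], [0.99, -0.142, -0.0], [0.0, 0.0, -1.0]]
force: [-6.6, 1.0, 15.0]
grip_width: 0.0472
tcp [ 0.5151 -0.0336  0.0341] yaw 81.83 tilt [ 0.02 -0.  ] delta mm [0.2 0.8 0.1] q6 1.7 t 41.4
```

```bash
python3 -m jog '[[[0,0,-1,0,0,0,45],[0,0,0,0,0,0,75],[0,0,0,0,0,0,75],[0,0,0,0,0,0,75],[0,0,0,0,0,0,75]]]'; python3 -m jog '[[[0,0,-20,0,0,0,75],[0,0,-35,0,0,0,75],[0,0,-35,0,0,0,75],[0,0,-35,0,0,0,75],[0,0,-25,0,0,0,75]]]'; python3 -m jog '[[[-20,0,0,0,0,0,75],[-20,0,0,0,0,0,75],[0,0,0,0,0,0,75],[0,0,0,0,0,0,75],[0,0,0,0,0,0,75]]]'
python3 - <<'E'
from h import *
p=cam("wrist"); save(p,"w23"); np.save("p23.npy",p,allow_pickle=True);delta([.50,.326,.28])
E
```

```text
t: 41.9
tcp_pos: [0.5147, -0.0336, 0.0326]
eef_rot: [[0.142, 0.99, 0.0], [0.99, -0.142, -0.0], [0.0, 0.0, -1.0]]
force: [0.1, -0.2, -0.7]
grip_width: 0.0661
t: 42.4
tcp_pos: [0.5155, -0.0337, 0.1852]
eef_rot: [[0.142, 0.99, 0.003], [0.99, -0.142, -0.0], [0.0, 0.003, -1.0]]
force: [0.0, -1.2, -0.2]
grip_width: 0.066
t: 42.9
tcp_pos: [0.5088, -0.0726, 0.1822]
eef_rot: [[0.142, 0.99, -0.001], [0.99, -0.142, 0.001], [0.0, -0.001, -1.0]]
force: [-0.4, 0.1, -0.3]
grip_width: 0.066
tcp [ 0.5088 -0.0725  0.1823] yaw 81.85 tilt [-0.04  0.03] delta mm [393.3 -65.3 -97.6] q6 -2.8 t 42.95
```

View pics/w23.png

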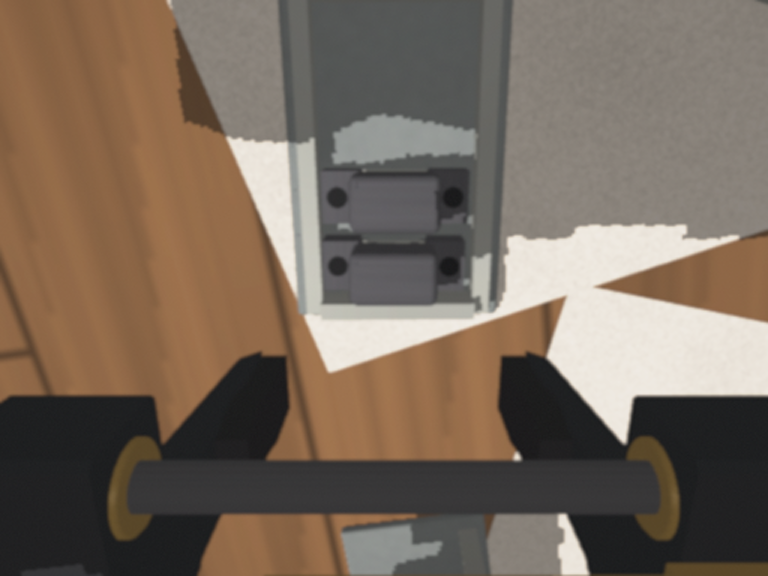

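```bash
python3 -m jog '[[[39,2,-10,0,0,0,75],[39,2,-10,0,0,0,75],[39,2,-10,0,0,0,75],[39,2,-10,0,0,0,75],[39,2,-10,0,0,0,75]]]'; python3 -m jog '[[[39,2,-10,0,0,0,75],[39,2,-10,0,0,0,75],[39,2,-10,0,0,0,75],[39,2,-10,0,0,0,75],[39,2,-10,0,0,0,75]]]'; python3 -m jog '[[[0,0,0,0,0,-8.5,75],[0,0,0,0,0,-8.5,75],[0,0,0,0,0,-8.5,75],[0,0,0,0,0,-8.5,75],[0,0,0,0,0,-8.5,75]]]'; python3 -m jog '[[[0,0,0,0,0,-8.5,75],[0,0,0,0,0,-8.5,75],[0,0,0,0,0,-8.5,75],[0,0,0,0,0,-8.5,75],[0,0,0,0,0,-8.5,75]]]'; python3 -m jog '[[[0,0,0,0,0,-2.5,75],[0,0,0,0,0,0,75],[0,0,0,0,0,0,75],[0,0,0,0,0,0,75]]]'
python3 - <<'E'
from h import *
p=cam("wrist"); save(p,"w24"); np.save("p24.npy",p,allow_pickle=True); delta([.562,.301,.028])
E
```

```text
t: 43.45
tcp_pos: [0.5464, 0.1207, 0.2328]
eef_rot: [[0.141, 0.99, -0.0], [0.99, -0.141, 0.0], [0.0, -0.0, -1.0]]
force: [-0.4, 0.5, 0.2]
grip_width: 0.0663
t: 43.95
tcp_pos: [0.5837, 0.3125, 0.2826]
eef_rot: [[0.141, 0.99, -0.001], [0.99, -0.141, -0.0], [-0.0, -0.001, -1.0]]
force: [0.9, 0.2, 0.1]
grip_width: 0.0659
t: 44.45
tcp_pos: [0.5836, 0.311, 0.2821]
eef_rot: [[-0.57, 0.822, -0.001], [0.822, 0.57, -0.0], [0.0, -0.001, -1.0]]
force: [1.0, 0.1, -0.3]
grip_width: 0.0659
t: 44.95
tcp_pos: [0.5836, 0.3109, 0.2821]
eef_rot: [[-0.975, 0.221, -0.001], [0.221, 0.975, -0.0], [0.001, -0.0, -1.0]]
force: [0.0, 0.6, 0.4]
grip_width: 0.0663
t: 45.35
tcp_pos: [0.584, 0.3103, 0.2824]
eef_rot: [[-0.983, 0.186, -0.0], [0.186, 0.983, -0.0], [0.0, -0.0, -1.0]]
force: [-0.0, 0.6, 0.1]
grip_width: 0.0665
tcp [0.584  0.3103 0.2825] yaw 169.31 tilt [-0.01 -0.  ] delta mm [ 19.9 -13.2 254.5] q6 -53.5 t 45.4
```

View pics/w24.png

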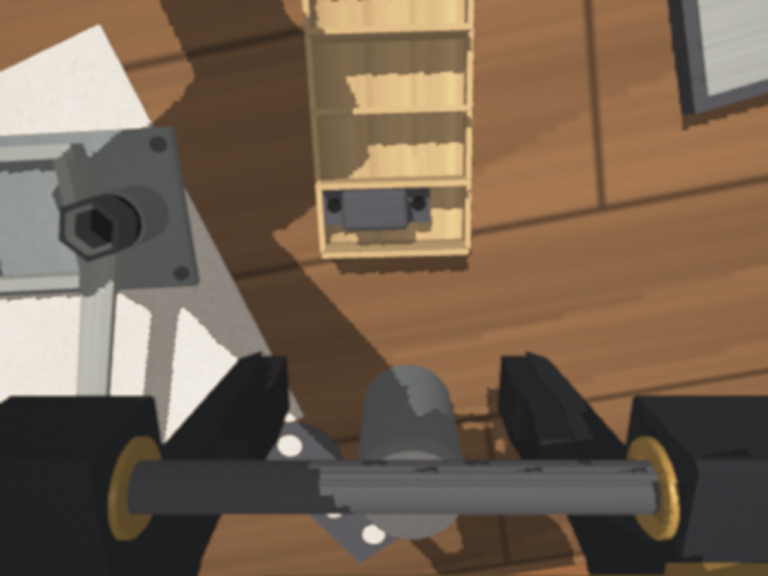

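```bash
python3 - <<'E'
from h import *
p=np.load("p24.npy",allow_pickle=True).item()
m=holes(p,(334,204),(418,203),.024);delta([m[0],m[1],.029])
E
python3 -m jog '[[[10,-6,0,0,0,0,65],[10,-6,0,0,0,0,65],[0,0,30,0,0,0,65],[0,0,30,0,0,0,65],[0,0,30,0,0,0,65]]]'; python3 -m jog '[[[0,0,30,0,0,0,65],[0,0,30,0,0,0,65],[0,0,20,0,0,0,65],[0,0,0,0,0,0,65],[0,0,0,0,0,0,65]]]';python3 -m jog '[[[0,0,0,0,0,0,65],[0,0,0,0,0,0,65]]]'
python3 - <<'E'
from h import *
p=cam("wrist"); save(p,"w25"); np.save("p25.npy",p,allow_pickle=True); delta([.562,.301,.028])
E
```

```text
mid [0.5618 0.301  0.024 ] len 0.0657 ang 80.0
tcp [0.584  0.3103 0.2825] yaw 169.31 tilt [-0.01 -0.  ] delta mm [ 20.  -13.2 253.5] q6 -53.5 t 45.4
t: 45.9
tcp_pos: [0.5615, 0.3017, 0.1926]
eef_rot: [[-0.983, 0.185, 0.001], [0.185, 0.983, 0.001], [-0.001, 0.001, -1.0]]
force: [-0.7, 0.6, -0.8]
grip_width: 0.0574
t: 46.4
tcp_pos: [0.5617, 0.3017, 0.113]
eef_rot: [[-0.983, 0.185, -0.0], [0.185, 0.983, -0.0], [0.0, -0.0, -1.0]]
force: [-0.2, -0.1, 0.2]
grip_width: 0.0568
t: 46.6
tcp_pos: [0.5634, 0.3025, 0.1149]
eef_rot: [[-0.983, 0.185, 0.003], [0.185, 0.983, 0.002], [-0.003, 0.002, -1.0]]
force: [0.3, -0.3, 0.9]
grip_width: 0.0574
tcp [0.5633 0.3025 0.1146] yaw 169.33 tilt [0.16 0.08] delta mm [ 1.2 -1.9 86.6] q6 -53.3 t 46.65
```

View pics/w25.png

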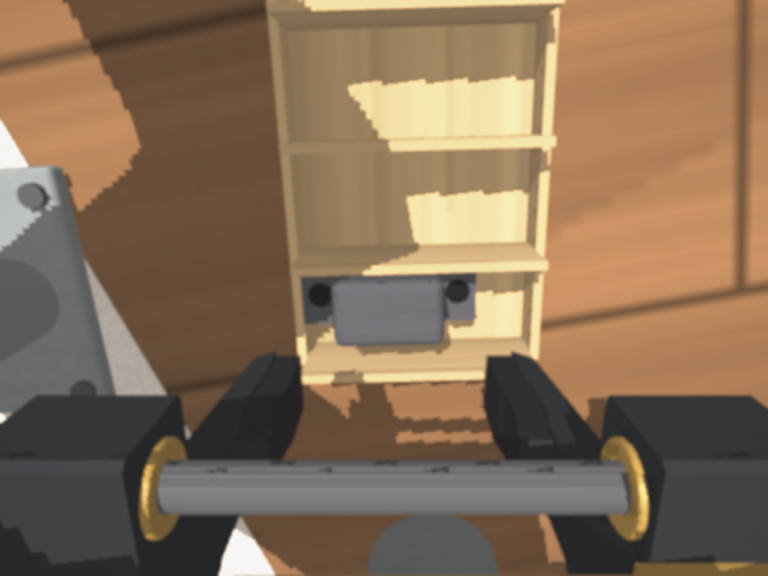

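```bash
python3 -m jog '[[[1,-1.7,30,0,0,0,65],[0,0,30,0,0,0,65],[0,0,20,0,0,0,65],[0,0,5,0,0,0,65],[0,0,0,0,0,0,65]]]'; python3 -m jog '[[[0,0,0,0,0,0,65],[0,0,0,0,0,0,65],[0,0,0,0,0,0,30],[0,0,0,0,0,0,30],[0,0,0,0,0,0,30]]]' 50;python3 -m jog '[[[0,0,0,0,0,0,30],[0,0,0,0,0,0,30]]]' 60;python3 -c "
from h import *
delta([.5618,.301,.028])"
```

```text
t: 47.15
tcp_pos: [0.5608, 0.3004, 0.0276]
eef_rot: [[-0.983, 0.185, -0.001], [0.185, 0.983, -0.0], [0.001, -0.0, -1.0]]
force: [-0.9, 0.3, -0.6]
grip_width: 0.0575
t: 47.65
tcp_pos: [0.5619, 0.3008, 0.029]
eef_rot: [[-0.983, 0.185, 0.002], [0.185, 0.983, 0.001], [-0.002, 0.001, -1.0]]
force: [-1.1, -0.7, 5.0]
grip_width: 0.0476
t: 47.85
tcp_pos: [0.5619, 0.3008, 0.0289]
eef_rot: [[-0.983, 0.185, 0.002], [0.185, 0.983, 0.001], [-0.002, 0.001, -1.0]]
force: [0.7, -0.3, 7.0]
grip_width: 0.0472
tcp [0.5619 0.3008 0.0289] yaw 169.34 tilt [0.1  0.04] delta mm [0.1 0.2 0.9] q6 -53.4 t 47.85
```

```bash
python3 -m jog '[[[0,0,-15,0,0,0,30],[0,0,-40,0,0,0,30],[0,0,-40,0,0,0,30],[0,0,-40,0,0,0,30],[0,0,-30,0,0,0,30]]]'; python3 -m jog '[[[-1.8,-37.2,0,0,0,0,30],[-1.8,-37.2,0,0,0,0,30],[-1.8,-37.2,0,0,0,0,30],[-1.8,-37.2,0,0,0,0,30],[-1.8,-37.2,0,0,0,0,30]]]';python3 -m jog '[[[-1.8,-37.2,0,0,0,0,30],[-1.8,-37.2,0,0,0,0,30],[-1.8,-37.2,0,0,0,0,30],[0,0,0,0,0,4.5,30],[0,0,0,0,0,0,30]]]';python3 -m jog '[[[0,0,0,0,0,8.3,30],[0,0,0,0,0,8.3,30],[0,0,0,0,0,8.3,30],[0,0,0,0,0,8.3,30],[0,0,0,0,0,8.3,30]]]';python3 -m jog '[[[0,0,0,0,0,8.3,30],[0,0,0,0,0,8.3,30],[0,0,0,0,0,8.3,30],[0,0,0,0,0,8.3,30],[0,0,0,0,0,8.3,30]]]';python3 -m jog '[[[0,0,20,0,0,0,30],[0,0,20,0,0,0,30],[0,0,20,0,0,0,30],[0,0,0,0,0,0,30],[0,0,0,0,0,0,30]]]';python3 -m jog '[[[0,0,0,0,0,0,30],[0,0,0,0,0,0,30]]]'
python3 - <<'E'
from h import *
delta([.5208,.0062,.037]); p=cam("wrist"); save(p,"w26"); np.save("p26.npy",p,allow_pickle=True)
b=cam("side"); save(b,"d26",(170,90,200,150),4)
E
```

```text
t: 48.35
tcp_pos: [0.5609, 0.3005, 0.1945]
eef_rot: [[-0.983, 0.185, 0.0], [0.185, 0.983, 0.0], [-0.0, 0.001, -1.0]]
force: [0.1, -0.7, -3.1]
grip_width: 0.0473
t: 48.85
tcp_pos: [0.5339, 0.1146, 0.1915]
eef_rot: [[-0.983, 0.185, -0.002], [0.185, 0.983, -0.0], [0.002, -0.001, -1.0]]
force: [1.0, -0.2, -2.5]
grip_width: 0.0474
t: 49.35
tcp_pos: [0.5189, 0.0044, 0.1917]
eef_rot: [[-0.964, 0.264, -0.002], [0.264, 0.964, 0.0], [0.002, -0.0, -1.0]]
force: [-0.3, -0.7, -3.2]
grip_width: 0.0475
t: 49.85
tcp_pos: [0.5195, 0.0063, 0.1919]
eef_rot: [[-0.547, 0.837, -0.002], [0.837, 0.547, 0.0], [0.001, -0.001, -1.0]]
force: [-0.4, -0.4, -3.2]
grip_width: 0.0475
t: 50.35
tcp_pos: [0.5195, 0.0064, 0.1919]
eef_rot: [[0.145, 0.989, -0.002], [0.989, -0.145, 0.0], [0.0, -0.002, -1.0]]
force: [-0.2, 0.6, -2.9]
grip_width: 0.0474
t: 50.85
tcp_pos: [0.5194, 0.006, 0.1322]
eef_rot: [[0.14, 0.99, -0.002], [0.99, -0.14, 0.0], [-0.0, -0.002, -1.0]]
force: [0.7, -0.3, -2.5]
grip_width: 0.0474
t: 51.05
tcp_pos: [0.5211, 0.0055, 0.1341]
eef_rot: [[0.142, 0.99, 0.002], [0.99, -0.142, -0.0], [0.0, 0.002, -1.0]]
force: [0.4, -0.3, -1.9]
grip_width: 0.0477
tcp [0.5211 0.0055 0.1341] yaw 81.87 tilt [ 0.14 -0.  ] delta mm [ 0.6 -0.6 97.1] q6 6.0 t 51.05
```

View pics/w26.png

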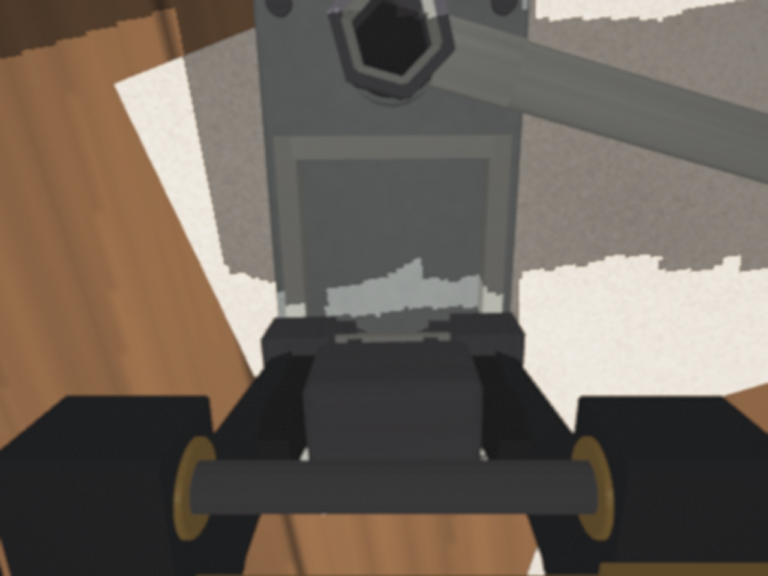

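View pics/d26.png

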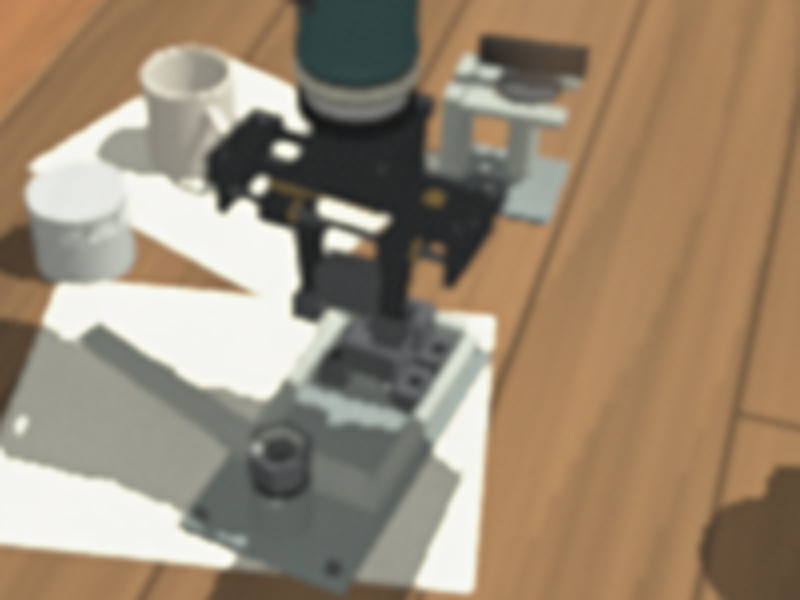

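```bash
python3 -m jog '[[[0.5,-0.6,25,0,0,0,30],[0,0,25,0,0,0,30],[0,0,25,0,0,0,30],[0,0,10,0,0,0,30],[0,0,5,0,0,0,30]]]'; python3 -m jog '[[[0,0,2,0,0,0,30],[0,0,2,0,0,0,30],[0,0,1,0,0,0,30],[0,0,1,0,0,0,30],[0,0,0,0,0,0,30]]]';python3 -c "
from h import *
delta([.5208,.0062,.037])"
```

```text
t: 51.65
tcp_pos: [0.5189, 0.0059, 0.0419]
eef_rot: [[0.142, 0.99, -0.002], [0.99, -0.142, 0.0], [-0.0, -0.002, -1.0]]
force: [0.1, -0.2, -2.7]
grip_width: 0.0476
t: 52.15
tcp_pos: [0.5198, 0.0059, 0.037]
eef_rot: [[0.142, 0.99, 0.001], [0.99, -0.142, -0.0], [0.0, 0.001, -1.0]]
force: [0.2, -0.2, -2.7]
grip_width: 0.0475
tcp [0.5198 0.0059 0.037 ] yaw 81.83 tilt [ 0.04 -0.  ] delta mm [0.4 1.  0. ] q6 6.1 t 52.15
```

```bash
python3 -m jog '[[[0,0,1,0,0,0,30],[0,0,0.5,0,0,0,30],[0,0,0,0,0,0,30]]]'; python3 -m jog '[[[0,0,0,0,0,0,45],[0,0,0,0,0,0,70],[0,0,0,0,0,0,70],[0,0,0,0,0,0,70],[0,0,0,0,0,0,70]]]'; python3 -m jog '[[[0,0,-20,0,0,0,70],[0,0,-35,0,0,0,70],[0,0,-35,0,0,0,70],[0,0,-35,0,0,0,70],[0,0,-35,0,0,0,70]]]'; python3 -m jog '[[[-25,0,-20,0,0,0,75],[-25,0,-20,0,0,0,75],[0,0,0,0,0,0,75],[0,0,0,0,0,0,75],[0,0,0,0,0,0,75]]]'
python3 - <<'E'
from h import *
p=cam("wrist"); save(p,"w27"); np.save("p27.npy",p,allow_pickle=True);delta([.50,.326,.28])
E
```

```text
t: 52.45
tcp_pos: [0.5199, 0.0059, 0.037]
eef_rot: [[0.142, 0.99, 0.0], [0.99, -0.142, -0.0], [0.0, 0.0, -1.0]]
force: [-3.4, -0.4, 9.6]
grip_width: 0.0476
t: 52.95
tcp_pos: [0.5196, 0.0059, 0.0352]
eef_rot: [[0.142, 0.99, 0.0], [0.99, -0.142, -0.0], [0.0, 0.0, -1.0]]
force: [-0.5, -0.2, 0.2]
grip_width: 0.0617
t: 53.45
tcp_pos: [0.5192, 0.0059, 0.1964]
eef_rot: [[0.142, 0.99, -0.0], [0.99, -0.142, 0.0], [0.0, -0.0, -1.0]]
force: [0.7, -0.7, -1.0]
grip_width: 0.0619
t: 53.95
tcp_pos: [0.5116, -0.0429, 0.2337]
eef_rot: [[0.142, 0.99, -0.002], [0.99, -0.142, 0.001], [0.0, -0.002, -1.0]]
force: [-0.4, 1.0, -0.3]
grip_width: 0.0663
tcp [ 0.5115 -0.0428  0.2335] yaw 81.86 tilt [-0.16  0.04] delta mm [363.4 -63.8 -46.2] q6 0.6 t 54.0
```

View pics/w27.png

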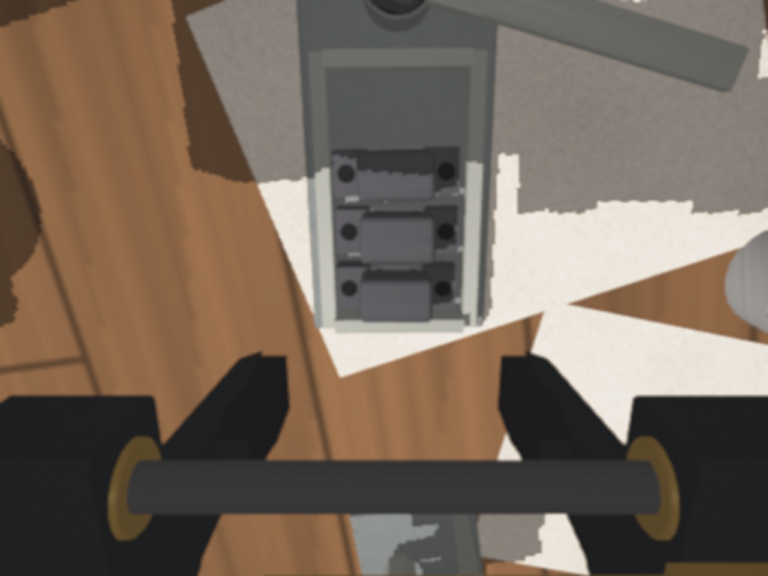

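```bash
python3 - <<'E'
from h import *
p=np.load("p27.npy",allow_pickle=True).item()
y=np.array([.1383,.9904]);x=np.array([.9904,-.1383]);C=np.array([.518,-.0136])
for h in [((346,174),(446,172)),((349,231),(446,231)),((349,288),(443,288))]:
    m=holes(p,*h,.032);print((m[:2]-C)@x,(m[:2]-C)@y)
a=cam("scene"); save(a,"s27"); delta([.476,-.331,.25])
E
```

```text
mid [0.519  0.0048 0.032 ] len 0.0662 ang -7.1
-0.0015927237251904525 0.01836065899725137
mid [ 0.5145 -0.0338  0.032 ] len 0.0663 ang -8.2
-0.0006693503579753468 -0.020504376211596047
mid [ 0.5077 -0.0741  0.032 ] len 0.0665 ang -8.1
-0.001821753251358556 -0.06132847407880347
tcp [ 0.5116 -0.0427  0.2335] yaw 81.87 tilt [-0.16  0.04] delta mm [-290.4    5.5  -16.6] q6 0.6 t 54.05
```

View pics/s27.png

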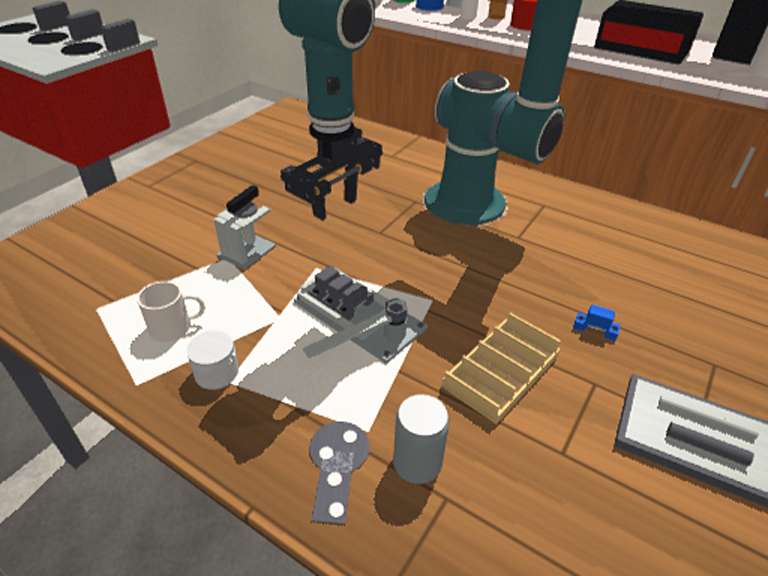

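```bash
python3 -m jog '[[[-36,0.7,-3,0,0,0,75],[-36,0.7,-3,0,0,0,75],[-36,0.7,-3,0,0,0,75],[-36,0.7,-3,0,0,0,75],[-36,0.7,-3,0,0,0,75]]]'; python3 -m jog '[[[-36,0.7,0,0,0,0,75],[-36,0.7,0,0,0,0,75],[-38,0.7,0,0,0,0,75],[0,0,0,0,0,8.5,75],[0,0,0,0,0,8.5,75]]]'; python3 -m jog '[[[0,0,0,0,0,8.5,75],[0,0,0,0,0,8.5,75],[0,0,0,0,0,8.5,75],[0,0,0,0,0,8.5,75],[0,0,0,0,0,8.5,75]]]'; python3 -m jog '[[[0,0,0,0,0,8.5,75],[0,0,0,0,0,8.5,75],[-15,0,0,0,0,0.7,75],[0,0,0,0,0,0,75],[0,0,0,0,0,0,75]]]'; python3 -m jog '[[[0,0,0,0,0,0,75],[0,0,0,0,0,0,75]]]'
python3 - <<'E'
from h import *
p=cam("wrist"); save(p,"w28"); np.save("p28.npy",p,allow_pickle=True);delta([.476,-.331,.116])
E
```

```text
t: 54.55
tcp_pos: [0.4898, -0.2226, 0.2491]
eef_rot: [[0.141, 0.99, -0.001], [0.99, -0.141, 0.001], [0.001, -0.002, -1.0]]
force: [0.8, 0.5, -0.2]
grip_width: 0.0659
t: 55.05
tcp_pos: [0.4763, -0.3319, 0.2485]
eef_rot: [[0.432, 0.902, -0.002], [0.902, -0.432, 0.002], [0.001, -0.003, -1.0]]
force: [-0.1, -0.1, 0.9]
grip_width: 0.0665
t: 55.55
tcp_pos: [0.4767, -0.3304, 0.2487]
eef_rot: [[0.927, 0.375, -0.002], [0.375, -0.927, 0.002], [-0.001, -0.002, -1.0]]
force: [-0.3, -0.8, 0.2]
grip_width: 0.066
t: 56.05
tcp_pos: [0.4612, -0.3325, 0.2497]
eef_rot: [[0.997, 0.083, -0.0], [0.083, -0.997, 0.001], [-0.0, -0.001, -1.0]]
force: [-0.7, 0.4, -0.6]
grip_width: 0.0661
t: 56.25
tcp_pos: [0.4619, -0.3328, 0.2502]
eef_rot: [[0.997, 0.082, 0.0], [0.082, -0.997, -0.0], [0.0, 0.0, -1.0]]
force: [0.2, -0.7, -0.1]
grip_width: 0.0664
tcp [ 0.4619 -0.3328  0.2502] yaw 4.67 tilt [ 0.01 -0.  ] delta mm [ 14.1  -0.7 134.2] q6 47.0 t 56.3
```

View pics/w28.png

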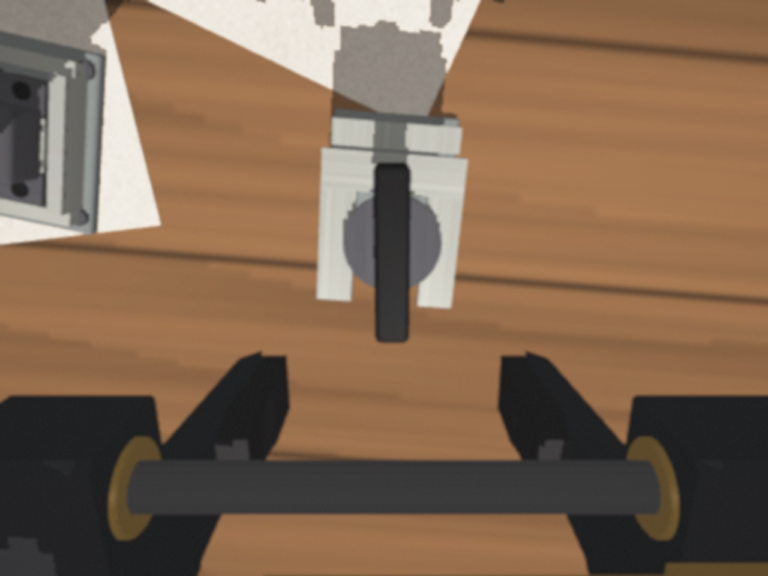

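```bash
python3 -m jog '[[[14,-0.7,20,0,0,0,75],[0,0,35,0,0,0,75],[0,0,35,0,0,0,75],[0,0,30,0,0,0,75],[0,0,13,0,0,0,75]]]';python3 -m jog '[[[0,0,0,0,0,0,75],[0,0,0,0,0,0,75],[0,0,0,0,0,0,75]]]'; python3 -c "
from h import *
delta([.476,-.331,.116])"
```

```text
t: 56.8
tcp_pos: [0.4739, -0.3295, 0.1137]
eef_rot: [[0.997, 0.081, -0.004], [0.081, -0.997, 0.003], [-0.004, -0.004, -1.0]]
force: [-0.6, 0.5, 0.6]
grip_width: 0.0663
t: 57.1
tcp_pos: [0.4771, -0.3321, 0.1194]
eef_rot: [[0.997, 0.081, 0.003], [0.081, -0.997, -0.002], [0.003, 0.003, -1.0]]
force: [-0.3, -0.1, 1.4]
grip_width: 0.066
tcp [ 0.4771 -0.3321  0.1194] yaw 4.63 tilt [ 0.18 -0.13] delta mm [-1.  -1.2  3.4] q6 48.1 t 57.1
```

```bash
python3 -m jog '[[[0,-1,2.5,0,0,0,75],[0,0,0,0,0,0,5],[0,0,0,0,0,0,5],[0,0,0,0,0,0,5],[0,0,0,0,0,0,5]]]' 40;python3 -m jog '[[[0,0,0,0,0,0,5],[0,0,0,0,0,0,5],[0,0,0,0,0,0,5],[0,0,0,0,0,0,5],[0,0,0,0,0,0,5]]]' 55; python3 -c "
from h import *
delta([.476,-.331,.116])"
```

```text
t: 57.6
tcp_pos: [0.4756, -0.33, 0.1148]
eef_rot: [[0.997, 0.081, 0.0], [0.081, -0.997, -0.0], [0.0, 0.0, -1.0]]
force: [0.2, -0.3, -0.2]
grip_width: 0.0362
t: 58.1
tcp_pos: [0.4757, -0.3302, 0.1147]
eef_rot: [[0.997, 0.081, 0.0], [0.081, -0.997, -0.0], [0.0, 0.0, -1.0]]
force: [0.2, -1.3, 0.1]
grip_width: 0.0171
tcp [ 0.4757 -0.3302  0.1147] yaw 4.63 tilt [ 0.01 -0.02] delta mm [ 0.3  0.8 -1.3] q6 48.2 t 58.1
```

```bash
python3 - <<'E'
from h import *
p=np.load("p27.npy",allow_pickle=True).item()
P=lambda q:at_z(p,np.array(q)/1.5-.5,.0745)
for a,b in [((500,25),(723,91)),((560,2),(747,47))]:
    d=P(b)-P(a);print(P(a),P(b),np.degrees(np.arctan2(d[1],d[0])))
e=(P((723,91))+P((747,47)))/2; s=e-[.5357,.1132,.0745];print(np.linalg.norm(s),np.degrees(np.arctan2(s[1],s[0])))
E
python3 -m jog '[[[0,0,-30,0,0,0,5],[0,0,-40,0,0,0,5],[0,0,-40,0,0,0,5],[0,0,-40,0,0,0,5],[2.5,-40,0,0,0,0,5]]]' 55;python3 -m jog '[[[2.5,-40,0,0,0,0,5],[2.5,-40,0,0,0,0,5],[2.5,-40,0,0,0,0,5],[2.5,-40,0,0,0,0,5],[2.5,-40,0,0,0,0,5]]]';python3 -m jog '[[[2.5,-40,0,0,0,0,5],[2.5,-40,0,0,0,0,5],[2.5,-40,0,0,0,0,5],[2.5,-40,0,0,0,0,5],[0,0,0,0,0,0,5]]]';python3 -m jog '[[[0,0,0,0,0,0,5],[0,0,0,0,0,0,5]]]'
python3 - <<'E'
from h import *
p=cam("wrist"); save(p,"w29"); np.save("p29.npy",p,allow_pickle=True);delta([.5357,.1132,.26])
E
```

```text
[0.58562027 0.07733482 0.0745    ] [0.70510176 0.02661113 0.0745    ] -23.00276227887676
[0.61794453 0.08378859 0.0745    ] [0.71695762 0.04744217 0.0745    ] -20.15752840632146
0.19116191843736594 -23.482911285442725
t: 58.6
tcp_pos: [0.4779, -0.2947, 0.2713]
eef_rot: [[0.997, 0.077, 0.01], [0.077, -0.997, -0.009], [0.009, 0.009, -1.0]]
force: [1.1, 1.0, -3.8]
grip_width: 0.0176
t: 59.1
tcp_pos: [0.4698, -0.0876, 0.2633]
eef_rot: [[0.997, 0.08, -0.003], [0.08, -0.997, 0.001], [-0.002, -0.001, -1.0]]
force: [0.9, -0.2, -3.6]
grip_width: 0.0175
t: 59.6
tcp_pos: [0.4667, 0.0751, 0.2634]
eef_rot: [[0.996, 0.086, -0.003], [0.086, -0.996, 0.003], [-0.003, -0.003, -1.0]]
force: [-0.6, -1.2, -4.4]
grip_width: 0.0177
t: 59.8
tcp_pos: [0.4677, 0.0701, 0.2638]
eef_rot: [[0.997, 0.08, -0.002], [0.08, -0.997, -0.001], [-0.002, 0.001, -1.0]]
force: [-0.5, 0.4, -5.0]
grip_width: 0.017
tcp [0.4679 0.0698 0.264 ] yaw 4.57 tilt [-0.07 -0.03] delta mm [ 71.1 -37.9   3.9] q6 90.9 t 59.85
```

View pics/w29.png

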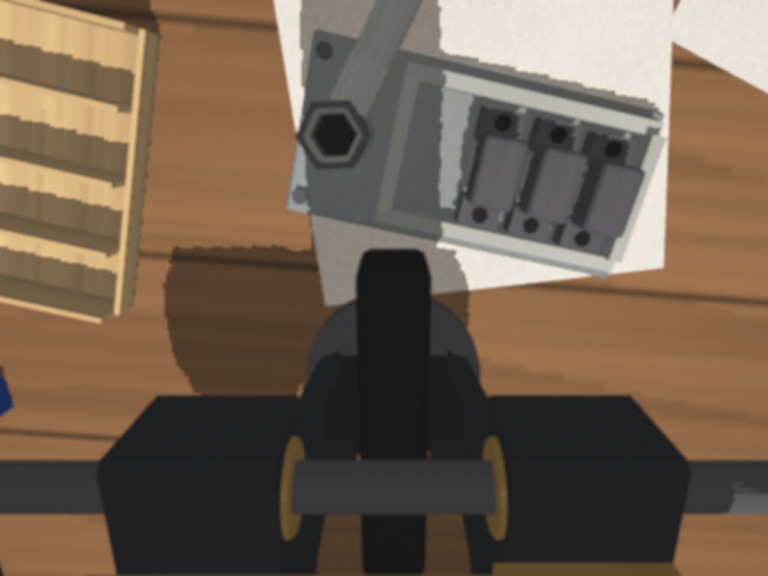

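```bash
python3 - <<'E'
from h import *
p=cam("wrist"); save(p,"w29c",(180,0,120,130),5)
g=p
E
```

```text
(no output)
```

View pics/w29c.png

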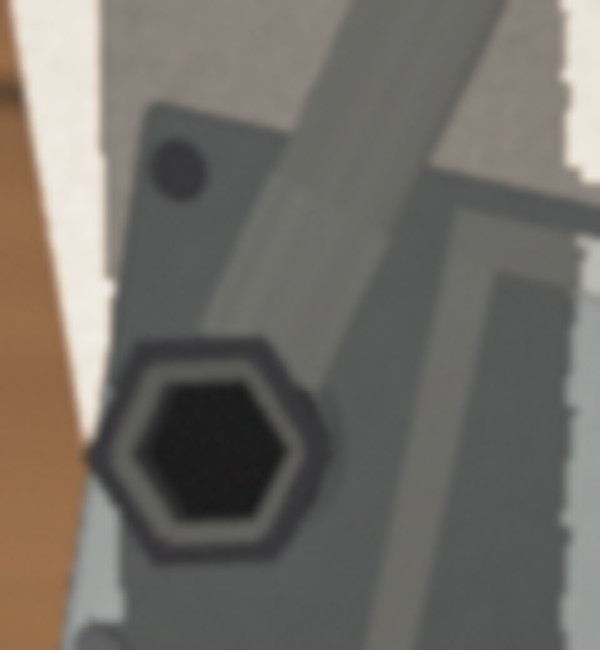

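```bash
python3 - <<'E'
from h import *
p=cam("wrist")
P=lambda q:at_z(p,np.array(q)/5+[180,0]-.5,.088)[:2]
H=np.array([P(q) for q in [(88,455),(140,342),(262,337),(330,450),(275,558),(160,562)]]);c=H.mean(0);print(c)
v=H-c;a=np.degrees(np.arctan2(v[:,1],v[:,0]));print(a,((a+30)%60-30).mean(),np.linalg.norm(v,axis=1))
pts=[(205,330),(278,175)],[(318,390),(438,150)]
Q=lambda q:at_z(p,np.array(q)/5+[180,0]-.5,.0745)[:2]
for u,w in pts:
    d=Q(w)-Q(u);print(np.degrees(np.arctan2(d[1],d[0])))
delta([c[0],c[1],.26])
E
```

```text
[0.53597047 0.1125554 ]
[  95.85660047   36.3207217   -22.65865387  -84.58040109 -144.06369882
  157.86701499] -23.543069438040504 [0.02186395 0.02197513 0.02192416 0.02175242 0.02185447 0.02166253]
-23.70995436971747
-23.981879591082905
tcp [0.4682 0.0696 0.2644] yaw 4.52 tilt [-0.03 -0.01] delta mm [ 71.  -37.4   4.3] q6 90.9 t 59.95
```

```bash
python3 -m jog '[[[35,-19,0,0,0,0,5],[35.5,-19,0,0,0,0,5],[0,0,0,0,0,-8.4,5],[0,0,0,0,0,-8.4,5],[0,0,0,0,0,-8.4,5]]]';python3 -m jog '[[[0,0,0,0,0,-8.4,5],[0,0,0,0,0,-8.4,5],[0,0,0,0,0,-8.4,5],[0,0,0,0,0,-8.4,5],[0,0,0,0,0,-8.4,5]]]';python3 -m jog '[[[0,0,0,0,0,-8.4,5],[0,0,0,0,0,-8.4,5],[0,0,0,0,0,-7.8,5],[0,0,30,0,0,0,5],[0,0,15,0,0,0,5]]]';python3 -m jog '[[[0,0,0,0,0,0,5],[0,0,0,0,0,0,5],[0,0,0,0,0,0,5]]]'
python3 - <<'E'
from h import *
delta([.5357,.1132,.164])
a=cam("scene"); save(a,"s30",(200,110,130,110),5)
T=bot.observe()["tcp_pos"]; print(proj(a,T-[0,0,.0997]),proj(a,[.5357,.1132,.088]))
E
```

```text
t: 60.45
tcp_pos: [0.5359, 0.1133, 0.2641]
eef_rot: [[0.865, 0.501, -0.001], [0.501, -0.865, -0.0], [-0.001, -0.0, -1.0]]
force: [0.0, 0.3, -5.1]
grip_width: 0.0177
t: 60.95
tcp_pos: [0.5356, 0.113, 0.2645]
eef_rot: [[0.308, 0.951, -0.0], [0.951, -0.308, -0.0], [-0.0, -0.0, -1.0]]
force: [0.3, -0.7, -3.8]
grip_width: 0.0173
t: 61.45
tcp_pos: [0.5348, 0.113, 0.2178]
eef_rot: [[-0.11, 0.994, -0.002], [0.994, 0.11, -0.0], [-0.0, -0.002, -1.0]]
force: [-1.3, -0.8, -5.4]
grip_width: 0.0174
t: 61.75
tcp_pos: [0.5363, 0.1142, 0.2208]
eef_rot: [[-0.111, 0.994, 0.002], [0.994, 0.111, 0.0], [0.0, 0.002, -1.0]]
force: [-0.1, 0.5, -4.0]
grip_width: 0.0174
tcp [0.5363 0.1142 0.2208] yaw 96.4 tilt [0.1  0.02] delta mm [-0.9 -0.8 56.8] q6 3.0 t 61.75
[265.1263053  195.01681129] [264.4690497  203.50704234]
```

View pics/s30.png

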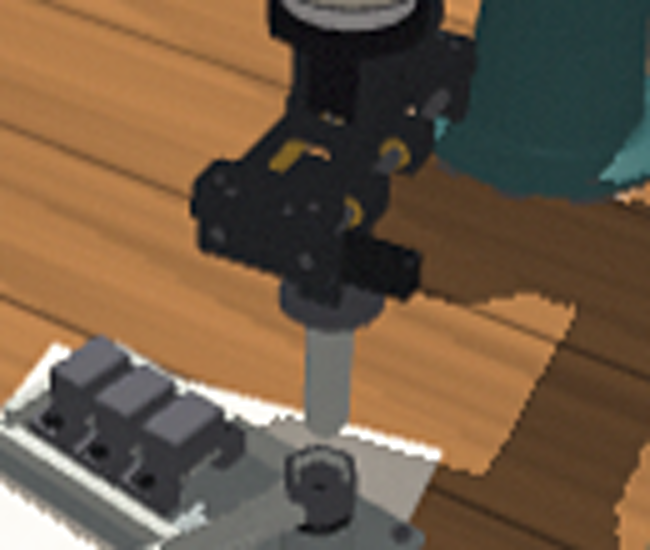

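```bash
python3 -m jog '[[[-0.8,-0.5,20,0,0,0,5],[0,0,12,0,0,0,5],[0,0,4,0,0,0,5],[0,0,3,0,0,0,5],[0,0,0,0,0,0,5]]]';python3 -m jog '[[[0,0,2,0,0,0,5],[0,0,2,0,0,0,5],[0,0,2,0,0,0,5],[0,0,0,0,0,0,5]]]'
```

```text
t: 62.3
tcp_pos: [0.5351, 0.1135, 0.1807]
eef_rot: [[-0.112, 0.994, -0.0], [0.994, 0.112, 0.0], [0.0, -0.0, -1.0]]
force: [0.1, -0.1, -5.0]
grip_width: 0.0173
t: 62.7
tcp_pos: [0.5351, 0.1134, 0.1745]
eef_rot: [[-0.112, 0.994, 0.0], [0.994, 0.112, -0.0], [-0.0, 0.0, -1.0]]
force: [0.7, 0.3, -4.9]
grip_width: 0.0172
```

```bash
python3 -m jog '[[[0,0,3,0,0,0,5],[0,0,3,0,0,0,5],[0,0,3,0,0,0,5],[0,0,2,0,0,0,5],[0,0,0,0,0,0,5]]]';python3 -m jog '[[[0,0,1,0,0,0,5],[0,0,1,0,0,0,5],[0,0,0,0,0,0,5],[0,0,0,0,0,0,5]]]'
```

```text
t: 63.2
tcp_pos: [0.5349, 0.1134, 0.1632]
eef_rot: [[-0.112, 0.994, -0.0], [0.994, 0.112, -0.0], [-0.0, -0.0, -1.0]]
force: [0.1, -0.9, -4.3]
grip_width: 0.0175
t: 63.6
tcp_pos: [0.5355, 0.1135, 0.1626]
eef_rot: [[-0.112, 0.994, 0.001], [0.994, 0.112, 0.0], [0.0, 0.001, -1.0]]
force: [-0.2, -1.5, 3.3]
grip_width: 0.0171
```

```bash
python3 -m jog '[[[0,0,0,0,0,6,5],[0,0,0,0,0,6,5],[0,0,0,0,0,6,5],[0,0,0,0,0,6,5],[0,0,0,0,0,6,5]]]';python3 -m jog '[[[0,0,0,0,0,6,5],[0,0,0,0,0,6,5],[0,0,0,0,0,6,5],[0,0,0,0,0,6,5],[0,0,0,0,0,6,5]]]';python3 -m jog '[[[0,0,0,0,0,6,5],[0,0,0,0,0,4,5],[0,0,0,0,0,0,5],[0,0,0,0,0,0,5]]]'
python3 - <<'E'
from h import *
delta([.5357,.1132,.164]); print(bot.observe()["wrist_torque"])
a=cam("scene"); save(a,"s31",(180,110,150,125),5)
E
```

```text
t: 64.1
tcp_pos: [0.536, 0.1134, 0.1626]
eef_rot: [[0.403, 0.915, 0.002], [0.915, -0.403, -0.0], [0.001, 0.002, -1.0]]
force: [-0.3, -2.7, 0.6]
grip_width: 0.0169
t: 64.6
tcp_pos: [0.5362, 0.1132, 0.1626]
eef_rot: [[0.807, 0.591, 0.003], [0.591, -0.807, -0.0], [0.002, 0.002, -1.0]]
force: [0.5, -1.0, 1.5]
grip_width: 0.0171
t: 65.0
tcp_pos: [0.536, 0.1133, 0.1626]
eef_rot: [[0.895, 0.447, 0.002], [0.447, -0.895, -0.0], [0.002, 0.001, -1.0]]
force: [1.6, -2.4, 3.7]
grip_width: 0.0172
tcp [0.536  0.1133 0.1626] yaw 26.53 tilt [ 0.13 -0.01] delta mm [-0.3 -0.1 -1.4] q6 72.8 t 65.0
[-0.4862454  -0.20506695 -0.02247858]
```

View pics/s31.png

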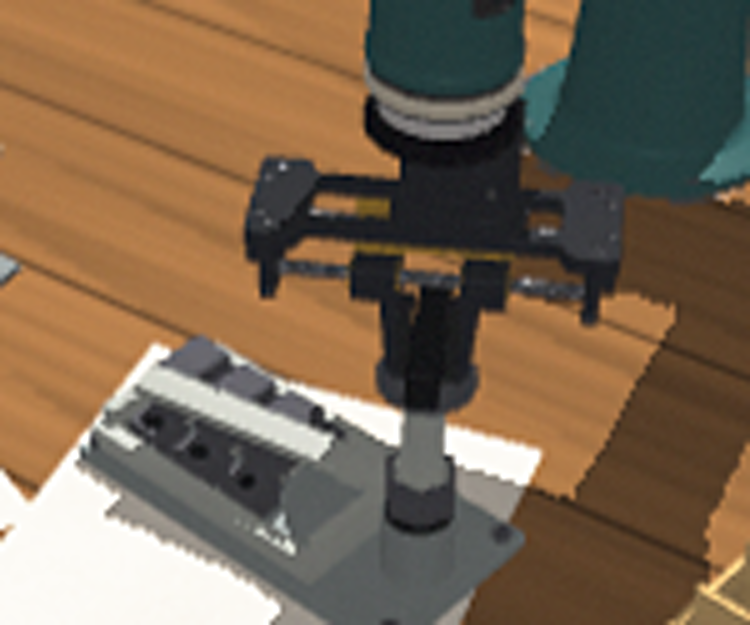

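```bash
python3 -m jog '[[[0,0,0,0,0,3,5],[0,0,0,0,0,3,5],[0,0,0,0,0,0,5],[0,0,0,0,0,0,5]]]'; python3 -c "
from h import *
delta([.5357,.1132,.164]); print(bot.observe()['wrist_torque'])";python3 -m jog '[[[0,0,0,0,0,2,5],[0,0,0,0,0,1,5],[0,0,0,0,0,0,5],[0,0,0,0,0,0,5]]]'; python3 -c "
from h import *
delta([.5357,.1132,.164]); print(bot.observe()['wrist_torque'])"
```

```text
t: 65.45
tcp_pos: [0.5359, 0.1133, 0.1626]
eef_rot: [[0.936, 0.351, 0.002], [0.351, -0.936, -0.0], [0.002, 0.001, -1.0]]
force: [1.8, -2.0, 5.4]
grip_width: 0.0173
tcp [0.5359 0.1133 0.1626] yaw 20.55 tilt [ 0.12 -0.01] delta mm [-0.3  0.  -1.4] q6 78.8 t 65.45
[-0.65820529 -0.23961818 -0.06243666]
t: 65.85
tcp_pos: [0.5359, 0.1133, 0.1626]
eef_rot: [[0.953, 0.302, 0.002], [0.302, -0.953, -0.0], [0.002, 0.001, -1.0]]
force: [0.4, -2.8, 4.8]
grip_width: 0.0174
tcp [0.5359 0.1133 0.1626] yaw 17.56 tilt [ 0.12 -0.01] delta mm [-0.2  0.  -1.4] q6 81.8 t 65.85
[-0.64820501 -0.16476335  0.10587563]
```

```bash
python3 -m jog '[[[0,0,0,0,0,1.5,5],[0,0,0,0,0,1.5,5],[0,0,0,0,0,0,5],[0,0,0,0,0,0,5]]]'; python3 - <<'E'
from h import *
delta([.5357,.1132,.164]); print(bot.observe()['wrist_torque'])
a=cam("scene"); save(a,"s32",(180,110,150,125),5); b=cam("side"); save(b,"d32",(190,110,150,125),5)
for p in(a,b):
  for t in (-100,-98,-95,-92): print(t,proj(p,np.array([.5357,.1132,.0745])+.195*np.array([np.cos(np.radians(t)),np.sin(np.radians(t)),0])))
E
```

```text
t: 66.25
tcp_pos: [0.5359, 0.1133, 0.1626]
eef_rot: [[0.968, 0.252, 0.002], [0.252, -0.968, -0.0], [0.002, 0.001, -1.0]]
force: [0.6, -3.3, 6.3]
grip_width: 0.0172
tcp [0.5359 0.1133 0.1626] yaw 14.59 tilt [ 0.12 -0.02] delta mm [-0.2  0.  -1.4] q6 84.8 t 66.25
[-0.72935656 -0.22430621  0.22816524]
-100 [218.01152391 177.23931391]
-98 [216.43982969 178.23193452]
-95 [214.1639406  179.79340412]
-92 [211.99160295 181.44018666]
-100 [272.67065706 162.92638176]
-98 [270.62698844 162.23032337]
-95 [267.5150538  161.27782842]
-92 [264.35280988 160.43592867]
```

View pics/s32.png

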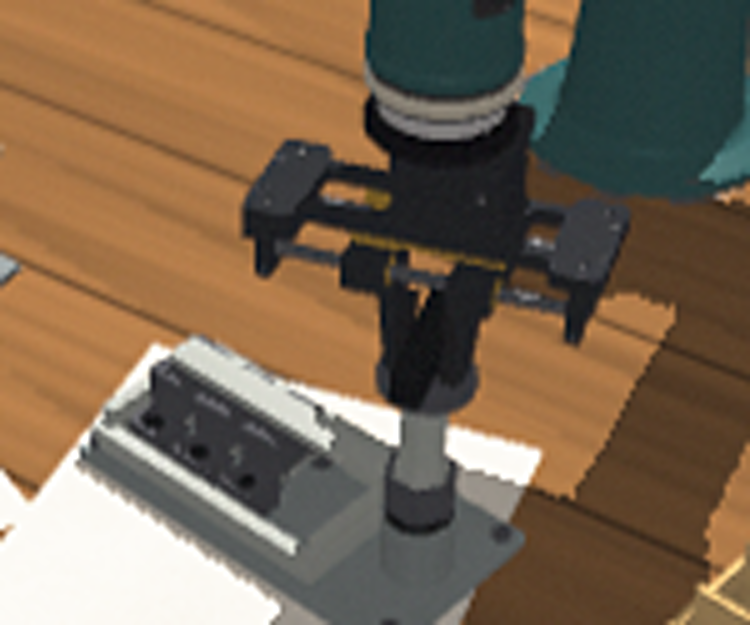

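View pics/d32.png

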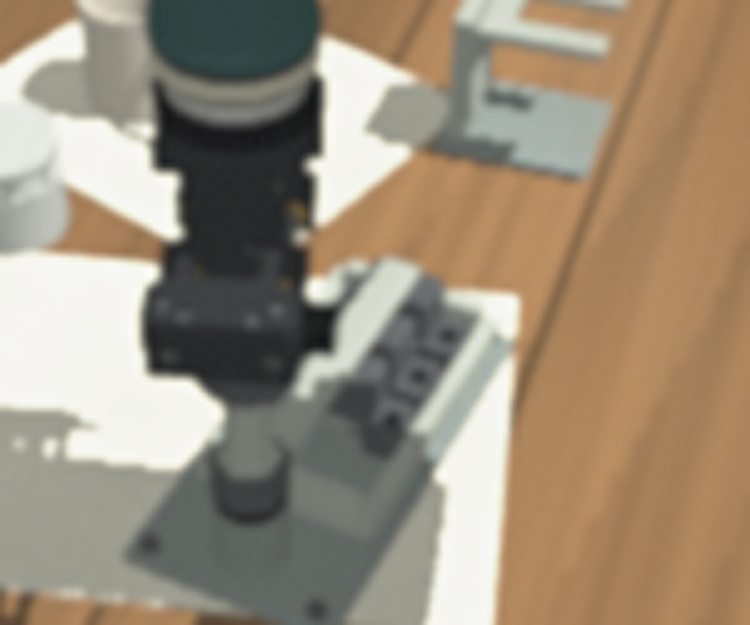

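```bash
python3 -m jog '[[[0,0,-3,0,0,-1.5,5],[0,0,-10,0,0,0,5],[0,0,-20,0,0,0,5],[0,0,-30,0,0,0,5],[0,0,-40,0,0,0,5]]]';python3 -m jog '[[[0,0,0,0,0,0,5],[0,0,0,0,0,0,5],[0,0,0,0,0,0,5]]]'
python3 - <<'E'
from h import *
delta([.476,-.331,.26])
b=cam("side"); save(b,"d33",(190,90,150,125),5)
a=cam("scene"); save(a,"s33",(180,110,150,125),5)
E
```

```text
t: 66.85
tcp_pos: [0.532, 0.1139, 0.2626]
eef_rot: [[0.961, 0.275, -0.009], [0.275, -0.961, 0.001], [-0.008, -0.003, -1.0]]
force: [1.4, 1.5, -3.8]
grip_width: 0.0173
t: 67.15
tcp_pos: [0.5332, 0.1135, 0.2622]
eef_rot: [[0.962, 0.275, -0.005], [0.275, -0.962, -0.0], [-0.005, -0.001, -1.0]]
force: [0.5, 0.4, -5.0]
grip_width: 0.0173
tcp [0.5332 0.1135 0.2622] yaw 15.95 tilt [-0.27 -0.01] delta mm [-177.2  411.7    2.5] q6 83.4 t 67.15
```

View pics/d33.png

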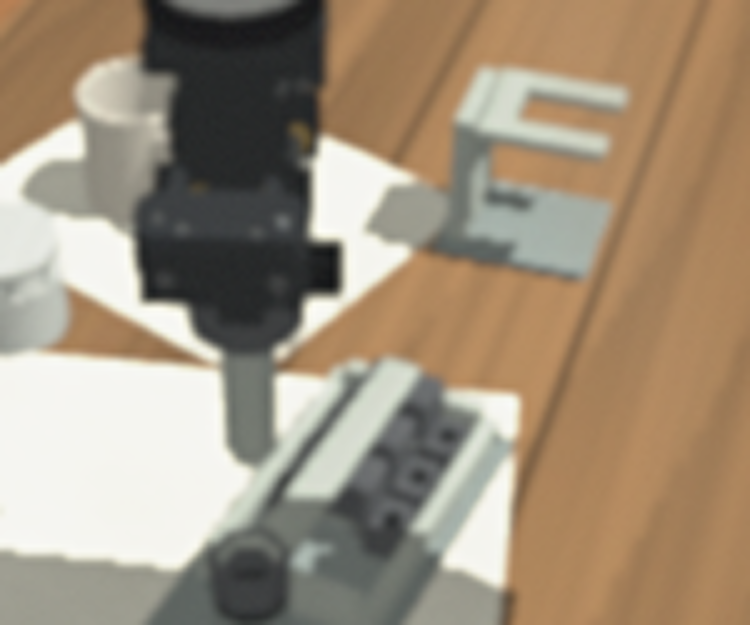

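View pics/s33.png

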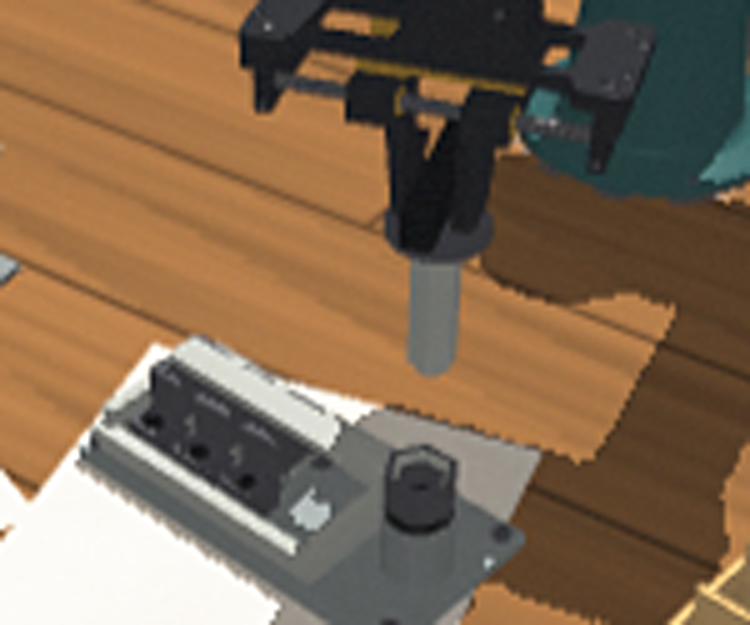

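```bash
python3 -m jog '[[[-17.7,41.2,0,0,0,0,5],[-17.7,41.2,0,0,0,0,5],[-17.7,41.2,0,0,0,0,5],[-17.7,41.2,0,0,0,0,5],[-17.7,41.2,0,0,0,0,5]]]';python3 -m jog '[[[-17.7,41.2,0,0,0,0,5],[-17.7,41.2,0,0,0,0,5],[-17.7,41.2,0,0,0,0,5],[-17.7,41.2,0,0,0,0,5],[-17.7,41.2,0,0,0,0,5]]]';python3 -m jog '[[[0,0,0,0,0,5.6,5],[0,0,0,0,0,5.6,5],[0,0,0,0,0,0,5],[0,0,0,0,0,0,5],[0,0,0,0,0,0,5]]]'
python3 - <<'E'
from h import *
delta([.476,-.331,.115])
a=cam("scene"); save(a,"s34",(110,90,120,100),6)
p=cam("wrist"); save(p,"w34")
E
```

```text
t: 67.75
tcp_pos: [0.505, -0.1102, 0.2628]
eef_rot: [[0.961, 0.275, -0.003], [0.275, -0.961, 0.001], [-0.002, -0.002, -1.0]]
force: [2.0, -0.1, -4.5]
grip_width: 0.0174
t: 68.25
tcp_pos: [0.4766, -0.3324, 0.2626]
eef_rot: [[0.962, 0.274, -0.002], [0.274, -0.962, 0.002], [-0.002, -0.003, -1.0]]
force: [1.7, 1.0, -4.7]
grip_width: 0.0173
t: 68.75
tcp_pos: [0.4777, -0.3307, 0.2639]
eef_rot: [[0.996, 0.085, -0.001], [0.085, -0.996, 0.001], [-0.001, -0.001, -1.0]]
force: [-0.1, -0.2, -4.5]
grip_width: 0.0175
tcp [ 0.4777 -0.3307  0.2639] yaw 4.86 tilt [-0.06  0.05] delta mm [ -1.6   0.3 148.9] q6 48.0 t 68.75
```

View pics/s34.png

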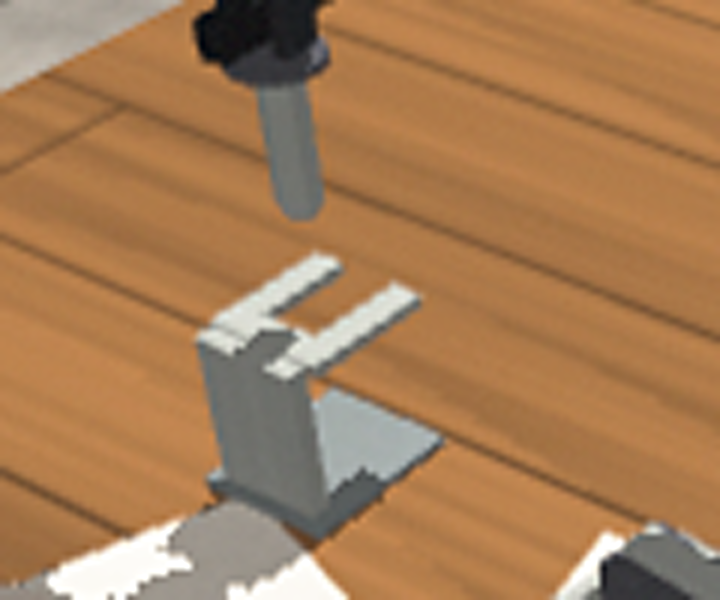

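View pics/w34.png

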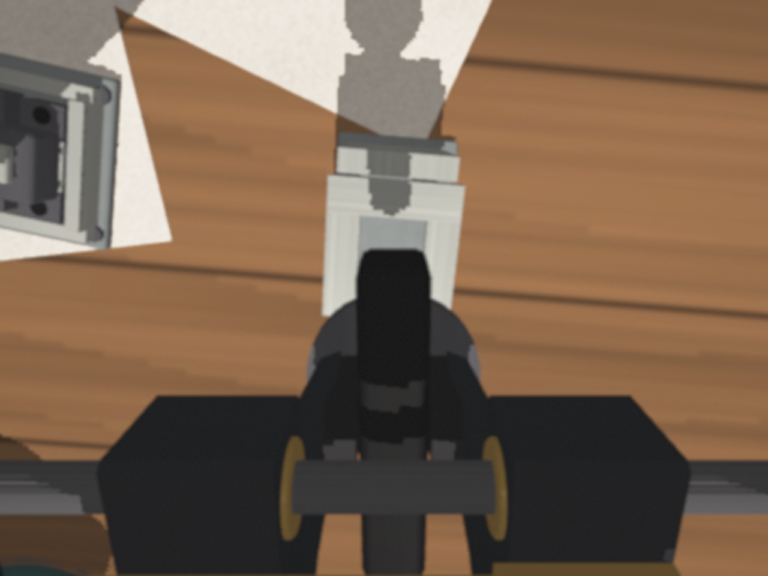

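```bash
python3 -m jog '[[[-1.5,0,45,0,0,0,5],[0,0,45,0,0,0,5],[0,0,40,0,0,0,5],[0,0,12,0,0,0,5],[0,0,0,0,0,0,5]]]';python3 -m jog '[[[0,0,0,0,0,0,5],[0,0,2,0,0,0,5],[0,0,2,0,0,0,5],[0,0,1,0,0,0,5],[0,0,0,0,0,0,5]]]';python3 -m jog '[[[0,0,1,0,0,0,5],[0,0,1,0,0,0,5],[0,0,0,0,0,0,5]]]'; python3 -c "
from h import *
delta([.476,-.331,.115])"
```

```text
t: 69.35
tcp_pos: [0.475, -0.33, 0.1204]
eef_rot: [[0.997, 0.083, -0.004], [0.083, -0.997, 0.003], [-0.004, -0.003, -1.0]]
force: [0.1, -0.2, -4.4]
grip_width: 0.0174
t: 69.85
tcp_pos: [0.4766, -0.3316, 0.1182]
eef_rot: [[0.997, 0.082, 0.001], [0.082, -0.997, -0.001], [0.001, 0.001, -1.0]]
force: [-0.2, 0.1, -4.9]
grip_width: 0.0173
t: 70.15
tcp_pos: [0.4762, -0.3313, 0.1154]
eef_rot: [[0.997, 0.082, -0.0], [0.082, -0.997, 0.0], [-0.0, -0.0, -1.0]]
force: [0.1, 0.0, -4.3]
grip_width: 0.0174
tcp [ 0.4762 -0.3313  0.1154] yaw 4.73 tilt [-0.02  0.02] delta mm [-0.2 -0.3  0.4] q6 48.0 t 70.15
```

```bash
python3 -m jog '[[[0,0,1,0,0,0,5],[0,0,0.5,0,0,0,5],[0,0,0,0,0,0,5]]]'; python3 -m jog '[[[0,0,0,0,0,0,5],[0,0,0.5,0,0,0,5],[0,0,0,0,0,0,5]]]'
```

```text
t: 70.45
tcp_pos: [0.4764, -0.3315, 0.1147]
eef_rot: [[0.997, 0.082, 0.0], [0.082, -0.997, -0.0], [0.0, 0.0, -1.0]]
force: [-2.0, 1.1, -0.4]
grip_width: 0.017
t: 70.75
tcp_pos: [0.4765, -0.3315, 0.1146]
eef_rot: [[0.997, 0.082, 0.0], [0.082, -0.997, -0.0], [0.0, 0.0, -1.0]]
force: [-2.5, 2.5, 4.6]
grip_width: 0.0169
```

Seated, so I release, rise and check everything.

```bash
python3 -m jog '[[[0,0,-0.5,0,0,0,20],[0,0,0,0,0,0,40],[0,0,0,0,0,0,60],[0,0,0,0,0,0,65],[0,0,0,0,0,0,65]]]';python3 -m jog '[[[0,0,0,0,0,0,65],[0,0,0,0,0,0,65],[0,0,-20,0,0,0,65],[0,0,-35,0,0,0,65],[0,0,-40,0,0,0,65]]]'
python3 -m jog '[[[-15,0,-40,0,0,0,75],[0,-35,-20,0,0,0,75],[0,-35,-20,0,0,0,75],[0,-35,-20,0,0,0,75],[0,-35,-20,0,0,0,75]]]'
python3 -m jog '[[[0,-35,0,0,0,0,75],[0,0,0,0,0,0,75],[0,0,0,0,0,0,75],[0,0,0,0,0,0,75],[0,0,0,0,0,0,75]]]'
python3 - <<'E'
from h import *
p=cam("wrist"); save(p,"w35"); np.save("p35.npy",p,allow_pickle=True)
a=cam("scene"); save(a,"s35"); b=cam("side"); save(b,"d35")
delta([.476,-.331,.115])
E
```

```text
t: 71.25
tcp_pos: [0.4766, -0.3316, 0.1141]
eef_rot: [[0.997, 0.082, 0.0], [0.082, -0.997, -0.0], [0.0, 0.0, -1.0]]
force: [-0.2, -0.3, 0.4]
grip_width: 0.0471
t: 71.75
tcp_pos: [0.4753, -0.3306, 0.2084]
eef_rot: [[0.997, 0.082, -0.003], [0.082, -0.997, 0.002], [-0.003, -0.003, -1.0]]
force: [1.0, -0.3, -0.5]
grip_width: 0.0574
t: 72.25
tcp_pos: [0.4495, -0.192, 0.3301]
eef_rot: [[0.997, 0.082, 0.001], [0.082, -0.997, -0.0], [0.0, 0.0, -1.0]]
force: [1.1, -0.4, -0.2]
grip_width: 0.0663
t: 72.75
tcp_pos: [0.4469, -0.1592, 0.3285]
eef_rot: [[0.997, 0.081, -0.001], [0.081, -0.997, 0.0], [-0.001, -0.0, -1.0]]
force: [0.7, 0.6, -0.4]
grip_width: 0.066
tcp [ 0.4469 -0.159   0.3287] yaw 4.65 tilt [-0.05  0.02] delta mm [ 15.2 173.9 213.6] q6 62.8 t 72.9
```

View pics/w35.png

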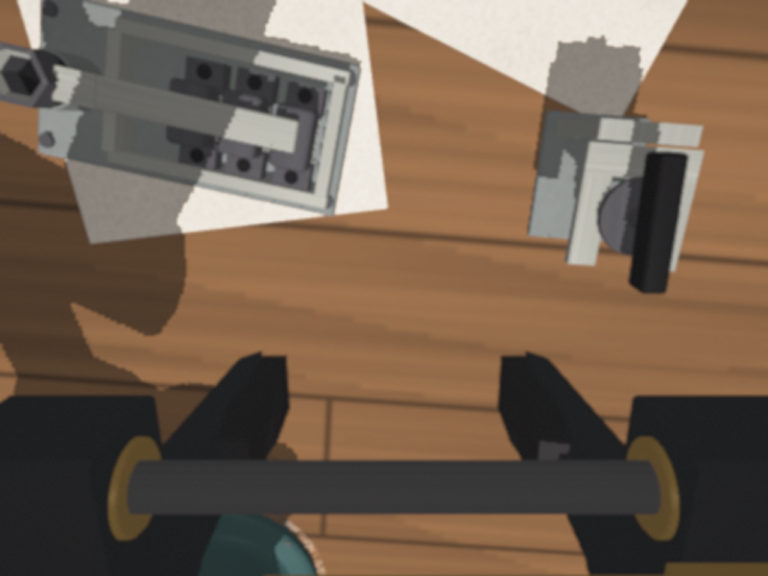

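View pics/s35.png

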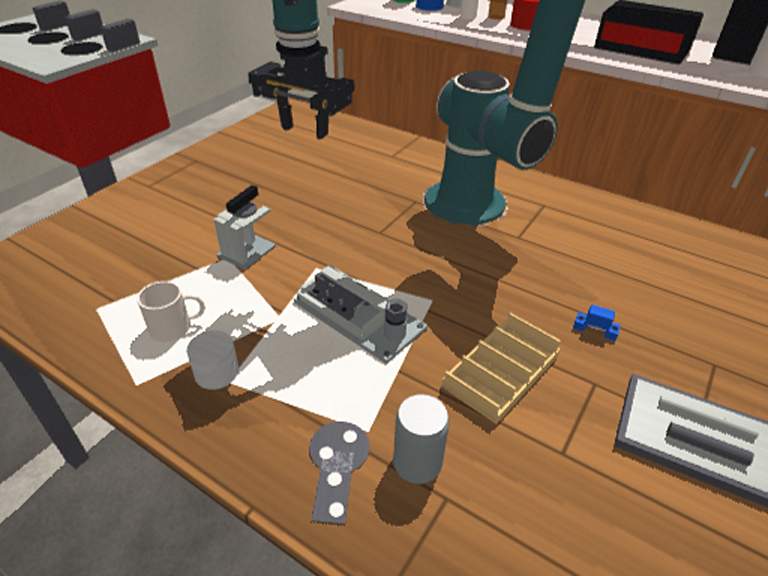

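View pics/d35.png

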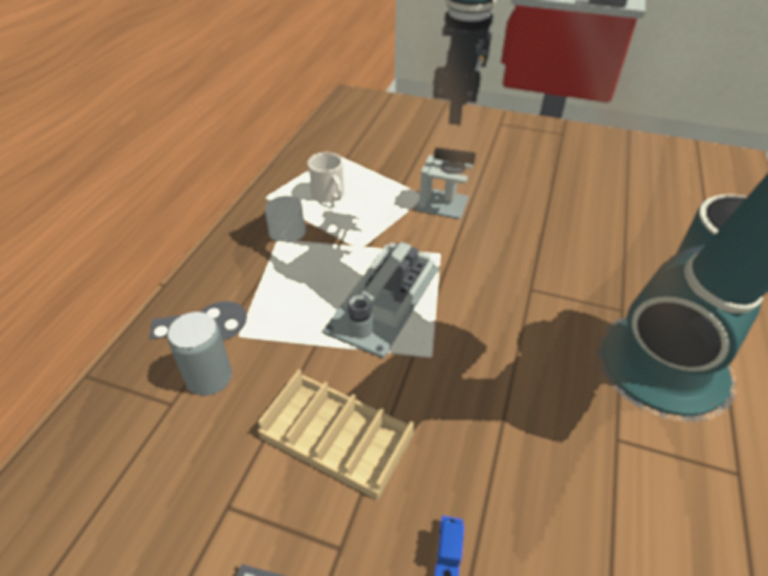

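```bash
python3 - <<'E'
from h import *
p=np.load("p35.npy",allow_pickle=True).item()
P=lambda q,z:at_z(p,np.array(q)/1.5-.5,z)
for a,b in [((80,68),(297,118)),((75,103),(292,151))]:
    d=P(b,.0745)-P(a,.0745);print("strap",np.degrees(np.arctan2(d[1],d[0])))
y=np.array([.1383,.9904]);x=np.array([.9904,-.1383]);C=np.array([.518,-.0136])
for h in [((204,71),(197,155)),((255,82),(243,165)),((305,95),(291,177))]:
    m=holes(p,*h,.032);print((m[:2]-C)@x,(m[:2]-C)@y)
A=P((668,153),.147);B=P((650,290),.147);print("key",(A+B)/2)
bot.hand_in()
E
```

```text
strap -97.877778200611
strap -97.61166504262631
mid [0.5197 0.0056 0.032 ] len 0.0661 ang 173.3
-0.0009436363562263922 0.019235851813213852
mid [ 0.5147 -0.0337  0.032 ] len 0.0666 ang 171.4
-0.0004518002922779532 -0.02036799141823917
mid [ 0.5081 -0.0739  0.032 ] len 0.0667 ang 171.5
-0.0014227180023030778 -0.061120603147781775
key [ 0.47690207 -0.32634056  0.147     ]
the job is handed in; nothing more can be done
```

The job is handed in at about 73 s of the 210 s, with every step done and nothing dropped or retried. It reports no verdict, so the results below are my own checks.

- **Opening:** I pushed the key home, turned it anticlockwise until the strap swung open against its stop, and hung it back in its stand.
- **Caps:** The bin held three caps, and all three now stand across the channel. One of them shifted in the bin between two looks, so I measured it again before picking it up.
- **Closing:** I pushed the key home again, turned it clockwise to the stop, and hung it back. The gripper was then clear of everything.

Last checks from the camera:
- **Caps:** They are at most about 1.5 mm off the channel's middle line, at about -61, -20 and +19 mm along it, and within about 2 degrees of square across it.
- **Strap:** It points to about -97.7 degrees and the channel runs at about -98, so the screw is at about 1.28 to 1.3 rad.
- **Key:** It hangs in the fork about 2 mm along and 5 mm across from the seat I measured. This oblique view is rougher; the gripper let go within about 1.5 mm of that seat.
- **Other items:** The bin is empty, and the piston, oil can, mug and blue look-alike look untouched.

One early measurement disagreed: the first socket position was about 6 mm off because the arm was still settling. I measured it again before inserting the key.

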